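Knock out the cast specimen and lock the studs with clips

TASK

First push the stuck amber specimen right out of the blue casting mould from behind, with the pin end of the double-ended tool through the access hole. Then lock the fixture for the next casting: lay each yellow clip that is there on the bed in front of a stud of its own and push it with the fork end of the tool, not with the fingers, into the stud's groove until it snaps fully home. Finish with the specimen lying in the green tray and the tool standing upright on the bench beside the fixture; leave the other glassware and jars where they are, and do not pull at the specimen with the fingers while it is still in the mould.

Things in the scene. Friction and masses are not known exactly. Their poses are not given: they have to be found in the camera images.
- fixture: grey bed plate fixed to the bench, 140 x 300 x 20 mm tall: x = -85 to +55, y = -150 to +150 mm about its origin (at bench level); -x side towards the robot. On it three grooved studs and a blue mould, 36 mm tall, x = -35 to +17, y = -71 to +1 mm, its pocket open to -x and, between two lips, at the top; a spring pad in its side grips the specimen
- stud1 (a point): axis of stud 1 at the plate's top, 20 mm over the bench. Axes as the fixture. The stud has a 24 mm neck (the groove) from 0 to 11 mm above this point, under a 35 mm wide head that ends 20 mm above it. A clip slid over the plate fits under the head, from -x most easily. Neighbouring stud 70 mm away in -y
- stud2 (a point): axis of stud 2 at the plate's top, 20 mm over the bench. Axes as the fixture. The stud has a 24 mm neck (the groove) from 0 to 11 mm above this point, under a 35 mm wide head that ends 20 mm above it. A clip slid over the plate fits under the head, from -x most easily. Neighbouring stud 70 mm away in +y; the mould wall is 49 mm away in -y
- stud3 (a point): axis of stud 3 at the plate's top, 20 mm over the bench. Axes as the fixture. The stud has a 24 mm neck (the groove) from 0 to 11 mm above this point, under a 35 mm wide head that ends 20 mm above it. A clip slid over the plate fits under the head, from -x most easily. The mould wall is 49 mm away in +y
- mould_hole (a point): centre of the 20 x 20 mm access hole, on the outside of the mould's back wall (10 mm thick), 35 mm over the bench; axes as the fixture. Push through it in the fixture's -x direction
- mould_mouth (a point): middle of the lower edge of the mould's open front, at the plate's top; axes as the fixture. The pocket runs 42 mm from here in +x; the way out is -x, along the plate, which goes on for 50 mm
- specimen: amber resin block with a steel inlay, 40 (x) x 44 (y) x 30 mm tall, 0.12 kg, origin at the centre of its underside, axes as the fixture at the start, stuck in the mould with its front 1 mm inside the mouth. Pushing it out takes 10 to 18 N; it is right out once its origin is 20 mm or more outside the mouth
- clip1: yellow flat C clip, 59 x 44 x 8 mm, 0.1 kg (None if absent). Origin: underside, centre of the seat. +x: open mouth, jaw tips end at x = 14.5 mm. Back bar 44 mm wide, rear face x = -24 mm; from its middle a grip lug, 16 wide (y) and 16 tall, runs to x = -44 mm. Mouth 18 mm wide; its sprung jaws give 3 mm each to pass the 24 mm neck and snap shut behind it, at about 10 N
- clip2: yellow flat C clip, 59 x 44 x 8 mm, 0.1 kg (None if absent). Origin: underside, centre of the seat. +x: open mouth, jaw tips end at x = 14.5 mm. Back bar 44 mm wide, rear face x = -24 mm; from its middle a grip lug, 16 wide (y) and 16 tall, runs to x = -44 mm. Mouth 18 mm wide; its sprung jaws give 3 mm each to pass the 24 mm neck and snap shut behind it, at about 10 N
- clip3: yellow flat C clip, 59 x 44 x 8 mm, 0.1 kg (None if absent). Origin: underside, centre of the seat. +x: open mouth, jaw tips end at x = 14.5 mm. Back bar 44 mm wide, rear face x = -24 mm; from its middle a grip lug, 16 wide (y) and 16 tall, runs to x = -44 mm. Mouth 18 mm wide; its sprung jaws give 3 mm each to pass the 24 mm neck and snap shut behind it, at about 10 N
- tool: tool 155 mm long, 0.35 kg, stands on its flat head. Origin: underside, below the handle's axis. Orange handle 24 x 24 mm, 20 to 85 mm high; head 40 x 40 x 20 mm. +x: fork 46 wide, 12 mm tall, two prongs to x = 60 mm; slot 26 wide, 28 deep, straddles a clip's lug so the prong ends push the back bar. -x: pin of 10 mm diameter, axis 10 mm above the underside, tip at x = -95 mm
- tray: loose green tray, 130 x 110 mm, 22 mm tall, walls 4 mm, floor 4 mm, 0.4 kg; origin at the centre of its underside
- jar_red: sample jar with red cap, 38 mm wide, 60 mm tall; leave alone
- jar_blue: sample jar with blue cap, 38 mm wide, 60 mm tall; leave alone
- dish: clear closed dish, 80 mm wide, 14 mm tall; leave alone
- beaker: glass beaker, 56 mm wide, 65 mm tall; leave alone

How it is judged:
On the way, in this order (a step that is already met when the one before it is completed fails the run):
1. the specimen is pushed right out of the mould (x of specimen in the frame of mould_mouth below -0.018 m), for 0.1 s.
2. every clip is snapped home on a stud of its own (((horizontal distance between clip1 and stud1 below 0.005 m and z of clip1 in the frame of stud1 between -0.004 and 0.006 m) or (horizontal distance between clip1 and stud2 below 0.005 m and z of clip1 in the frame of stud2 between -0.004 and 0.006 m) or (horizontal distance between clip1 and stud3 below 0.005 m and z of clip1 in the frame of stud3 between -0.004 and 0.006 m)) and ((horizontal distance between clip2 and stud1 below 0.005 m and z of clip2 in the frame of stud1 between -0.004 and 0.006 m) or (horizontal distance between clip2 and stud2 below 0.005 m and z of clip2 in the frame of stud2 between -0.004 and 0.006 m) or (horizontal distance between clip2 and stud3 below 0.005 m and z of clip2 in the frame of stud3 between -0.004 and 0.006 m)) and ((horizontal distance between clip3 and stud1 below 0.005 m and z of clip3 in the frame of stud1 between -0.004 and 0.006 m) or (horizontal distance between clip3 and stud2 below 0.005 m and z of clip3 in the frame of stud2 between -0.004 and 0.006 m) or (horizontal distance between clip3 and stud3 below 0.005 m and z of clip3 in the frame of stud3 between -0.004 and 0.006 m))), for 0.2 s.
At the end, for the whole second after the job is handed in: each clip present is centred on a stud (within 5 mm, flat on the bed under the stud's head), the specimen lies inside the tray, the tray stands flat on the bench, the tool stands upright (within 0.1 rad) on the bench itself, all released and at rest (all of step 2 and x of specimen in the frame of tray between -0.05 and 0.05 m and y of specimen in the frame of tray between -0.04 and 0.04 m and z of specimen in the frame of tray below 0.025 m and angle between each of tray, tool's own z axis and vertical below 0.1 rad and height (world z) of tray below 0.01 m and height (world z) of tool between -0.004 and 0.006 m and linear speed of each of tool, specimen, tray, clip1, clip2, clip3 below 0.02 m/s); the robot touches nothing.
It fails at once if the fingers push a clip onto its stud (touch a clip within 18 mm of being home) ((contact force between the fingers and clip1 above 1 N and (distance between clip1 and stud1 below 0.018 m or distance between clip1 and stud2 below 0.018 m or distance between clip1 and stud3 below 0.018 m)) or (contact force between the fingers and clip2 above 1 N and (distance between clip2 and stud1 below 0.018 m or distance between clip2 and stud2 below 0.018 m or distance between clip2 and stud3 below 0.018 m)) or (contact force between the fingers and clip3 above 1 N and (distance between clip3 and stud1 below 0.018 m or distance between clip3 and stud2 below 0.018 m or distance between clip3 and stud3 below 0.018 m))).
It fails at once if the fingers touch the specimen while it is still in the mould (contact force between the fingers and specimen above 1 N and x of specimen in the frame of mould_mouth between -0.008 and 0.03 m and z of specimen in the frame of mould_mouth below 0.02 m and distance between specimen and mould_mouth below 0.04 m).
It fails at once if a jar, the dish or the beaker is shoved more than 3 cm or knocked over (distance of any of jar_red, jar_blue, dish, beaker from where it was at the start of the episode above 0.03 m or angle between any of jar_red, jar_blue, dish, beaker's own z axis and vertical above 0.6 rad).
Of clip1, clip2, clip3 only 2 to 3 are there at a start; the rules pass over those that are not, and their reading is None.
At some moment in a run one of tray, clip1, clip2, clip3 may be knocked a few centimetres aside while the robot is not near it.
It also fails if it takes over 210 s, if anything falls off the work surface, if the arm or the gripper's body presses on something with over 40 N, if the wrist force passes 120 N, or if a joint passes its speed limit or range.

ROBOT

A 7-joint arm with a two-finger parallel gripper is mounted at the origin on the work surface. World frame = base frame: x ahead of the robot, y to its left, z up, the work surface at z = 0. Lengths are in m, angles in rad, forces in N, time in s.
With the tool pointing down it reaches from about 0.35 to 0.9 m from the base axis. Payload 8.1 kg.
Tool frame: the origin (TCP) lies at the very end of the fingers, on their centre line; the grasp point (between the pads) lies 19 mm behind it (arm.grasp_offset is the distance from the TCP to the grasp point, in m); z points along the fingers, y is the direction in which the jaws open and shut (so a half turn about z gives the same grasp; the last joint's range is limited). The gripper opens to 92 mm and grips with 3 to 60 N. Pads are 19 mm wide; open, the fingers measure 130 mm over their backs; the gripper's body (75 mm by 190 mm) begins 47 mm behind the grasp point.
Start: joints at [-1.397, 0.434, 0.025, 1.573, -0.012, 1.134, -0.075], TCP at [0.171, 0.601, 0.227] pointing down, gripper open.
Joint ranges: [-2.62, 2.62], [-0.44, 2.09], [-1.27, 1.32], [0.08, 2.57], [-1.32, 4.46], [0.12, 2], [-2.74, 2.74]. Speed limits (rad/s): [2.22, 2.22, 3.01, 3.01, 3.14, 3.14, 3.14].

INTERFACE

Orientations are given as a rotation vector (axis times angle).
In Python, from cell import arm, eyes, workorder gives the robot as it stands.
- The arm moves only by the shell command python3 -m inch 'ROWS' [FORCE]. ROWS is JSON, a list that holds one entry, the list of rows, each a list of 5 numbers: the closure, from 0 (fully open) to 1 (shut), then the shift along the tool's x, y, z in mm, then the turn about the tool's z in degrees. A call has 1 to 12 rows; each row shifts and turns the pose as measured when the row begins, along the tool's axes as they then stand; what a row does not reach is not made up. A row lasts 1/10 s, in which the tool goes at most 50 mm and 8.59 degrees, less where a joint would pass 70% of its speed; a pose out of reach is approached as far as the arm can. A call with a gripper value outside its range is refused whole. The fingers move at their own pace and stop on an object; FORCE is the grip in N (left out, the last holds). Time passes only in rows, so rows that do not move let the fingers close. It gives the time, the measured TCP pose, the force and the opening at its end, in the units of the state.
- arm.observe(): the state, without advancing time (a new reading comes with each control period).
- eyes.get_image(name): name is "side" or "top"; returns a dict with "frame" (384x512x3 uint8, blue, green, red), "intrinsics" (3x3 intrinsics, pixels), "rvec" (rotation vector, rad) and "tvec" (3), from world to camera coordinates, as OpenCV has them. Camera axes: x right, y down, z forward; pixel columns grow to the right and rows downward; lengths in m; the calibration is good to about 2 mm. A picture is of the moment at which its call begins. There is no depth.
- workorder.sign_off(): hands the job in, once; it reports no verdict.
The state is a dict: "clock": time; "joints": joint angles; "dq": joint speeds; "joint_efforts": joint torques, N m; "position": TCP position; "ee_rot": TCP orientation; "force": force on the tool from outside, world axes, zero at the start; "ft_torque": the same for the moment, N m; "width": opening from 0.0 (shut) to 1.0 (fully open).
Only numpy, scipy, OpenCV 4.12 (cv2) and the standard library are available. Lean on these libraries where they do the work, as an engineer would, in place of code of your own. Each camera call takes 0.05 s, during which the arm holds its last target.

## Working session

There is one attempt and no reset: what is moved stays moved. The work goes in short steps, Python scripts to look and compute and a shell command to move; the robot and the scene stay as the last step left them, time stands still between calls to the robot, and variables do not carry over. Pictures are saved under pics/ and viewed, and the job is handed in when it is done.

```bash
ls -la; mkdir -p pics
python3 - <<'E'
from cell import arm, eyes, workorder
import cv2
print(arm.observe()); print(arm.grasp_offset)
for n in ("top","side"):
    d=eyes.get_image(n); cv2.imwrite(f"pics/{n}0.png",d["frame"]); print(n,d["intrinsics"],d["rvec"],d["tvec"])
E
```

```text
total 12
drwxr-xr-x  3 agent agent 4096 Dec  6 08:09 .
drwxr-xr-x 23 root  root  4096 Dec  6 08:09 ..
drwxr-xr-x  2 agent agent 4096 Dec  6 08:09 pics
{'clock': 0.0, 'joints': array([-1.39660042,  0.43520911,  0.0249743 ,  1.57410142, -0.01162543,
        1.13399954, -0.0751136 ]), 'dq': array([-0.00105456,  0.00127889,  0.00155398,  0.00183775,  0.00023148,
       -0.00128672,  0.00030016]), 'joint_efforts': array([ 1.34552533e-04, -6.67828274e+01,  9.85719413e-01, -3.14476347e+01,
       -6.04704022e-02,  4.23990400e-02,  1.57567652e-04]), 'position': array([0.17070394, 0.60070021, 0.22595193]), 'ee_rot': array([-4.33538210e-01, -3.11143553e+00,  2.46480125e-03]), 'force': array([-0.95778783,  0.40262636,  0.27530833]), 'ft_torque': array([ 0.01053464, -0.02098325,  0.00631632]), 'width': 0.9985736482966758}
0.0188
top [[413.77849048   0.         255.32968004]
 [  0.         413.77849048 191.12174364]
 [  0.           0.           1.        ]] [ 2.1731819  -2.12953834  0.11811183] [0.00354859 0.51119373 0.97268562]
side [[427.62340867   0.         255.41359837]
 [  0.         427.62340867 193.97060037]
 [  0.           0.           1.        ]] [ 2.09985743 -0.31796058  0.18002224] [-0.48089741  0.12787896  1.17841303]
```

View pics/top0.png

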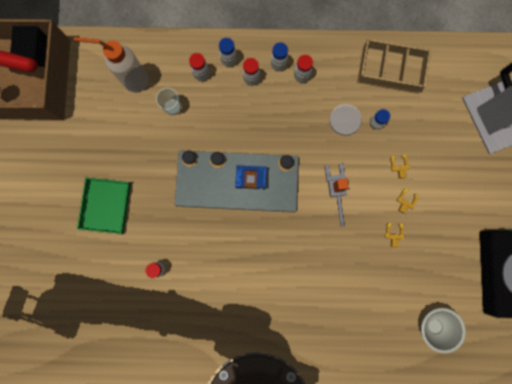

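View pics/side0.png

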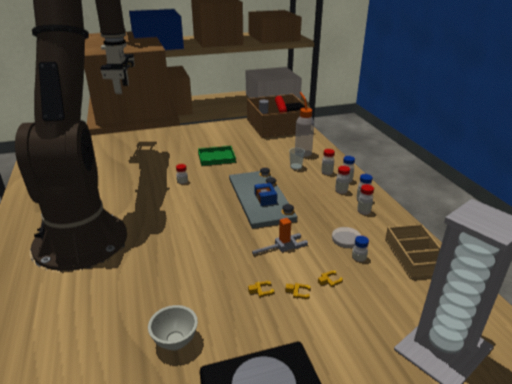

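```bash
cat > h.py <<'E'
from cell import arm, eyes, workorder
import cv2, numpy as np
from scipy.spatial.transform import Rotation as R
def cam(n):
    d=eyes.get_image(n); Rm=cv2.Rodrigues(np.array(d["rvec"],float))[0]
    return dict(im=d["frame"],K=np.array(d["intrinsics"]),R=Rm,t=np.array(d["tvec"],float).ravel(),rv=np.array(d["rvec"],float))
def ray(c,uv):
    uv=np.atleast_2d(uv).astype(float)
    p=np.c_[uv,np.ones(len(uv))]@np.linalg.inv(c["K"]).T
    return -c["R"].T@c["t"], p@c["R"]
def onz(c,uv,z):
    o,d=ray(c,uv); s=(z-o[2])/d[:,2]; return o+d*s[:,None]
def proj(c,P):
    return cv2.projectPoints(np.atleast_2d(P).astype(float),c["rv"],c["t"],c["K"],None)[0][:,0]
def tri(c1,u1,c2,u2):
    o1,d1=ray(c1,u1);o2,d2=ray(c2,u2);d1=d1[0]/np.linalg.norm(d1[0]);d2=d2[0]/np.linalg.norm(d2[0])
    s=np.linalg.lstsq(np.c_[d1,-d2],o2-o1,rcond=None)[0]
    a=o1+s[0]*d1;b=o2+s[1]*d2; return (a+b)/2,np.linalg.norm(a-b)
def mask(im,lo,hi):
    return cv2.inRange(cv2.cvtColor(im,cv2.COLOR_BGR2HSV),np.array(lo),np.array(hi))
def comps(m,amin=8):
    n,l,s,c=cv2.connectedComponentsWithStats(m)
    return [(s[i][4],c[i],l==i,s[i]) for i in range(1,n) if s[i][4]>=amin]
def crop(c,x0,y0,x1,y1,k,name):
    cv2.imwrite("pics/"+name,cv2.resize(c["im"][y0:y1,x0:x1],None,fx=k,fy=k,interpolation=cv2.INTER_CUBIC))
YEL=((18,120,100),(32,255,255)); ORG=((3,150,120),(14,255,255)); GRN=((50,120,50),(75,255,255)); BLU=((100,120,60),(125,255,255))
def state():
    s=arm.observe(); Rm=R.from_rotvec(s["ee_rot"]).as_matrix()
    return s,Rm
E
python3 - <<'E'
from h import *
t=cam("top");s=cam("side")
print("campos",ray(t,[0,0])[0],ray(s,[0,0])[0])
crop(t,165,140,425,255,3,"t1.png"); crop(s,220,140,370,310,4,"s1.png")
for nm,col in (("yel",YEL),("org",ORG),("grn",GRN),("blu",BLU)):
    for c,cn in ((t,"top"),(s,"side")):
        for a,ce,m,st in comps(mask(c["im"],*col),12): print(nm,cn,a,ce.round(1),st[:4],onz(c,ce,0.02 if nm!='org' else .085)[0].round(3))
E
```

```text
campos [ 3.87755680e-01 -8.96382857e-04  1.02815061e+00] [ 0.17981054 -1.03953751  0.72339652]
yel top 364 [399.9 165.8] [389 153  22  27] [ 0.582 -0.341  0.02 ]
yel top 22 [282.5 166.6] [279 161  12   9] [ 0.575 -0.052  0.02 ]
yel top 15 [189.9 164.2] [186 163   9   3] [0.577 0.178 0.02 ]
yel top 22 [216.2 164.9] [211 162  12   5] [0.576 0.112 0.02 ]
yel top 351 [406.3 201.1] [396 187  24  27] [ 0.495 -0.354  0.02 ]
yel top 378 [394.4 234.2] [384 221  21  28] [ 0.414 -0.324  0.02 ]
yel side 21 [188.6  38. ] [184  37  10   3] [0.719 2.463 0.02 ]
yel side 177 [217.4  96. ] [191  92  54   9] [0.621 1.027 0.02 ]
yel side 68731 [210.1 273.2] [  0 119 438 265] [ 0.308 -0.258  0.02 ]
yel side 33 [145.7 147.5] [142 146   9   4] [0.222 0.513 0.02 ]
yel side 65 [433.1 238.6] [424 229  16  19] [ 0.912 -0.301  0.02 ]
yel side 18 [421.6 237.4] [417 237  11   2] [ 0.886 -0.287  0.02 ]
yel side 1369 [500.5 332.9] [482 296  30  76] [ 0.842 -0.613  0.02 ]
org top 106 [87.1 39.7] [74 37 27  7] [0.865 0.428 0.085]
org top 247 [112.6  49.4] [103  40  19  19] [0.842 0.364 0.085]
org top 38 [195.1  56.8]
[... 639 characters left out ...]
2 205.4] [ 78 178  52  56] [0.47  0.384 0.02 ]
grn side 401 [216.4 154.6] [199 146  36  18] [0.467 0.372 0.02 ]
blu top 169 [226.2  45.4] [220  38  14  16] [0.888 0.097 0.02 ]
blu top 176 [279.6  50.2] [273  43  14  16] [ 0.877 -0.04   0.02 ]
blu top 146 [382.  116.4] [375 110  14  14] [ 0.707 -0.299  0.02 ]
blu top 419 [250.9 175.5] [235 166  32  22] [0.551 0.026 0.02 ]
blu side 23434 [444.8  81.4] [357   0 155 206] [1.887 0.9   0.02 ]
blu side 49 [349.  158.3] [344 156  11   6] [0.924 0.199 0.02 ]
blu side 58 [366.  176.7] [361 174  11   6] [0.913 0.058 0.02 ]
blu side 154 [266.1 189.3] [255 182  22  15] [0.564 0.079 0.02 ]
blu side 83 [361.5 239.7] [356 236  12   8] [ 0.725 -0.248  0.02 ]
```

View pics/t1.png

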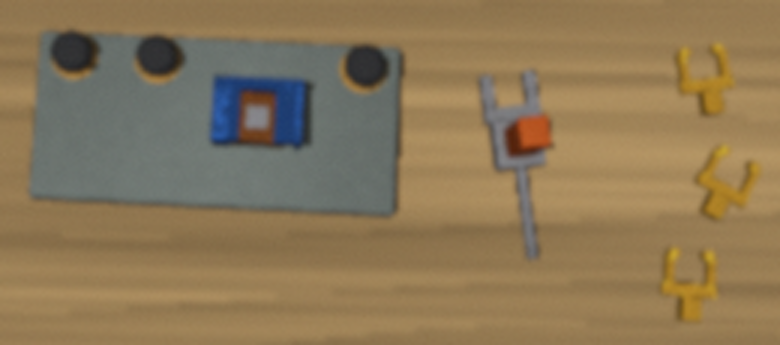

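View pics/s1.png

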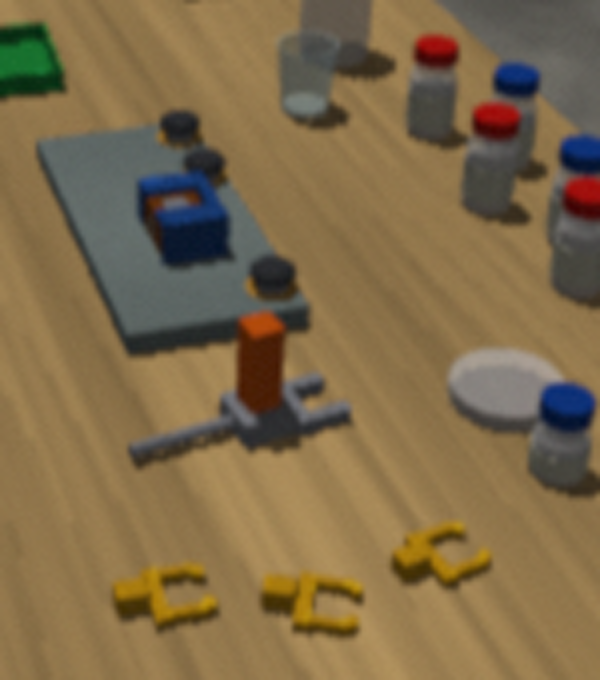

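```bash
cat > fix.py <<'E'
from h import *
import sys
def fixture(t):
    # plate corners in full px from the grey mask
    hsv=cv2.cvtColor(t["im"],cv2.COLOR_BGR2HSV)
    m=((hsv[...,0]>70)&(hsv[...,0]<110)&(hsv[...,1]>15)&(hsv[...,1]<110)&(hsv[...,2]>60)).astype(np.uint8)*255
    cs=[c for c in comps(m,300) if 130<c[1][0]<330 and 130<c[1][1]<240]
    c=max(cs,key=lambda c:c[0]); 
    pts=np.argwhere(c[2])[:,::-1].astype(np.float32)
    P=onz(t,pts,0.02)
    box=cv2.boxPoints(cv2.minAreaRect((P[:,:2]*1000).astype(np.float32)))
    rect=cv2.minAreaRect((P[:,:2]*1000).astype(np.float32))
    return rect,box
if __name__=="__main__":
    t=cam("top"); r,b=fixture(t); print(r,b.round(1))
    # dark stud heads
    g=t["im"].max(axis=2)
    m=((g<75)).astype(np.uint8)*255; m[:140]=0;m[172:]=0;m[:,:175]=0;m[:,305:]=0
    for a,ce,_,st in comps(m,40): print("stud",a,ce.round(1),st[:4],onz(t,ce,0.04)[0].round(4))
E
python3 fix.py
```

```text
((537.866943359375, 60.868202209472656), (291.4884948730469, 131.83251953125), 88.16668701171875) [[467.3 -82.7]
 [599.1 -86.9]
 [608.4 204.4]
 [476.6 208.6]]
stud 155 [189.4 156.6] [182 151  16  13] [0.5915 0.1763 0.04  ]
stud 148 [217.8 158. ] [211 152  15  13] [0.5894 0.1068 0.04  ]
stud 142 [287.1 161.5] [281 156  14  13] [ 0.5839 -0.0616  0.04  ]
```

Run:
```python
from h import *
t=cam("top"); s=cam("side")
f=lambda x,y:[165+x/3,140+y/3]
pin=onz(t,f(533,257),.01)[0]; p1=onz(t,f(486,77),.012)[0]; p2=onz(t,f(529,73),.012)[0]
h=np.array([.5255,-.189])
print(pin,p1,p2)
for q in (pin,): d=h-q[:2]; print("pin->handle",np.linalg.norm(d),np.degrees(np.arctan2(d[1],d[0])))
m=(p1+p2)[:2]/2; d=m-h; print("handle->fork",np.linalg.norm(d),np.degrees(np.arctan2(d[1],d[0])))
d=m-pin[:2];print(np.linalg.norm(d),np.degrees(np.arctan2(d[1],d[0])), np.degrees(np.arctan2(p1[1]-p2[1],p1[0]-p2[0]))-90)
print("handle tri",tri(t,[343,183.6],s,[285,220.6]))
for nm,uv in (("dish",[345,119]),("jarblue",[381,119]),("jarred",[155,270]),("beaker",[170,102])): print(nm,onz(t,uv,.05)[0].round(3))
st,Rm=state(); print(st["position"],Rm.round(3), np.degrees(np.arctan2(Rm[1,1],Rm[0,1])))
```

```text
[ 0.43266858 -0.20132458  0.01      ] [ 0.58073434 -0.16277415  0.012     ] [ 0.5847712  -0.19836099  0.012     ]
pin->handle 0.0936459691245478 7.562534957084402
handle->fork 0.057870421316838144 8.37852767999348
0.15151276315967765 7.874195032721549 6.4717824351852755
handle tri (array([ 0.52589967, -0.1880741 ,  0.0834839 ]), np.float64(0.0001255332172276767))
dish [ 0.689 -0.2    0.05 ]
jarblue [ 0.691 -0.287  0.05 ]
jarred [0.319 0.244 0.05 ]
beaker [0.725 0.228 0.05 ]
[0.17078833 0.60111163 0.22655124] [[-0.962  0.273 -0.   ]
 [ 0.273  0.962 -0.   ]
 [-0.    -0.    -1.   ]] 74.13941930742176
```

```bash
cat > go.py <<'E'
# usage: go.py X Y Z YAW  : prints tool-frame shift (mm) at CURRENT axes and turn, YAW = wanted world angle of tool y axis (deg)
from h import *
import sys
a=[float(v) for v in sys.argv[1:]]
s,Rm=state(); p=np.array(s["position"])
yaw=np.degrees(np.arctan2(Rm[1,1],Rm[0,1]))
w=a[3] if len(a)>3 else yaw
dy=(w-yaw+180)%360-180
c=np.cos(np.radians(dy)); sn=np.sin(np.radians(dy))
R2=np.array([[c,-sn,0],[sn,c,0],[0,0,1]])@Rm
D=np.array(a[:3])-p
print("pos",p.round(4),"yaw %.2f"%yaw,"tilt",np.degrees(np.arccos(-Rm[2,2])).round(2),"F",np.round(s["force"],1),"w %.3f"%s["width"],"t %.1f"%s["clock"])
print("shift now-axes mm",(Rm.T@D*1000).round(1)," after-turn axes",(R2.T@D*1000).round(1)," turn",round(-dy,2))
E
python3 -m inch '[[[0,0,0,0,-7.9],[0,0,0,0,-7.9],[0,0,0,0,-7.8],[0,-14,-48,0,0],[0,-14,-48,0,0],[0,-14,-48,0,0],[0,-14,-48,0,0],[0,-14,-48,0,0],[0,-14,-48,0,0],[0,-14,-48,0,0],[0,-14,-48,0,0]]]' 60; python3 go.py 0.526 -0.1885 0.15 97.7
```

```text
clock: 1.45
position: [0.3374, 0.2412, 0.2246]
ee_rot: [0.256, -3.131, -0.007]
force: [1.4, 1.3, -1.5]
width: 0.998
pos [0.3374 0.2412 0.2246] yaw 99.36 tilt 0.25 F [ 1.4  1.3 -1.5] w 0.998 t 1.4
shift now-axes mm [-116.2 -455.    72.7]  after-turn axes [-129.3 -451.4   72.7]  turn 1.66
```

```bash
python3 -m inch '[[[0,-13,-45,0,1.6],[0,-13,-46,0,0],[0,-13,-46,0,0],[0,-13,-46,0,0],[0,-13,-46,0,0],[0,-13,-46,0,0],[0,-13,-46,4,0],[0,-13,-46,8,0],[0,-13,-46,8,0],[0,-5,-20,8,0],[0,0,0,0,0]]]'; python3 go.py 0.526 -0.1885 0.12 97.7
```

```text
clock: 2.55
position: [0.5245, -0.1953, 0.1974]
ee_rot: [-0.201, 3.124, 0.005]
force: [-0.9, 0.4, -1.2]
width: 0.999
pos [ 0.5245 -0.1953  0.1974] yaw 97.37 tilt 0.67 F [-0.9  0.4 -1.2] w 0.999 t 2.5
shift now-axes mm [-1.5  6.4 77.4]  after-turn axes [-1.6  6.3 77.4]  turn -0.33
```

```bash
python3 -m inch '[[[0,-1.5,6.3,30,-0.3],[0,0,0,35,0],[0,0,0,5,0],[0,0,0,0,0]]]'; python3 go.py 0.526 -0.1885 0.024 97.7
python3 - <<'E'
from h import *
t=cam("top");s=cam("side")
crop(t,290,130,400,230,5,"t2.png"); crop(s,210,160,330,270,5,"s2.png")
E
```

```text
clock: 2.95
position: [0.5269, -0.1873, 0.1275]
ee_rot: [-0.209, 3.121, 0.006]
force: [-0.3, -0.3, 1.1]
width: 0.998
pos [ 0.5269 -0.1873  0.1275] yaw 97.66 tilt 0.81 F [-0.3 -0.3  1.1] w 0.998 t 3.0
shift now-axes mm [  2.5  -1.4 103.5]  after-turn axes [  2.5  -1.4 103.5]  turn -0.04
```

View pics/s2.png

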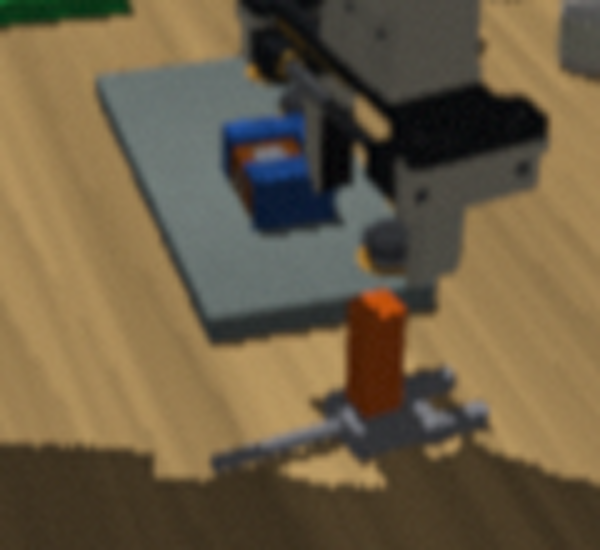

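View pics/t2.png

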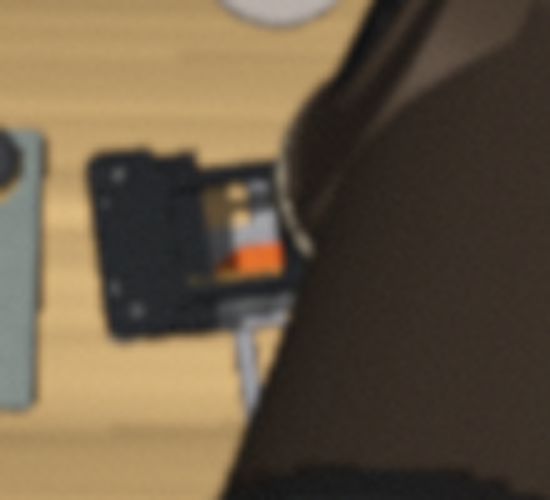

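```bash
python3 -m inch '[[[0,2,-1,20,0],[0,0,0,25,0],[0,0,0,25,0],[0,0,0,20,0],[0,0,0,8,0],[0,0,0,0,0],[0,0,0,0,0]]]'; python3 go.py 0.526 -0.1885 0.024 97.7
```

```text
clock: 3.75
position: [0.5365, -0.189, 0.0396]
ee_rot: [-0.212, 3.1, -0.001]
force: [0.2, -0.6, 1.1]
width: 1.003
pos [ 0.5365 -0.189   0.0396] yaw 97.83 tilt 1.97 F [ 0.2 -0.6  1.1] w 1.003 t 3.8
shift now-axes mm [10.8  2.  15.2]  after-turn axes [10.8  2.  15.2]  turn 0.13
```

```bash
python3 -m inch '[[[0,0,0,0,0],[0,0,0,0,0],[0,0,0,0,0]]]'; python3 go.py 0.526 -0.1885 0.024 97.7;python3 -m inch '[[[0,10,2,0,0],[0,0,0,0,0]]]'; python3 go.py 0.526 -0.1885 0.024 97.7
```

```text
clock: 4.05
position: [0.5384, -0.1895, 0.0427]
ee_rot: [-0.212, 3.096, -0.003]
force: [0.6, 0.1, -0.6]
width: 0.999
pos [ 0.5384 -0.1895  0.0427] yaw 97.84 tilt 2.22 F [ 0.6  0.1 -0.6] w 0.999 t 4.0
shift now-axes mm [12.8  2.7 18.2]  after-turn axes [12.8  2.7 18.2]  turn 0.14
clock: 4.25
position: [0.5275, -0.1889, 0.0428]
ee_rot: [-0.212, 3.095, -0.003]
force: [-0.6, -0.1, 0.2]
width: 1.001
pos [ 0.5275 -0.1889  0.0428] yaw 97.85 tilt 2.25 F [-0.6 -0.1  0.2] w 1.001 t 4.2
shift now-axes mm [ 2.2  0.7 18.7]  after-turn axes [ 2.2  0.7 18.7]  turn 0.15
```

```bash
python3 -m inch '[[[0,2,0.7,4,0],[0,0,0,5,0],[0,0,0,5,0],[0,0,0,4,0],[0,0,0,0,0]]]'; python3 go.py 0.526 -0.1885 0.024 97.7; python3 -c "
from h import *
s,R_=state();print(R_.round(3))"
```

```text
clock: 4.75
position: [0.5255, -0.1883, 0.0228]
ee_rot: [-0.212, 3.096, -0.002]
force: [0.5, 0.3, -0.3]
width: 0.995
pos [ 0.5255 -0.1883  0.0228] yaw 97.83 tilt 2.22 F [ 0.5  0.3 -0.3] w 0.995 t 4.8
shift now-axes mm [-0.5 -0.3 -1.2]  after-turn axes [-0.5 -0.3 -1.2]  turn 0.13
[[-0.99  -0.136  0.039]
 [-0.136  0.991  0.001]
 [-0.039 -0.004 -0.999]]
```

```bash
python3 -m inch '[[[1,0,0,0,0],[1,0,0,0,0],[1,0,0,0,0],[1,0,0,0,0],[1,0,0,0,0],[1,0,0,0,0],[1,0,0,0,0],[1,0,0,0,0]]]' 60; python3 go.py 0.526 -0.1885 0.08 97.7
```

```text
clock: 5.55
position: [0.526, -0.1884, 0.023]
ee_rot: [-0.212, 3.095, -0.003]
force: [-0.9, 0.2, -0.6]
width: 0.352
pos [ 0.526  -0.1884  0.023 ] yaw 97.84 tilt 2.25 F [-0.9  0.2 -0.6] w 0.352 t 5.5
shift now-axes mm [ -2.2  -0.3 -57. ]  after-turn axes [ -2.2  -0.3 -57. ]  turn 0.14
```

```bash
python3 -m inch '[[[1,0,0,0,0],[1,0,0,0,0],[1,0,0,0,0],[1,0,0,0,0],[1,0,0,0,0]]]' 60; python3 go.py 0.526 -0.1885 0.08 97.7
```

```text
clock: 6.05
position: [0.526, -0.1887, 0.0231]
ee_rot: [-0.212, 3.095, -0.003]
force: [-0.1, 0.1, -0.7]
width: 0.258
pos [ 0.526  -0.1887  0.0231] yaw 97.83 tilt 2.26 F [-0.1  0.1 -0.7] w 0.258 t 6.0
shift now-axes mm [ -2.2  -0.1 -56.9]  after-turn axes [ -2.2  -0.1 -56.9]  turn 0.13
```

```bash
python3 -m inch '[[[1,0,0,-5,0],[1,0,0,-10,0],[1,0,0,-15,0],[1,0,0,-20,0],[1,0,0,-20,0],[1,0,0,-15,0],[1,0,0,-8,0],[1,0,0,0,0],[1,0,0,0,0]]]' 60; python3 go.py 0.6886 0.0196 0.12 88.17
```

```text
clock: 6.95
position: [0.5188, -0.1875, 0.1209]
ee_rot: [-0.212, 3.101, 0.001]
force: [0.4, -0.3, -4.3]
width: 0.261
pos [ 0.5188 -0.1875  0.1209] yaw 97.82 tilt 1.93 F [ 0.4 -0.3 -4.3] w 0.261 t 7.0
shift now-axes mm [-196.2  182.1    7.2]  after-turn axes [-163.   212.4    6. ]  turn 9.65
```

```bash
python3 -m inch '[[[1,0,0,0,4.8],[1,0,0,0,4.8],[1,-10,10,0,0],[1,-18,23,0,0],[1,-18,23,0,0],[1,-18,23,0,0],[1,-18,23,0,0],[1,-18,23,0,0],[1,-18,23,0,0],[1,-18,23,0,0],[1,-10,15,0,0],[1,0,0,0,0]]]' 60; python3 go.py 0.6886 0.0196 0.12 88.17
```

```text
clock: 8.15
position: [0.6752, 0.0125, 0.1146]
ee_rot: [0.02, 3.122, 0.011]
force: [0.9, -0.2, -3.7]
width: 0.26
pos [0.6752 0.0125 0.1146] yaw 89.27 tilt 1.19 F [ 0.9 -0.2 -3.7] w 0.260 t 8.2
shift now-axes mm [-13.4   7.3  -5.1]  after-turn axes [-13.3   7.6  -5.1]  turn 1.1
```

```bash
python3 -m inch '[[[1,-6,4,0,1.1],[1,-7,4,10,0],[1,0,0,15,0],[1,0,0,15,0],[1,0,0,15,0],[1,0,0,8,0],[1,0,0,0,0],[1,0,0,0,0],[1,0,0,0,0]]]' 60; python3 go.py 0.6886 0.0196 0.0465 88.17
```

```text
clock: 9.05
position: [0.6874, 0.0189, 0.0422]
ee_rot: [0.053, 3.129, 0.008]
force: [0.4, 0.6, -4.1]
width: 0.26
pos [0.6874 0.0189 0.0422] yaw 88.08 tilt 0.76 F [ 0.4  0.6 -4.1] w 0.260 t 9.1
shift now-axes mm [-1.3  0.8 -4.3]  after-turn axes [-1.3  0.8 -4.3]  turn -0.09
```

```bash
python3 -m inch '[[[1,-1,0.8,-4,0],[1,0,0,0,0],[1,0,0,0,0]]]' 60; python3 go.py 0.6886 0.0196 0.0465 88.17;  python3 - <<'E'
from h import *
t=cam("top");s=cam("side")
crop(t,210,110,310,210,6,"t3.png"); crop(s,240,140,340,240,6,"s3.png")
E
```

```text
clock: 9.35
position: [0.6897, 0.0197, 0.0486]
ee_rot: [0.052, 3.126, 0.009]
force: [-0.4, -0.2, -4.6]
width: 0.257
pos [0.6897 0.0197 0.0486] yaw 88.08 tilt 0.94 F [-0.4 -0.2 -4.6] w 0.257 t 9.3
shift now-axes mm [ 1.1 -0.1  2.1]  after-turn axes [ 1.1 -0.1  2.1]  turn -0.09
```

View pics/s3.png

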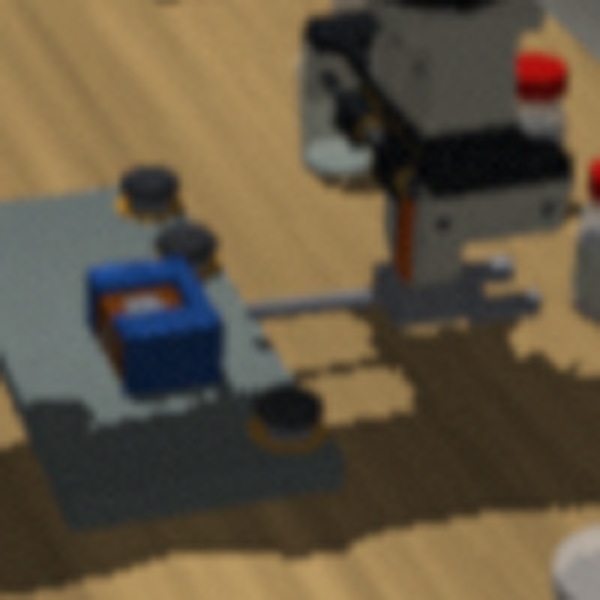

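View pics/t3.png

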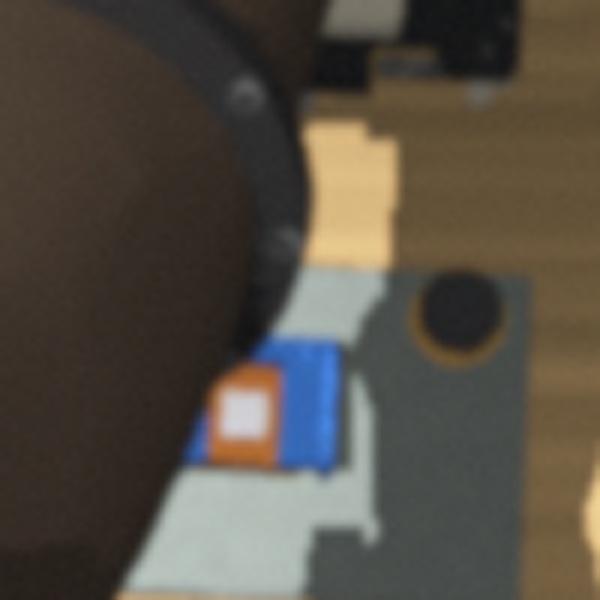

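```bash
cat >> h.py <<'E'
FO=np.array([.5528,.059]); FY=np.radians(-1.83)
RF=np.array([[np.cos(FY),-np.sin(FY)],[np.sin(FY),np.cos(FY)]])
def f2w(x,y,z=0): # mm fixture -> world m (z over bench mm)
    return np.r_[FO+RF@np.array([x,y])/1000, z/1000]
def w2f(p): return RF.T@(np.array(p)[:2]-FO)*1000
E
python3 - <<'E'
from h import *
t=cam("top");s=cam("side")
print("inlay f",w2f(onz(t,[250.8,178.8],.05)[0]))
# mould top right edge / corners in top: crop px (340,340),(338,470)
for u in ((210+340/6,110+342/6),(210+338/6,110+470/6)): print("mould right corners f",w2f(onz(t,u,.056)[0]))
for x in (42,60,80,100,117): print(x,proj(s,f2w(x,-35,35)).round(1))
m=mask(s["im"],*BLU)
# side mould corners predicted
for c in ((-35,-71,56),(17,-71,56),(17,1,56),(-35,1,56),(17,-71,20),(-35,-71,20)): print(c,proj(s,f2w(*c)).round(1), ((proj(s,f2w(*c))-[240,140])*6).round(0))
for n,y in (("1",120),("2",50),("3",-120)): print("stud",n,((proj(s,f2w(35,y,40))-[240,140])*6).round(0))
E
```

```text
inlay f [-13.49784069 -34.34954053]
mould right corners f [ 15.92697746 -70.7786398 ]
mould right corners f [-35.34186576 -72.53393742]
42 [[280.9 192.5]]
60 [[286.4 191.7]]
80 [[292.5 190.9]]
100 [[298.5 190. ]]
117 [[303.6 189.3]]
(-35, -71, 56) [[260.4 196.1]] [[122. 337.]]
(17, -71, 56) [[277.  193.7]] [[222. 322.]]
(17, 1, 56) [[270.  182.2]] [[180. 253.]]
(-35, 1, 56) [[254.  184.4]] [[ 84. 266.]]
(17, -71, 20) [[276.7 203.8]] [[220. 383.]]
(-35, -71, 20) [[260.3 206.2]] [[122. 397.]]
stud 1 [[148. 173.]]
stud 2 [[184. 231.]]
stud 3 [[287. 395.]]
```

Run:
```python
from h import *
s=cam("side")
cv2.imwrite("pics/s4.png",cv2.resize(s["im"][175:205,270:312],None,fx=18,fy=18,interpolation=cv2.INTER_NEAREST))
hsv=cv2.cvtColor(s["im"],cv2.COLOR_BGR2HSV)
for c in range(278,304,2): print(c,[tuple(int(v) for v in s["im"][r,c]) for r in range(186,196)])
```

```text
278 [(93, 124, 140), (102, 120, 125), (112, 118, 112), (113, 116, 108), (115, 119, 108), (116, 119, 109), (115, 120, 109), (113, 116, 106), (111, 113, 103), (111, 113, 104)]
280 [(79, 124, 151), (80, 123, 149), (86, 125, 148), (94, 122, 138), (104, 120, 124), (109, 112, 106), (109, 111, 103), (110, 113, 104), (113, 117, 107), (115, 118, 108)]
282 [(78, 122, 149), (78, 122, 150), (78, 123, 151), (84, 123, 150), (97, 116, 132), (94, 95, 98), (76, 74, 73), (83, 85, 82), (103, 107, 101), (111, 113, 105)]
284 [(77, 122, 149), (79, 123, 151), (80, 122, 151), (87, 121, 144), (97, 111, 123), (90, 88, 90), (69, 72, 75), (71, 96, 114), (83, 120, 144), (87, 119, 138)]
286 [(79, 125, 153), (79, 126, 152), (83, 125, 151), (91, 122, 141), (100, 110, 119), (86, 85, 86), (66, 73, 80), (70, 100, 121), (79, 122, 149), (80, 125, 153)]
288 [(81, 126, 155), (81, 126, 155), (84, 126, 152), (99, 123, 141), (101, 107, 112), (81, 81, 81), (64, 78, 87), (69, 103, 125), (79, 121, 149), (77, 121, 150)]
290 [(81, 127, 155), (80, 126, 154), (86, 127, 152), (102, 122, 135), (102, 100, 103), (78, 76, 78), (65, 82, 
[... 303 characters left out ...]
74, 80), (70, 100, 120), (78, 120, 149), (80, 125, 154), (81, 126, 153)]
296 [(81, 127, 156), (81, 123, 151), (93, 119, 140), (101, 109, 117), (85, 85, 87), (68, 79, 88), (73, 104, 128), (80, 124, 151), (79, 124, 153), (78, 122, 152)]
298 [(83, 129, 158), (87, 129, 155), (101, 123, 140), (103, 105, 110), (81, 79, 78), (55, 62, 69), (58, 88, 107), (72, 113, 138), (77, 122, 148), (80, 125, 151)]
300 [(80, 124, 152), (86, 122, 147), (103, 117, 131), (103, 101, 104), (75, 71, 70), (49, 53, 58), (38, 56, 68), (49, 80, 99), (66, 104, 128), (72, 113, 139)]
302 [(53, 63, 72), (54, 60, 65), (61, 61, 63), (63, 60, 60), (54, 56, 57), (42, 49, 56), (34, 49, 58), (31, 49, 59), (33, 51, 63), (35, 54, 68)]
```

View pics/s4.png

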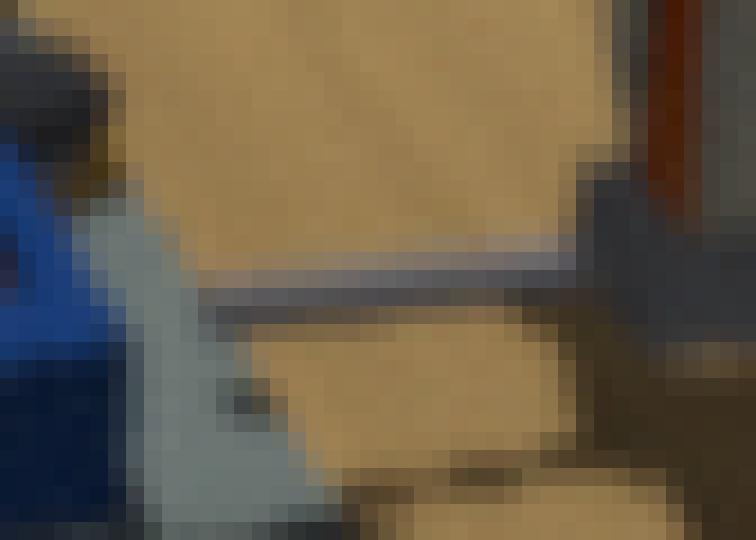

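```bash
python3 -m inch '[[[1,1,0,3,0],[1,0,0,0,0],[1,0,0,0,0]]]' 60; python3 go.py 0.6646 0.0204 0.046 88.17
```

```text
clock: 9.9
position: [0.688, 0.0197, 0.0443]
ee_rot: [0.053, 3.127, 0.009]
force: [0.7, -1.5, -4.7]
width: 0.26
pos [0.688  0.0197 0.0443] yaw 88.08 tilt 0.85 F [ 0.7 -1.5 -4.7] w 0.260 t 9.9
shift now-axes mm [23.4 -0.1 -2. ]  after-turn axes [23.4 -0.  -2. ]  turn -0.09
```

```bash
python3 -m inch '[[[1,3,0,-1,0],[1,4,0,0,0],[1,4,0,0,0],[1,4,0,0,0],[1,4,0,0,0],[1,4,0,0,0],[1,3,0,0,0]]]' 60; python3 go.py 0.6066 0.0225 0.046 88.17
```

```text
clock: 10.6
position: [0.6596, 0.0206, 0.0451]
ee_rot: [0.053, 3.128, 0.009]
force: [-0.1, 0.7, -4.3]
width: 0.257
pos [0.6596 0.0206 0.0451] yaw 88.07 tilt 0.85 F [-0.1  0.7 -4.3] w 0.257 t 10.6
shift now-axes mm [53.   0.1 -1.6]  after-turn axes [53.   0.2 -1.6]  turn -0.1
```

```bash
python3 -m inch '[[[1,4,0,0,0],[1,4,0,0,0],[1,4,0,0,0],[1,4,0,0,0]]]' 60; python3 go.py 0.6066 0.0225 0.046 88.17
```

```text
clock: 11.0
position: [0.6522, 0.0209, 0.048]
ee_rot: [0.052, 3.108, 0.007]
force: [9.5, -0.1, -8.0]
width: 0.257
pos [0.6522 0.0209 0.048 ] yaw 88.08 tilt 1.94 F [ 9.5 -0.1 -8. ] w 0.257 t 11.0
shift now-axes mm [45.7  0.1  0.4]  after-turn axes [45.7  0.2  0.4]  turn -0.09
```

Run:
```python
from h import *
s=cam("side")
crop(s,240,150,320,220,8,"s5.png")
```

```text
(no output)
```

View pics/s5.png

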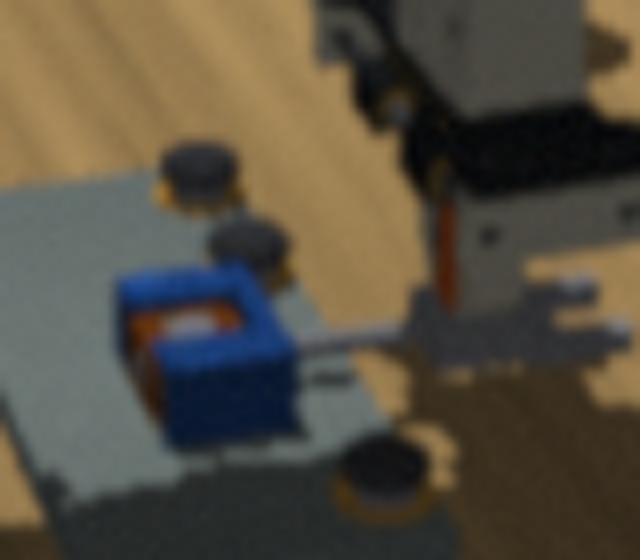

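```bash
python3 -m inch '[[[1,12,0,2,0]]]' 60; python3 go.py 0.6066 0.0225 0.046 88.17
```

```text
clock: 11.15
position: [0.6461, 0.021, 0.048]
ee_rot: [0.052, 3.096, 0.006]
force: [16.9, -0.5, 5.8]
width: 0.253
pos [0.6461 0.021  0.048 ] yaw 88.09 tilt 2.62 F [16.9 -0.5  5.8] w 0.253 t 11.2
shift now-axes mm [39.5  0.1  0.2]  after-turn axes [39.5  0.2  0.2]  turn -0.08
```

```bash
python3 -m inch '[[[1,18,0,0,0]]]' 60; python3 go.py 0.6066 0.0225 0.046 88.17
python3 - <<'E'
from h import *
s=cam("side")
crop(s,240,150,320,220,8,"s6.png")
E
```

```text
clock: 11.25
position: [0.6342, 0.0213, 0.0495]
ee_rot: [0.052, 3.083, 0.006]
force: [10.8, -0.4, -4.7]
width: 0.26
pos [0.6342 0.0213 0.0495] yaw 88.08 tilt 3.33 F [10.8 -0.4 -4.7] w 0.260 t 11.2
shift now-axes mm [27.8  0.2  1.9]  after-turn axes [27.8  0.3  1.9]  turn -0.09
```

View pics/s6.png

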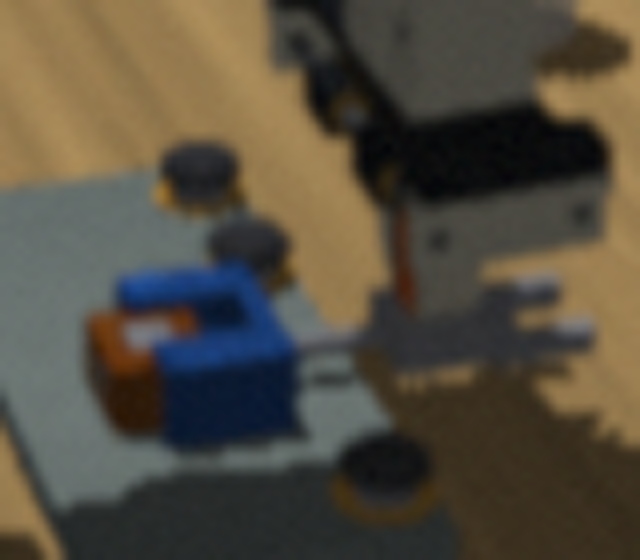

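```bash
python3 -m inch '[[[1,18,0,0,0],[1,14,0,0,0]]]' 60; python3 go.py 0.6066 0.0225 0.046 88.17
python3 - <<'E'
from h import *
s=cam("side")
crop(s,240,150,320,220,8,"s7.png")
E
```

```text
clock: 11.5
position: [0.6064, 0.0222, 0.0507]
ee_rot: [0.052, 3.07, 0.006]
force: [1.2, -0.9, -3.1]
width: 0.259
pos [0.6064 0.0222 0.0507] yaw 88.06 tilt 4.09 F [ 1.2 -0.9 -3.1] w 0.259 t 11.5
shift now-axes mm [0.2 0.3 4.7]  after-turn axes [0.2 0.3 4.7]  turn -0.11
```

View pics/s7.png

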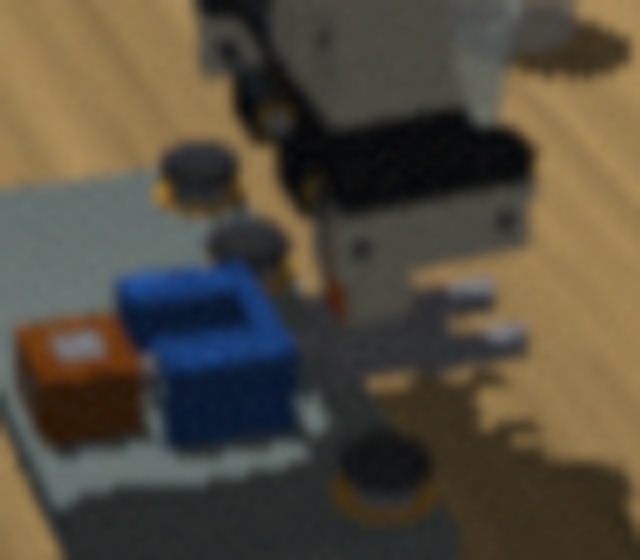

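```bash
python3 - <<'E'
from h import *
s=cam("side"); print(w2f(onz(s,[249.75,193.4],.05)[0]), arm.observe()["clock"])
E
python3 -m inch '[[[1,0,0,0,0],[1,-8,0,0,0],[1,-15,0,0,0],[1,-20,0,0,0],[1,-20,0,0,0],[1,-20,0,0,0],[1,-8,0,0,0],[1,0,0,0,0]]]' 60; python3 go.py 0.70 0.019 0.12 88.17
```

```text
[-59.03661334 -38.25029108] 11.6
clock: 12.4
position: [0.701, 0.0191, 0.054]
ee_rot: [0.05, 3.078, 0.005]
force: [-0.1, 0.6, -4.7]
width: 0.262
pos [0.701  0.0191 0.054 ] yaw 88.14 tilt 3.61 F [-0.1  0.6 -4.7] w 0.262 t 12.4
shift now-axes mm [ -3.1   0.1 -65.9]  after-turn axes [ -3.1   0.1 -65.9]  turn -0.03
```

```bash
python3 -m inch '[[[1,0,0,-10,0],[1,0,0,-20,0],[1,0,0,-20,0],[1,0,0,-15,0],[1,0,0,-5,0],[1,0,0,0,0]]]' 60; python3 go.py 0.50 -0.20 0.115 88.17
```

```text
clock: 13.0
position: [0.6918, 0.0188, 0.1268]
ee_rot: [0.052, 3.084, 0.006]
force: [0.2, -0.2, -3.8]
width: 0.258
pos [0.6918 0.0188 0.1268] yaw 88.09 tilt 3.25 F [ 0.2 -0.2 -3.8] w 0.258 t 13.0
shift now-axes mm [ 184.7 -225.1    0.3]  after-turn axes [ 185.1 -224.9    0.3]  turn -0.08
```

```bash
python3 -m inch '[[[1,10,-12,0,0],[1,18,-22,0,0],[1,18,-22,0,0],[1,18,-22,0,0],[1,18,-22,0,0],[1,18,-22,0,0],[1,18,-22,0,0],[1,18,-22,0,0],[1,18,-22,0,0],[1,18,-22,0,0],[1,8,-10,0,0],[1,0,0,0,0]]]' 60; python3 go.py 0.50 -0.20 0.05 88.17
```

```text
clock: 14.2
position: [0.4925, -0.1992, 0.1081]
ee_rot: [0.046, 3.094, 0.009]
force: [0.2, 0.0, -3.8]
width: 0.256
pos [ 0.4925 -0.1992  0.1081] yaw 88.30 tilt 2.73 F [ 0.2  0.  -3.8] w 0.256 t 14.2
shift now-axes mm [-4.7 -1.  58.3]  after-turn axes [-4.7 -1.  58.4]  turn 0.13
```

Lower it to near the bench and look at how the tool hangs.

```bash
python3 -m inch '[[[1,-4,-1,10,0],[1,0,0,15,0],[1,0,0,15,0],[1,0,0,12,0],[1,0,0,6,0],[1,0,0,0,0],[1,0,0,0,0]]]' 60; python3 go.py 0.50 -0.20 0.023 88.17;  python3 - <<'E'
from h import *
s=cam("side")
crop(s,225,170,345,270,6,"s8.png")
E
```

```text
clock: 14.9
position: [0.5069, -0.1929, 0.0449]
ee_rot: [0.031, 3.092, 0.014]
force: [-0.5, -0.1, -3.0]
width: 0.259
pos [ 0.5069 -0.1929  0.0449] yaw 88.87 tilt 2.89 F [-0.5 -0.1 -3. ] w 0.259 t 14.9
shift now-axes mm [ 7.8 -7.5 21.5]  after-turn axes [ 7.7 -7.5 21.5]  turn 0.7
```

View pics/s8.png

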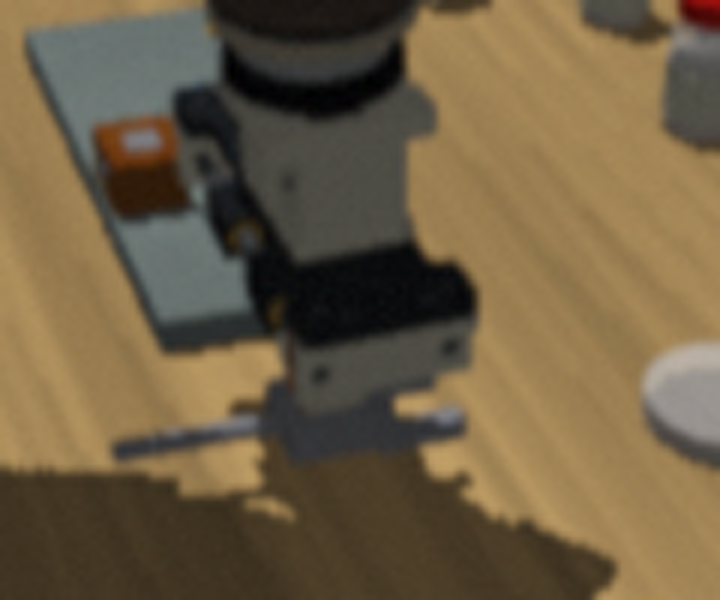

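```bash
python3 -m inch '[[[1,5,-6,5,0],[1,2,-1,6,0],[1,0,0,5,0],[1,0,0,3,0],[1,0,0,0,0]]]' 60; python3 go.py 0.50 -0.20 0.0231 88.17
```

```text
clock: 15.45
position: [0.5008, -0.201, 0.0254]
ee_rot: [0.033, 3.089, 0.012]
force: [-0.8, -0.1, -3.9]
width: 0.259
pos [ 0.5008 -0.201   0.0254] yaw 88.81 tilt 3.04 F [-0.8 -0.1 -3.9] w 0.259 t 15.4
shift now-axes mm [0.9 1.  2.3]  after-turn axes [0.9 1.  2.3]  turn 0.64
```

```bash
python3 -m inch '[[[1,0,0,2,0],[1,0,0,2,0],[1,0,0,0,0]]]' 60; python3 go.py 0.50 -0.20 0.0231 88.17
```

```text
clock: 15.75
position: [0.5016, -0.2011, 0.0236]
ee_rot: [0.033, 3.087, 0.014]
force: [1.3, -0.1, -4.4]
width: 0.26
pos [ 0.5016 -0.2011  0.0236] yaw 88.79 tilt 3.16 F [ 1.3 -0.1 -4.4] w 0.260 t 15.8
shift now-axes mm [1.7 1.1 0.4]  after-turn axes [1.7 1.1 0.4]  turn 0.62
```

```bash
python3 -m inch '[[[1,0,0,2,0],[1,0,0,0,0]]]' 60; python3 go.py 0.50 -0.20 0.0231 88.17; python3 -m inch '[[[0,0,0,0,0],[0,0,0,0,0],[0,0,0,0,0],[0,0,0,0,0],[0,0,0,0,0],[0,0,0,0,0],[0,0,0,0,0],[0,0,0,0,0],[0,0,0,0,0],[0,0,0,0,0]]]'; python3 go.py 0.50 -0.20 0.12 88.17
```

```text
clock: 15.95
position: [0.5022, -0.2013, 0.0234]
ee_rot: [0.033, 3.085, 0.015]
force: [-0.0, 0.2, -3.8]
width: 0.26
pos [ 0.5022 -0.2013  0.0234] yaw 88.77 tilt 3.27 F [-0.   0.2 -3.8] w 0.260 t 15.9
shift now-axes mm [2.2 1.3 0.2]  after-turn axes [2.3 1.2 0.2]  turn 0.6
clock: 16.95
position: [0.5041, -0.2016, 0.0236]
ee_rot: [0.032, 3.082, 0.013]
force: [-0.1, 0.5, -0.7]
width: 0.997
pos [ 0.5041 -0.2016  0.0236] yaw 88.81 tilt 3.42 F [-0.1  0.5 -0.7] w 0.997 t 16.9
shift now-axes mm [ -1.6   2.4 -96.4]  after-turn axes [ -1.6   2.4 -96.4]  turn 0.64
```

```bash
python3 -m inch '[[[0,0,0,-6,0],[0,0,0,-12,0],[0,0,0,-20,0],[0,0,0,-25,0],[0,0,0,-25,0],[0,0,0,-25,0],[0,0,0,-20,0],[0,0,0,-5,0],[0,0,0,0,0]]]'; python3 go.py 0.495 0.024 0.15 88.17;  python3 - <<'E'
from h import *
s=cam("side"); t=cam("top")
crop(s,225,130,365,310,4,"s9.png"); crop(t,70,130,430,250,2,"t9.png")
E
```

```text
clock: 17.85
position: [0.4946, -0.2036, 0.1728]
ee_rot: [0.036, 3.08, 0.013]
force: [0.3, 0.6, 0.4]
width: 0.998
pos [ 0.4946 -0.2036  0.1728] yaw 88.69 tilt 3.55 F [0.3 0.6 0.4] w 0.998 t 17.9
shift now-axes mm [  6.3 227.3  24.5]  after-turn axes [  8.4 227.3  24.3]  turn 0.52
```

View pics/s9.png

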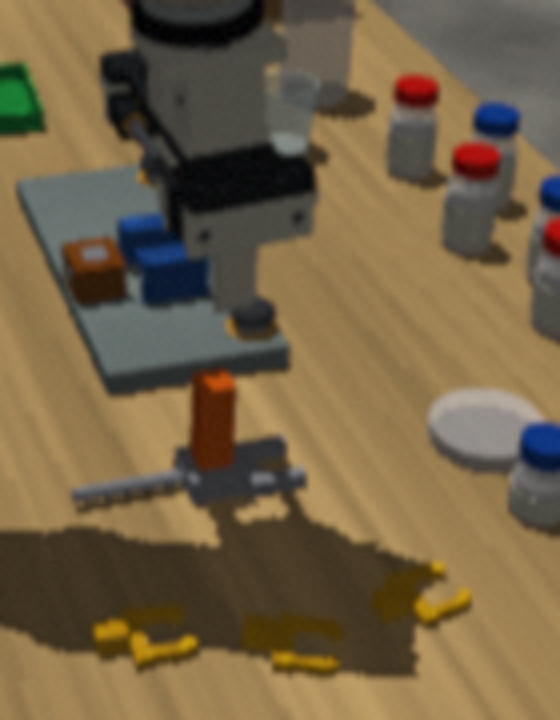

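```bash
python3 -m inch '[[[0,0,15,0,0.5],[0,0,30,0,0],[0,0,30,0,0],[0,0,30,0,0],[0,0,30,0,0],[0,1,30,0,0],[0,1,30,0,0],[0,1,25,0,0],[0,0,8,0,0],[0,0,0,0,0]]]'; python3 go.py 0.4926 0.0239 0.035 88.17;  python3 - <<'E'
from h import *
s=cam("side"); t=cam("top")
hsv=cv2.cvtColor(s["im"],cv2.COLOR_BGR2HSV)
crop(s,225,130,325,230,6,"s10.png"); crop(t,200,130,320,230,6,"t10.png")
E
```

```text
clock: 18.95
position: [0.4921, 0.0317, 0.1622]
ee_rot: [0.055, 3.1, 0.007]
force: [-0.2, -0.6, -0.3]
width: 0.996
pos [0.4921 0.0317 0.1622] yaw 87.98 tilt 2.35 F [-0.2 -0.6 -0.3] w 0.996 t 18.9
shift now-axes mm [  4.4  -8.4 127.1]  after-turn axes [  4.4  -8.4 127.1]  turn -0.19
```

View pics/s10.png

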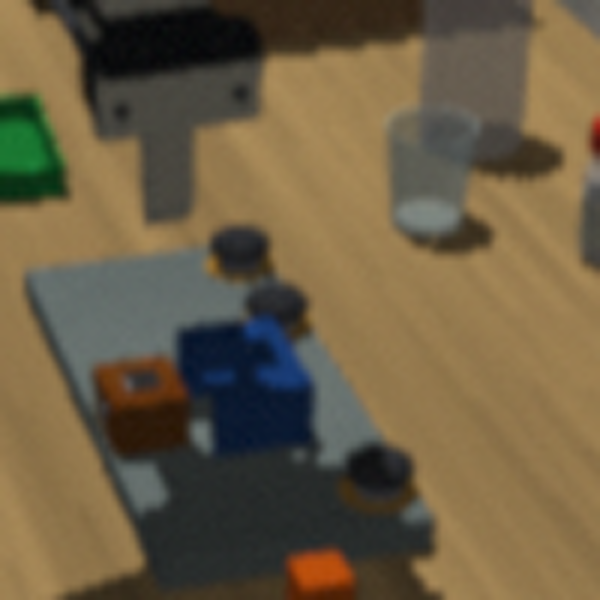

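View pics/t10.png

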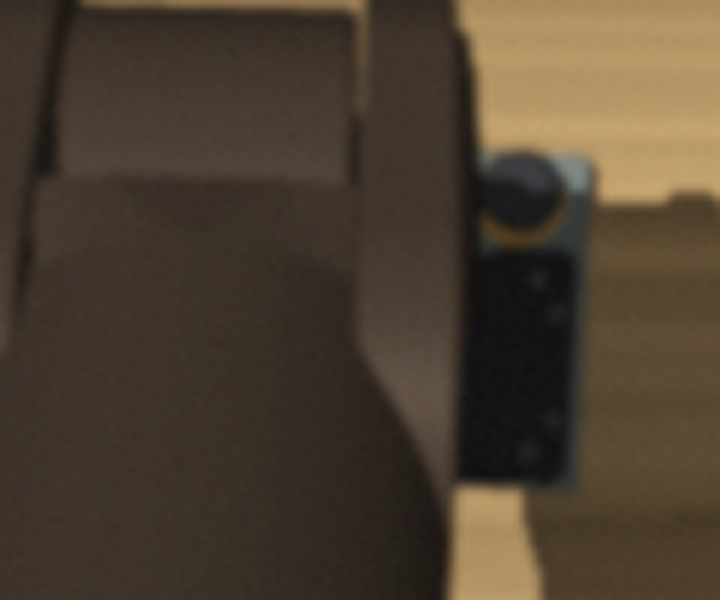

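```bash
python3 - <<'E'
from h import *
s=cam("side"); w=onz(s,[248.6,193.2],.05)[0]; print(w,w2f(w))
E
python3 -m inch '[[[0,1,-2,10,0],[0,1,-2,20,0],[0,1,-2,25,0],[0,1,-2,25,0],[0,0,0,20,0],[0,0,0,8,0],[0,0,0,0,0],[0,0,0,0,0]]]'; python3 go.py 0.492 0.0239 0.025 88.17
```

```text
[0.48957326 0.02480154 0.05      ] [-62.10239134 -36.20010836]
clock: 19.9
position: [0.4928, 0.0106, 0.0491]
ee_rot: [0.083, 3.097, 0.0]
force: [0.0, -0.5, -0.3]
width: 1.001
pos [0.4928 0.0106 0.0491] yaw 86.94 tilt 2.52 F [ 0.  -0.5 -0.3] w 1.001 t 19.9
shift now-axes mm [ 2.6 13.2 24.1]  after-turn axes [ 2.3 13.2 24.1]  turn -1.23
```

```bash
python3 -m inch '[[[0,2,7,0,-1.2],[0,1,5,0,0],[0,0,1,8,0],[0,0,0,8,0],[0,0,0,6,0],[0,0,0,0,0]]]'; python3 go.py 0.4915 0.0242 0.025 88.17
```

```text
clock: 20.5
position: [0.4932, 0.0261, 0.0279]
ee_rot: [0.045, 3.092, 0.002]
force: [-0.9, 0.4, -1.0]
width: 1.0
pos [0.4932 0.0261 0.0279] yaw 88.34 tilt 2.82 F [-0.9  0.4 -1. ] w 1.000 t 20.5
shift now-axes mm [ 1.8 -1.9  2.8]  after-turn axes [ 1.8 -1.9  2.8]  turn 0.17
```

Close on the specimen (30 N).

```bash
python3 -m inch '[[[0,2,-2,2,0],[1,0,0,0,0],[1,0,0,0,0],[1,0,0,0,0],[1,0,0,0,0],[1,0,0,0,0],[1,0,0,0,0],[1,0,0,0,0],[1,0,0,0,0],[1,0,0,0,0],[1,0,0,0,0]]]' 35; python3 go.py 0.4915 0.0242 0.08 88.17
```

```text
clock: 21.6
position: [0.4913, 0.0234, 0.0257]
ee_rot: [0.046, 3.092, 0.002]
force: [0.5, 0.2, -0.3]
width: 0.479
pos [0.4913 0.0234 0.0257] yaw 88.29 tilt 2.83 F [ 0.5  0.2 -0.3] w 0.479 t 21.6
shift now-axes mm [ -2.9   0.9 -54.2]  after-turn axes [ -2.9   0.9 -54.2]  turn 0.12
```

```bash
python3 -m inch '[[[1,0,0,-8,0],[1,0,0,-15,0],[1,0,0,-20,0],[1,0,0,-25,0],[1,0,0,-20,0],[1,0,0,-8,0],[1,0,0,0,0]]]' 35
python3 - <<'E'
from h import *
t=cam("top"); s=cam("side")
m=mask(t["im"],*GRN); c=max(comps(m,300),key=lambda c:c[0]); p=np.argwhere(c[2])[:,::-1]
P=onz(t,p,.022)[:,:2]*1000; print(cv2.minAreaRect(P.astype(np.float32)))
m=mask(s["im"],*GRN); c=max(comps(m,100),key=lambda c:c[0]); print(c[1],onz(s,c[1],.012))
E
python3 go.py 0.47 0.384 0.12 88.17
```

```text
clock: 22.3
position: [0.4845, 0.0226, 0.1263]
ee_rot: [0.048, 3.095, 0.001]
force: [-0.7, -0.2, -0.7]
width: 0.476
((470.3305358886719, 384.1722412109375), (111.7491683959961, 125.92513275146484), 85.02642822265625)
[216.26584867 155.1002045 ] [[0.46921609 0.3847309  0.012     ]]
pos [0.4839 0.0226 0.1251] yaw 88.22 tilt 2.53 F [-0.4  0.  -2. ] w 0.476 t 22.4
shift now-axes mm [ 25.3 360.8   4.2]  after-turn axes [ 25.6 360.8   4.2]  turn 0.05
```

```bash
python3 -m inch '[[[1,1,18,0,0],[1,2,36,0,0],[1,2,38,0,0],[1,3,38,0,0],[1,3,38,0,0],[1,3,38,0,0],[1,3,38,0,0],[1,3,38,0,0],[1,3,36,0,0],[1,3,30,0,0],[1,0,10,0,0],[1,0,0,0,0]]]' 35; python3 go.py 0.47 0.384 0.05 85
```

```text
clock: 23.6
position: [0.4627, 0.3903, 0.106]
ee_rot: [0.056, 3.115, -0.022]
force: [-0.2, -0.4, -1.8]
width: 0.475
pos [0.4627 0.3903 0.106 ] yaw 87.92 tilt 1.71 F [-0.2 -0.4 -1.8] w 0.475 t 23.6
shift now-axes mm [-6.1 -5.2 56.2]  after-turn axes [-6.4 -4.9 56.2]  turn 2.92
```

```bash
python3 -m inch '[[[1,-3,-3,8,2.9],[1,-3,-2,12,0],[1,0,0,14,0],[1,0,0,12,0],[1,0,0,6,0],[1,0,0,0,0],[1,0,0,0,0]]]' 35; python3 go.py 0.47 0.384 0.012 85
```

```text
clock: 24.3
position: [0.471, 0.3748, 0.047]
ee_rot: [0.155, 3.114, -0.032]
force: [1.7, 0.2, -0.7]
width: 0.481
pos [0.471  0.3748 0.047 ] yaw 84.27 tilt 1.79 F [ 1.7  0.2 -0.7] w 0.481 t 24.3
shift now-axes mm [ 2.8  9.7 34.8]  after-turn axes [ 2.7  9.7 34.8]  turn -0.73
```

```bash
python3 -m inch '[[[1,2,6,0,-0.7],[1,0,3,6,0],[1,0,1,8,0],[1,0,0,8,0],[1,0,0,7,0],[1,0,0,0,0],[1,0,0,0,0]]]' 35; python3 go.py 0.47 0.384 0.012 85
```

```text
clock: 25.0
position: [0.4707, 0.3867, 0.016]
ee_rot: [0.132, 3.114, -0.029]
force: [-0.1, -0.1, -1.7]
width: 0.475
pos [0.4707 0.3867 0.016 ] yaw 85.13 tilt 1.77 F [-0.1 -0.1 -1.7] w 0.475 t 25.0
shift now-axes mm [ 0.6 -2.7  4.1]  after-turn axes [ 0.6 -2.7  4.1]  turn 0.13
```

```bash
python3 -m inch '[[[1,0.5,-2.5,2,0],[1,0,0,3,0],[1,0,0,2,0],[1,0,0,0,0]]]' 35; python3 go.py 0.47 0.384 0.012 85
```

```text
clock: 25.4
position: [0.4706, 0.3841, 0.0105]
ee_rot: [0.133, 3.113, -0.026]
force: [-0.2, 0.7, -1.8]
width: 0.473
pos [0.4706 0.3841 0.0105] yaw 85.09 tilt 1.74 F [-0.2  0.7 -1.8] w 0.473 t 25.4
shift now-axes mm [ 0.6 -0.1 -1.5]  after-turn axes [ 0.6 -0.1 -1.5]  turn 0.09
```

Release by opening only partway, then rise.

```bash
python3 -m inch '[[[0.42,0,0,0,0],[0.42,0,0,0,0],[0.42,0,0,0,0],[0.42,0,0,-3,0],[0.42,0,0,-6,0],[0.42,0,0,-12,0],[0.42,0,0,-20,0],[0.42,0,0,-25,0],[0.42,0,0,-25,0],[0.42,0,0,-20,0],[0.3,0,0,-10,0],[0.3,0,0,0,0]]]' 35; python3 go.py 0.47 0.384 0.12 88
python3 - <<'E'
from h import *
t=cam("top"); s=cam("side")
crop(t,60,160,180,260,5,"t11.png"); crop(s,180,100,280,180,6,"s11.png")
E
```

```text
clock: 26.6
position: [0.4684, 0.3866, 0.1419]
ee_rot: [0.134, 3.111, -0.022]
force: [-0.3, -0.2, -0.5]
width: 0.683
pos [0.4684 0.3866 0.1419] yaw 85.04 tilt 1.8 F [-0.3 -0.2 -0.5] w 0.683 t 26.6
shift now-axes mm [-1.2 -2.1 22. ]  after-turn axes [-1.  -2.2 22. ]  turn -2.96
```

View pics/s11.png

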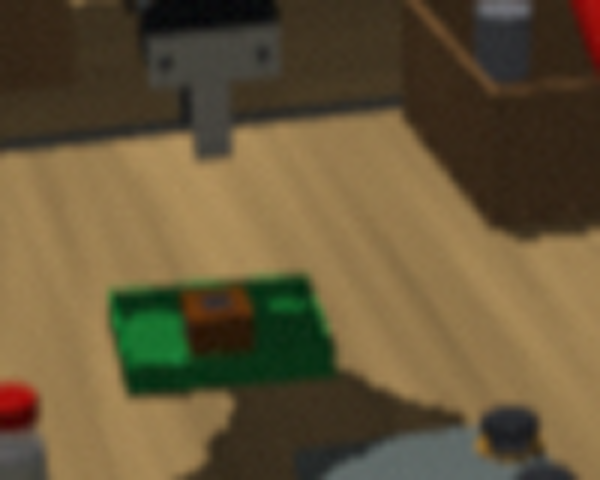

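```bash
cat > clips.py <<'E'
from h import *
def clips(t,z=.006,reg=None):
    out=[]
    for a,ce,m,st in comps(mask(t["im"],*YEL),150):
        p=np.argwhere(m)[:,::-1]; P=(onz(t,p,z)[:,:2]*1000)
        (cx,cy),(w,h),an=cv2.minAreaRect(P.astype(np.float32))
        th=np.radians(an if w>h else an+90); ax=np.array([np.cos(th),np.sin(th)]); lat=np.array([-ax[1],ax[0]])
        Q=P-[cx,cy]; u=Q@ax; v=Q@lat
        # lug end: the narrow end
        L=max(w,h); e1=np.ptp(v[u>L/2-10]); e2=np.ptp(v[u<-L/2+10])
        if e1<e2: ax=-ax; u=-u;v=-v; lat=-lat
        # lug centre line from the lug pixels, tips centre
        lug=Q[u<-L/2+14].mean(0); tip=Q[u>L/2-12].mean(0) 
        d=tip-lug; yaw2=np.degrees(np.arctan2(d[1],d[0]))
        yaw=np.degrees(np.arctan2(ax[1],ax[0]))
        out.append(dict(c=np.array([cx,cy]),size=(round(max(w,h),1),round(min(w,h),1)),yaw=yaw,yaw2=yaw2,lug=lug+[cx,cy],px=ce,area=a))
    return out
if __name__=="__main__":
    t=cam("top")
    for c in clips(t):
        y=np.radians(c["yaw2"]); org=c["c"]+14.75*np.array([np.cos(y),np.sin(y)])
        print("px",c["px"].round(1),"a",c["area"],"size",c["size"],"yaw %.1f %.1f"%(c["yaw"],c["yaw2"]),"c",c["c"].round(1),"lug",c["lug"].round(1),"origin",org.round(1))
E
python3 clips.py
python3 - <<'E'
from h import *
t=cam("top"); crop(t,290,130,430,260,5,"t12.png")
E
```

```text
px [399.9 165.7] a 355 size (63.4, 51.0) yaw 5.2 6.7 c [ 585.1 -345.2] lug [ 560.8 -349.5] origin [ 599.7 -343.4]
px [406.3 201.1] a 338 size (64.0, 49.8) yaw -28.9 -28.3 c [ 496.1 -358.2] lug [ 474.1 -347.2] origin [ 509.1 -365.2]
px [394.4 234.2] a 369 size (64.4, 49.3) yaw -4.1 -3.6 c [ 413.7 -327.5] lug [ 388.8 -327.4] origin [ 428.5 -328.4]
```

View pics/t12.png

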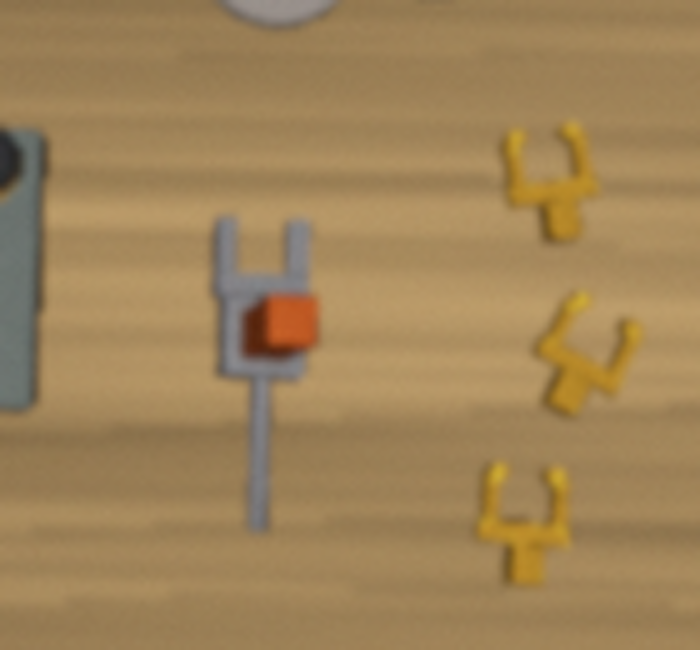

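```bash
python3 go.py 0.393 -0.326 0.14 86.2
```

```text
pos [0.4672 0.3855 0.139 ] yaw 85.04 tilt 1.75 F [-0.3 -0.6 -0.4] w 0.698 t 26.8
shift now-axes mm [  12.7 -715.1   10.6]  after-turn axes [  27.1 -714.7   10.2]  turn -1.16
```

```bash
python3 -m inch '[[[0.4,0,-15,-1,-1.1],[0.4,1,-30,-1,0],[0.4,1,-40,-1,0],[0.4,1,-40,-1,0],[0.4,1,-40,-1,0],[0.4,1,-40,-1,0],[0.4,1,-40,-1,0],[0.4,1,-40,-1,0],[0.4,1,-40,-1,0],[0.4,1,-40,-1,0]]]' 35; python3 go.py 0.393 -0.326 0.14 86.2
```

```text
clock: 27.8
position: [0.4273, 0.0128, 0.1467]
ee_rot: [0.086, 3.128, -0.044]
force: [1.5, -0.7, 0.5]
width: 0.602
pos [0.4273 0.0128 0.1467] yaw 86.83 tilt 1.74 F [ 1.5 -0.7  0.5] w 0.602 t 27.8
shift now-axes mm [  15.6 -339.9   15.9]  after-turn axes [  11.9 -340.    16. ]  turn 0.63
```

```bash
python3 -m inch '[[[0.4,1,-40,0,0.6],[0.4,1,-40,0,0],[0.4,1,-40,0,0],[0.4,1,-40,0,0],[0.4,1,-40,0,0],[0.4,1,-40,0,0],[0.4,1,-35,0,0],[0.4,1,-30,0,0],[0.4,1,-20,0,0],[0.4,0,-5,0,0],[0.4,0,0,0,0]]]' 35; python3 go.py 0.393 -0.326 0.06 86.2
```

```text
clock: 28.9
position: [0.3857, -0.3334, 0.1486]
ee_rot: [-0.116, -3.135, 0.046]
force: [-0.2, 1.0, -0.4]
width: 0.6
pos [ 0.3857 -0.3334  0.1486] yaw 85.76 tilt 1.71 F [-0.2  1.  -0.4] w 0.600 t 28.9
shift now-axes mm [-7.  10.5 88.3]  after-turn axes [-7.  10.5 88.3]  turn -0.44
```

```bash
python3 -m inch '[[[0.4,-3,4,10,-0.4],[0.4,-3,4,18,0],[0.4,0,2,22,0],[0.4,0,0,22,0],[0.4,0,0,15,0],[0.4,0,0,5,0],[0.4,0,0,0,0],[0.4,0,0,0,0]]]' 35; python3 go.py 0.393 -0.326 0.003 86.2; python3 clips.py
python3 - <<'E'
from h import *
t=cam("top"); s=cam("side"); crop(t,350,180,450,270,6,"t13.png"); crop(s,210,240,330,340,6,"s13.png")
E
```

```text
clock: 29.7
position: [0.3953, -0.3121, 0.0481]
ee_rot: [-0.079, -3.133, 0.034]
force: [0.1, -1.5, -0.1]
width: 0.601
pos [ 0.3953 -0.3121  0.0481] yaw 87.10 tilt 1.32 F [ 0.1 -1.5 -0.1] w 0.601 t 29.7
shift now-axes mm [  1.2 -13.   45.4]  after-turn axes [  1.  -13.   45.4]  turn 0.9
px [399.9 165.7] a 352 size (62.9, 51.1) yaw 10.7 10.3 c [ 584.1 -345.2] lug [ 560.3 -349.8] origin [ 598.6 -342.5]
px [405.3 198.9] a 250 size (67.0, 41.9) yaw -53.7 -52.9 c [ 505.2 -354.6] lug [ 479.9 -342. ] origin [ 514.  -366.4]
```

View pics/s13.png

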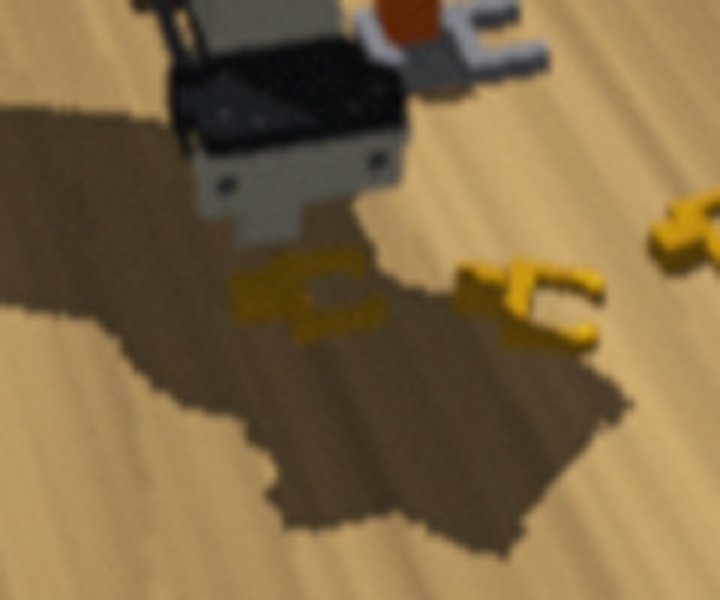

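```bash
python3 -m inch '[[[0.4,1,-7,0,0.9],[0.4,0,-6,0,0],[0.4,0,-1,8,0],[0.4,0,0,8,0],[0.4,0,0,8,0],[0.4,0,0,5,0],[0.4,0,0,0,0],[0.4,0,0,0,0]]]' 35; python3 go.py 0.393 -0.326 0.003 86.2
```

```text
clock: 30.65
position: [0.3935, -0.3299, 0.0181]
ee_rot: [-0.11, -3.135, 0.037]
force: [-0.8, -0.6, 0.3]
width: 0.6
pos [ 0.3935 -0.3299  0.0181] yaw 86.00 tilt 1.37 F [-0.8 -0.6  0.3] w 0.600 t 30.6
shift now-axes mm [ 0.7  4.2 15. ]  after-turn axes [ 0.7  4.2 15. ]  turn -0.2
```

```bash
python3 -m inch '[[[0.4,0.7,4,4,0],[0.4,0,0,5,0],[0.4,0,0,4,0],[0.4,0,0,2,0],[0.4,0,0,0,0]]]' 35; python3 go.py 0.393 -0.326 0.003 86.2
```

```text
clock: 31.15
position: [0.3934, -0.3255, 0.002]
ee_rot: [-0.108, -3.136, 0.037]
force: [-1.4, -0.3, -0.1]
width: 0.602
pos [ 0.3934 -0.3255  0.002 ] yaw 86.05 tilt 1.37 F [-1.4 -0.3 -0.1] w 0.602 t 31.1
shift now-axes mm [ 0.3 -0.5 -1. ]  after-turn axes [ 0.3 -0.5 -1. ]  turn -0.15
```

```bash
python3 -m inch '[[[1,0,0,0,0],[1,0,0,0,0],[1,0,0,0,0],[1,0,0,0,0],[1,0,0,0,0],[1,0,0,0,0],[1,0,0,0,0],[1,0,0,0,0],[1,0,0,0,0],[1,0,0,0,0]]]' 30; python3 go.py 0.393 -0.326 0.003 86.2;  python3 - <<'E'
from h import *
s=cam("side"); crop(s,210,240,330,340,6,"s14.png")
E
```

```text
clock: 32.15
position: [0.3936, -0.326, 0.0025]
ee_rot: [-0.109, -3.136, 0.038]
force: [0.0, -1.4, -1.1]
width: 0.172
pos [ 0.3936 -0.326   0.0025] yaw 86.03 tilt 1.4 F [ 0.  -1.4 -1.1] w 0.172 t 32.1
shift now-axes mm [ 0.6 -0.1 -0.5]  after-turn axes [ 0.6 -0.1 -0.5]  turn -0.17
```

View pics/s14.png

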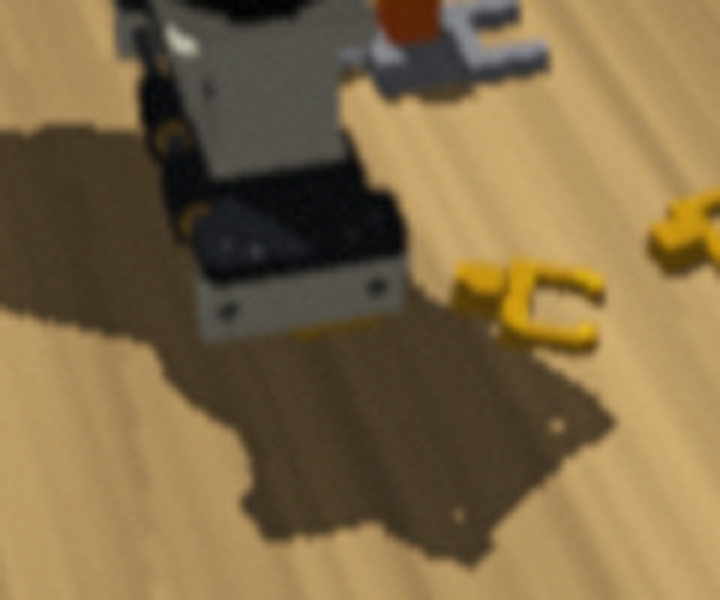

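```bash
python3 -m inch '[[[1,0,0,-5,0],[1,0,0,-10,0],[1,0,0,-18,0],[1,0,0,-22,0],[1,0,0,-25,0],[1,0,0,-25,0],[1,0,0,-18,0],[1,0,0,-6,0],[1,0,0,0,0]]]' 30; python3 -c "
from h import *
for y in (120,50,-120): print(f2w(-41,y))"; python3 go.py 0.5156 0.1802 0.12 88.17
```

```text
clock: 33.1
position: [0.3928, -0.3222, 0.1403]
ee_rot: [-0.111, -3.136, 0.036]
force: [-0.0, 0.3, -1.0]
width: 0.169
[0.515653  0.1802481 0.       ]
[0.51341762 0.1102838  0.        ]
[ 0.50798882 -0.0596295   0.        ]
pos [ 0.3928 -0.3222  0.1403] yaw 85.94 tilt 1.33 F [-0.   0.3 -1. ] w 0.169 t 33.1
shift now-axes mm [-87.  510.2   8.3]  after-turn axes [-106.7  506.4    8.3]  turn -2.23
```

```bash
python3 -m inch '[[[1,-3,15,0,-2.2],[1,-7,30,0,0],[1,-8,38,0,0],[1,-8,38,0,0],[1,-8,38,0,0],[1,-8,38,0,0],[1,-8,38,0,0],[1,-8,38,0,0],[1,-8,38,0,0],[1,-8,38,0,0],[1,-8,38,0,0],[1,-8,30,0,0]]]' 30; python3 go.py 0.5156 0.1802 0.12 88.17
```

```text
clock: 34.3
position: [0.4855, 0.1148, 0.1186]
ee_rot: [-0.023, -3.119, 0.038]
force: [1.0, -1.0, -0.0]
width: 0.173
pos [0.4855 0.1148 0.1186] yaw 89.17 tilt 1.91 F [ 1. -1. -0.] w 0.173 t 34.3
shift now-axes mm [-29.1  65.7  -3.7]  after-turn axes [-28.   66.2  -3.6]  turn 1.0
```

```bash
python3 -m inch '[[[1,-8,20,0,1],[1,-8,20,0,0],[1,-7,13,0,0],[1,-3,4,0,0],[1,0,0,0,0],[1,0,0,0,0]]]' 30; python3 go.py 0.5156 0.1802 0.06 88.17
```

```text
clock: 34.9
position: [0.5074, 0.1808, 0.1105]
ee_rot: [-0.026, -3.109, 0.043]
force: [-0.5, -1.3, -0.8]
width: 0.172
pos [0.5074 0.1808 0.1105] yaw 89.08 tilt 2.45 F [-0.5 -1.3 -0.8] w 0.172 t 34.9
shift now-axes mm [-9.8  1.  50.2]  after-turn axes [-9.9  1.1 50.2]  turn 0.91
```

```bash
python3 -m inch '[[[1,-4,0,8,0.9],[1,-4,1,12,0],[1,-1,0,12,0],[1,0,0,12,0],[1,0,0,6,0],[1,0,0,0,0],[1,0,0,0,0]]]' 30; python3 go.py 0.5156 0.1802 0.025 88.17; python3 -c "
from h import *
print(state()[1][:,2].round(3))
s=cam('side'); crop(s,220,120,320,220,6,'s15.png')"
```

```text
clock: 35.6
position: [0.5142, 0.1756, 0.0548]
ee_rot: [-0.061, -3.106, 0.047]
force: [-0.7, 0.2, -0.7]
width: 0.17
pos [0.5142 0.1756 0.0548] yaw 87.80 tilt 2.62 F [-0.7  0.2 -0.7] w 0.170 t 35.6
shift now-axes mm [-2.2  5.5 29.6]  after-turn axes [-2.3  5.5 29.6]  turn -0.37
[-0.035 -0.029 -0.999]
```

View pics/s15.png

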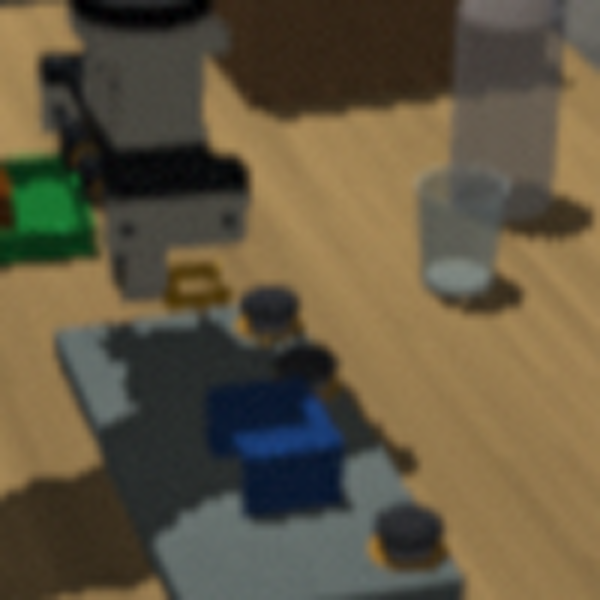

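```bash
python3 -m inch '[[[1,-2,4,6,-0.4],[1,0,1,7,0],[1,0,0,7,0],[1,0,0,5,0],[1,0,0,0,0],[1,0,0,0,0]]]' 30; python3 go.py 0.5156 0.1802 0.0235 88.17
```

```text
clock: 36.25
position: [0.5162, 0.1811, 0.0282]
ee_rot: [-0.047, -3.108, 0.045]
force: [0.2, 0.6, -0.8]
width: 0.173
pos [0.5162 0.1811 0.0282] yaw 88.29 tilt 2.51 F [ 0.2  0.6 -0.8] w 0.173 t 36.2
shift now-axes mm [ 0.4 -0.8  4.7]  after-turn axes [ 0.4 -0.8  4.7]  turn 0.12
```

```bash
python3 -m inch '[[[1,0,-0.8,2,0],[1,0,0,2,0],[1,0,0,1,0],[1,0,0,0,0]]]' 30; python3 go.py 0.5156 0.1802 0.0235 88.17
```

```text
clock: 36.65
position: [0.5163, 0.1801, 0.0234]
ee_rot: [-0.048, -3.109, 0.044]
force: [-0.2, 0.4, 1.3]
width: 0.173
pos [0.5163 0.1801 0.0234] yaw 88.27 tilt 2.46 F [-0.2  0.4  1.3] w 0.173 t 36.6
shift now-axes mm [ 0.7  0.1 -0.1]  after-turn axes [ 0.7  0.1 -0.1]  turn 0.1
```

Touching the bed. Release (part open) and rise.

```bash
python3 -m inch '[[[0.5,0,0,0,0],[0.5,0,0,0,0],[0.5,0,0,0,0],[0.5,0,0,0,0],[0.5,0,0,0,0],[0.5,0,0,-4,0],[0.5,0,0,-10,0],[0.5,0,0,-18,0],[0.5,0,0,-22,0],[0.5,0,0,-25,0],[0.5,0,0,-25,0],[0.5,0,0,-10,0]]]' 30; python3 go.py 0.4775 -0.348 0.14 61.6; python3 -c "
from h import *
s=cam('side'); crop(s,220,120,320,220,6,'s16.png')"
```

```text
clock: 37.85
position: [0.5199, 0.1826, 0.1442]
ee_rot: [-0.049, -3.108, 0.045]
force: [0.4, -0.3, -0.5]
width: 0.499
pos [0.5199 0.1826 0.1442] yaw 88.21 tilt 2.52 F [ 0.4 -0.3 -0.5] w 0.499 t 37.9
shift now-axes mm [  25.2 -531.3   20.8]  after-turn axes [-215.5 -486.6   11.7]  turn 26.61
```

View pics/s16.png

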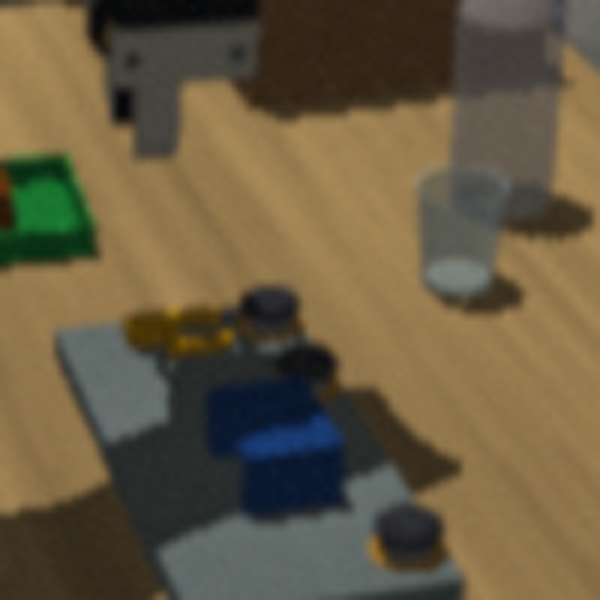

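```bash
python3 -m inch '[[[0.5,1,-15,0,0],[0.5,2,-30,0,0],[0.5,2,-38,1,0],[0.5,2,-40,1,0],[0.5,2,-40,1,0],[0.5,2,-40,1,0],[0.5,2,-40,1,0],[0.5,2,-40,1,0],[0.5,2,-40,1,0],[0.5,2,-40,1,0],[0.5,2,-40,1,0],[0.5,2,-30,1,0]]]' 30; python3 clips.py; python3 go.py 0.4775 -0.348 0.14 61.6
```

```text
clock: 39.1
position: [0.4689, -0.2704, 0.1379]
ee_rot: [-0.042, -3.091, 0.046]
force: [-0.2, -0.5, -0.5]
width: 0.499
px [187.7 179.8] a 217 size (57.8, 43.7) yaw -4.9 -3.8 c [539.6 184.3] lug [517.8 185. ] origin [554.3 183.3]
pos [ 0.4672 -0.2759  0.1383] yaw 88.18 tilt 3.43 F [-1.  -5.6 -0.2] w 0.497 t 39.1
shift now-axes mm [-12.6 -71.7   0.2]  after-turn axes [-43.3 -58.5  -1.8]  turn 26.58
```

```bash
python3 -m inch '[[[0.5,-4,-25,0,0],[0.5,-4,-25,0,0],[0.5,-4,-20,0,0],[0.5,0,0,0,7],[0.5,0,0,0,7],[0.5,0,0,0,7],[0.5,0,0,0,5.5],[0.5,0,0,0,0]]]' 30; python3 go.py 0.4775 -0.348 0.06 61.6
```

```text
clock: 39.95
position: [0.4611, -0.355, 0.131]
ee_rot: [-0.803, -2.977, 0.069]
force: [-0.4, 0.3, -0.1]
width: 0.501
pos [ 0.4611 -0.355   0.131 ] yaw 59.90 tilt 4.19 F [-0.4  0.3 -0.1] w 0.501 t 40.0
shift now-axes mm [-13.8  18.4  69.5]  after-turn axes [-14.2  18.1  69.5]  turn -1.7
```

```bash
python3 -m inch '[[[0.5,-5,6,8,-1.7],[0.5,-5,6,10,0],[0.5,-4,5,10,0],[0.5,0,0,12,0],[0.5,0,0,12,0],[0.5,0,0,8,0],[0.5,0,0,4,0],[0.5,0,0,0,0],[0.5,0,0,0,0]]]' 30; python3 go.py 0.4775 -0.348 0.003 61.6;  python3 -c "
from h import *
R_=state()[1]; print(R_[:,2].round(3), 'z lean along tool x,y axis (deg):',np.degrees(np.array([0,0,-1])@R_).round(2))
s=cam('side'); crop(s,230,220,350,320,6,'s17.png')"
```

```text
clock: 40.85
position: [0.4756, -0.3474, 0.0566]
ee_rot: [-0.74, -2.987, 0.065]
force: [-0.1, -0.4, 0.2]
width: 0.499
pos [ 0.4756 -0.3474  0.0566] yaw 62.24 tilt 4.4 F [-0.1 -0.4  0.2] w 0.499 t 40.9
shift now-axes mm [-4.7  3.4 53.3]  after-turn axes [-4.7  3.4 53.3]  turn 0.64
[-0.072 -0.026 -0.997] z lean along tool x,y axis (deg): [-2.97  3.23 57.13]
```

View pics/s17.png

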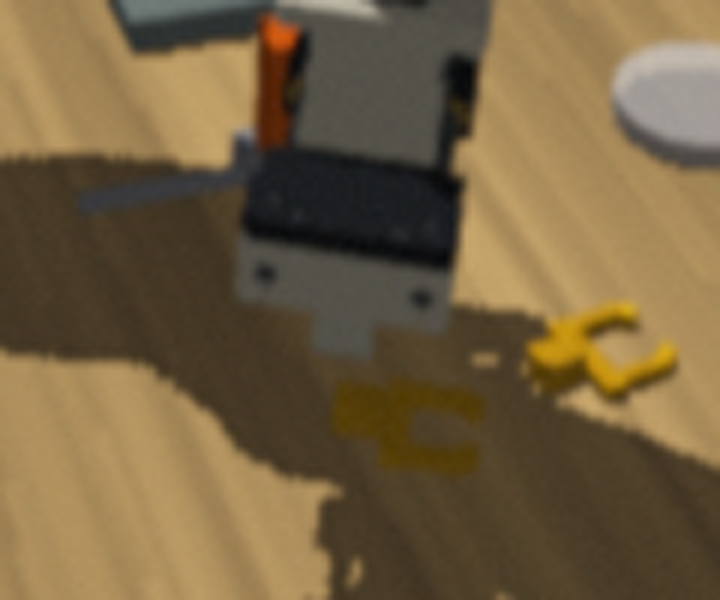

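```bash
python3 -m inch '[[[0.5,-2,2,6,0.6],[0.5,-1,1,8,0],[0.5,-1,0,8,0],[0.5,-1,0,8,0],[0.5,0,0,6,0],[0.5,0,0,0,0],[0.5,0,0,0,0]]]' 30; python3 go.py 0.4775 -0.348 0.003 61.6
```

```text
clock: 41.6
position: [0.4797, -0.3483, 0.0176]
ee_rot: [-0.757, -2.984, 0.066]
force: [0.1, 0.5, -0.3]
width: 0.494
pos [ 0.4797 -0.3483  0.0176] yaw 61.60 tilt 4.34 F [ 0.1  0.5 -0.3] w 0.494 t 41.6
shift now-axes mm [ 1.4  0.1 14.7]  after-turn axes [ 1.4  0.1 14.7]  turn -0.0
```

```bash
python3 -m inch '[[[0.5,1,0,4,0],[0.5,0,0,4,0],[0.5,0,0,3,0],[0.5,0,0,1.5,0],[0.5,0,0,0,0]]]' 30; python3 go.py 0.4775 -0.348 0.004 61.6;python3 -m inch '[[[1,0,0,0,0],[1,0,0,0,0],[1,0,0,0,0],[1,0,0,0,0],[1,0,0,0,0],[1,0,0,0,0],[1,0,0,0,0],[1,0,0,0,0]]]' 30; python3 go.py 0.4775 -0.348 0.004 61.6
```

```text
clock: 42.1
position: [0.478, -0.3484, 0.0047]
ee_rot: [-0.758, -2.985, 0.066]
force: [-0.6, -0.4, -0.7]
width: 0.498
pos [ 0.478  -0.3484  0.0047] yaw 61.59 tilt 4.3 F [-0.6 -0.4 -0.7] w 0.498 t 42.1
shift now-axes mm [0.6 0.2 0.7]  after-turn axes [0.6 0.2 0.7]  turn -0.01
clock: 42.9
position: [0.4782, -0.3487, 0.0051]
ee_rot: [-0.758, -2.985, 0.067]
force: [0.3, -0.6, -0.6]
width: 0.169
pos [ 0.4782 -0.3487  0.0051] yaw 61.59 tilt 4.28 F [ 0.3 -0.6 -0.6] w 0.169 t 42.9
shift now-axes mm [0.9 0.3 1.2]  after-turn axes [0.9 0.3 1.2]  turn -0.01
```

```bash
python3 -m inch '[[[1,0,0,-5,0],[1,0,0,-10,0],[1,0,0,-18,0],[1,0,0,-22,0],[1,0,0,-22,0],[1,0,0,-22,0],[1,0,0,-18,0],[1,0,0,-8,0],[1,0,0,0,-8],[1,0,0,0,-8],[1,0,0,0,-8],[1,0,0,0,-2.6]]]' 30; python3 go.py 0.5134 0.1103 0.12 88.17;  python3 -c "
from h import *
R_=state()[1]; print(R_[:,2].round(3), 'lean',np.degrees(np.array([0,0,-1])@R_).round(2))
s=cam('side'); crop(s,210,200,350,320,5,'s18.png')"
```

```text
clock: 44.1
position: [0.4867, -0.3445, 0.14]
ee_rot: [-0.025, -3.072, 0.043]
force: [-0.1, -0.3, -1.7]
width: 0.171
pos [ 0.4867 -0.3445  0.14  ] yaw 89.12 tilt 4.27 F [-0.1 -0.3 -1.7] w 0.171 t 44.1
shift now-axes mm [-20.1 455.6   5.7]  after-turn axes [-12.6 455.8   6.2]  turn 0.95
[-0.069 -0.027 -0.997] lean [-3.94  1.63 57.14]
```

View pics/s18.png

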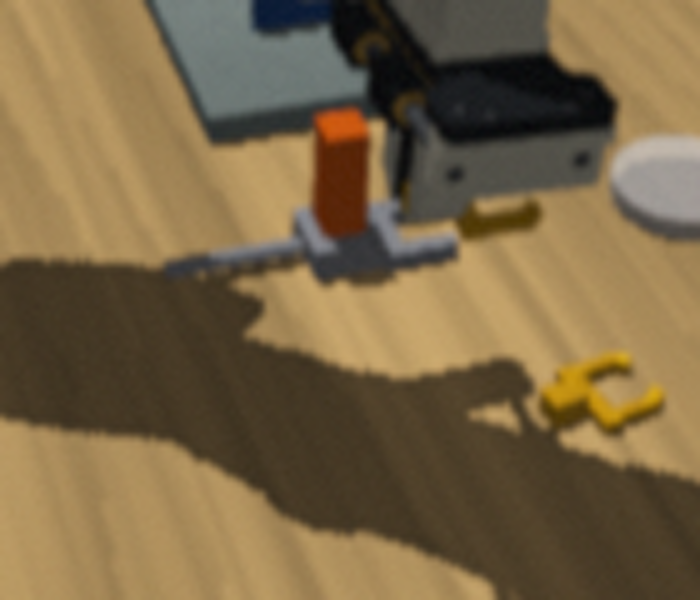

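```bash
python3 -m inch '[[[1,-1,12,0,0.9],[1,-1,25,0,0],[1,-1,36,0,0],[1,-1,40,0,0],[1,-1,40,0,0],[1,-1,40,0,0],[1,-1,40,0,0],[1,-1,40,0,0],[1,-1,40,0,0],[1,-1,40,0,0],[1,-1,36,0,0],[1,-1,25,0,0]]]' 30; python3 go.py 0.5134 0.1103 0.12 88.17
```

```text
clock: 45.35
position: [0.5136, 0.0892, 0.1246]
ee_rot: [-0.104, -3.067, 0.045]
force: [-0.5, -1.1, -1.1]
width: 0.17
pos [0.5136 0.0892 0.1246] yaw 86.18 tilt 4.47 F [-0.5 -1.1 -1.1] w 0.170 t 45.4
shift now-axes mm [ 1.4 21.1  4. ]  after-turn axes [ 0.6 21.2  4. ]  turn -1.99
```

```bash
python3 -m inch '[[[1,0,12,4,-2],[1,0,7,8,0],[1,0,0,12,0],[1,0,0,12,0],[1,0,0,12,0],[1,0,0,10,0],[1,0,0,5,0],[1,0,0,0,0],[1,0,0,0,0]]]' 30; python3 go.py 0.5134 0.1103 0.0245 88.17
```

```text
clock: 46.25
position: [0.5068, 0.1053, 0.054]
ee_rot: [-0.057, -3.064, 0.048]
force: [0.1, -0.3, -2.0]
width: 0.169
pos [0.5068 0.1053 0.054 ] yaw 87.95 tilt 4.74 F [ 0.1 -0.3 -2. ] w 0.169 t 46.2
shift now-axes mm [-8.6  6.2 28.7]  after-turn axes [-8.6  6.2 28.7]  turn -0.22
```

```bash
python3 -m inch '[[[1,-4,4,5,0],[1,-4,2,6,0],[1,-1,0,6,0],[1,0,0,5,0],[1,0,0,0,0],[1,0,0,0,0]]]' 30; python3 go.py 0.5134 0.1103 0.0265 88.17
```

```text
clock: 46.85
position: [0.5163, 0.1114, 0.0299]
ee_rot: [-0.056, -3.066, 0.046]
force: [-0.6, -0.5, -1.1]
width: 0.173
pos [0.5163 0.1114 0.0299] yaw 87.98 tilt 4.61 F [-0.6 -0.5 -1.1] w 0.173 t 46.9
shift now-axes mm [ 2.6 -1.1  3.6]  after-turn axes [ 2.6 -1.1  3.6]  turn -0.19
```

```bash
python3 -m inch '[[[1,2.5,-1,2,0],[1,0,0,2,0],[1,0,0,1,0],[1,0,0,0,0]]]' 30; python3 go.py 0.5134 0.1103 0.0255 88.17
```

```text
clock: 47.25
position: [0.5131, 0.1102, 0.0255]
ee_rot: [-0.056, -3.067, 0.045]
force: [0.0, 0.5, 2.6]
width: 0.168
pos [0.5131 0.1102 0.0255] yaw 87.97 tilt 4.57 F [0.  0.5 2.6] w 0.168 t 47.2
shift now-axes mm [-0.3  0.1 -0. ]  after-turn axes [-0.3  0.1 -0. ]  turn -0.2
```

```bash
python3 -m inch '[[[0.6,0,0,0,0],[0.6,0,0,0,0],[0.6,0,0,0,0],[0.6,0,0,0,0],[0.6,0,0,-2,0],[0.6,0,0,-5,0],[0.6,0,0,-10,0],[0.6,0,0,-18,0],[0.6,0,0,-22,0],[0.6,0,0,-25,0],[0.6,0,0,-25,0],[0.6,0,0,-10,0]]]' 30; python3 go.py 0.5639 -0.3474 0.14 96.5; python3 -c "
from h import *
s=cam('side'); crop(s,220,120,320,220,6,'s19.png')
R_=state()[1]; print(R_[:,2].round(3), 'lean',np.degrees(np.array([0,0,-1])@R_).round(2))"; python3 clips.py
```

```text
clock: 48.45
position: [0.522, 0.1129, 0.1494]
ee_rot: [-0.058, -3.066, 0.047]
force: [0.3, -0.0, 0.3]
width: 0.398
pos [0.522  0.1129 0.1494] yaw 87.90 tilt 4.61 F [ 0.3 -0.   0.3] w 0.398 t 48.5
shift now-axes mm [ -60.3 -457.9   19.6]  after-turn axes [   8.7 -461.6   24.8]  turn -8.6
[-0.074 -0.029 -0.997] lean [-4.17  1.79 57.12]
px [400.  166.1] a 295 size (60.8, 49.8) yaw 6.9 8.2 c [ 583.7 -345.2] lug [ 560.9 -349.9] origin [ 598.3 -343.1]
```

View pics/s19.png

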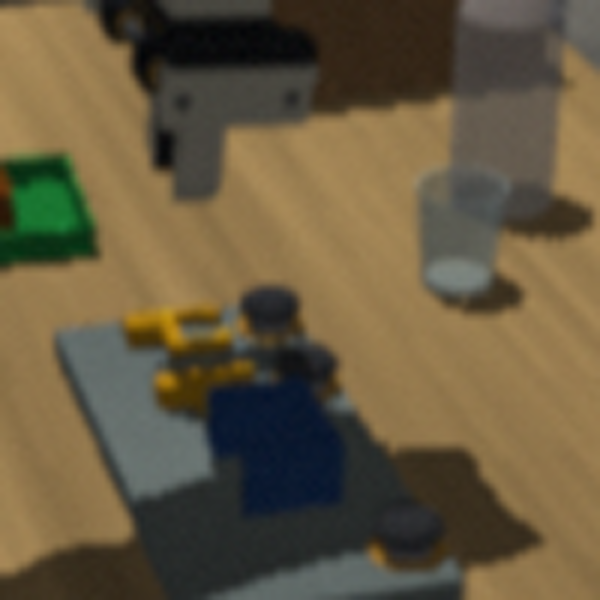

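```bash
python3 -m inch '[[[0.5,0,-12,0,0],[0.5,-3,-25,0,0],[0.5,-4,-28,0,0],[0.5,-4,-28,1,0],[0.5,-4,-28,1,0],[0.5,-4,-28,1,0],[0.5,-4,-28,1,0],[0.5,-4,-28,1,0],[0.5,-4,-28,1,0],[0.5,-4,-28,1,0],[0.5,-4,-28,1,0],[0.5,-4,-28,1,0]]]' 30; python3 go.py 0.5628 -0.3477 0.14 97.5
```

```text
clock: 49.75
position: [0.5399, -0.2221, 0.1314]
ee_rot: [-0.052, -3.04, 0.05]
force: [0.1, -0.3, -0.5]
width: 0.5
pos [ 0.5399 -0.2221  0.1314] yaw 88.14 tilt 6.05 F [ 0.1 -0.3 -0.5] w 0.500 t 49.8
shift now-axes mm [ -26.4 -125.    -7. ]  after-turn axes [  -5.9 -127.7   -4.9]  turn -9.36
```

```bash
python3 -m inch '[[[0.5,-5,-25,-5,0],[0.5,-5,-30,-5,0],[0.5,-5,-30,-5,0],[0.5,-5,-25,-5,0],[0.5,0,0,-10,-4.7],[0.5,0,0,-10,-4.6],[0.5,0,0,-10,0],[0.5,0,0,-10,0],[0.5,0,0,-10,0],[0.5,0,0,-10,0],[0.5,0,0,-10,0],[0.5,0,0,-10,0]]]' 30; python3 go.py 0.5628 -0.3477 0.14 97.5;  python3 -c "
from h import *
R_=state()[1]; print(R_[:,2].round(3))"
```

```text
clock: 50.95
position: [0.5525, -0.3446, 0.2229]
ee_rot: [0.171, -3.008, 0.027]
force: [0.0, 0.3, 0.3]
width: 0.496
pos [ 0.5525 -0.3446  0.2229] yaw 96.54 tilt 7.42 F [0.  0.3 0.3] w 0.496 t 51.0
shift now-axes mm [-20.5  -3.4  81. ]  after-turn axes [-20.4  -3.6  81. ]  turn -0.96
[-0.127 -0.025 -0.992]
```

```bash
python3 -m inch '[[[0.5,0,0,45,0],[0.5,0,0,45,0],[0.5,0,0,0,0]]]' 30; python3 go.py 0.5628 -0.3477 0.14 97.5;  python3 -c "
from h import *
R_=state()[1]; print(R_[:,2].round(3))"
```

```text
clock: 51.25
position: [0.5449, -0.3475, 0.1369]
ee_rot: [0.174, -3.016, 0.033]
force: [-0.8, 0.4, -0.1]
width: 0.499
pos [ 0.5449 -0.3475  0.1369] yaw 96.65 tilt 7.0 F [-0.8  0.4 -0.1] w 0.499 t 51.2
shift now-axes mm [-17.3  -2.4  -5.2]  after-turn axes [-17.2  -2.6  -5.2]  turn -0.85
[-0.118 -0.029 -0.993]
```

```bash
python3 -c "
from h import *
s,R_=state(); print(s['joints'].round(3),s['joint_efforts'].round(1))"
```

```text
[ 0.101  0.646  0.554  1.568 -0.262  1.105  2.39 ] [  1.3 -73.5  12.7 -27.7   0.4  -1.3   0.3]
```

```bash
L='from h import *
R_=state()[1]; print(R_[:,2].round(3), arm.observe()["position"].round(3))'; python3 -m inch '[[[0.5,40,0,-5,0],[0.5,40,0,-5,0],[0.5,40,0,-5,0],[0.5,0,0,0,0]]]' >/dev/null; python3 -c "$L"; python3 -m inch '[[[0.5,-14,0,0,0],[0.5,-14,0,0,0],[0.5,-14,0,0,0],[0.5,-14,0,0,0],[0.5,-14,0,0,0],[0.5,-14,0,0,0],[0.5,-14,0,0,0],[0.5,-14,0,0,0],[0.5,-14,0,0,0],[0.5,0,0,0,0]]]'  >/dev/null; python3 -c "$L"
```

```text
[-0.116 -0.031 -0.993] [ 0.428 -0.362  0.173]
[-0.105 -0.033 -0.994] [ 0.583 -0.337  0.162]
```

```bash
python3 go.py 0.5628 -0.3477 0.06 97.5;  python3 -m inch '[[[0.5,8,0,10,-0.5],[0.5,8,0,20,0],[0.5,0,0,25,0],[0.5,0,0,20,0],[0.5,0,0,8,0],[0.5,0,0,0,0],[0.5,0,0,0,0]]]' 30; python3 go.py 0.5628 -0.3477 0.06 97.5; python3 clips.py
```

```text
pos [ 0.5829 -0.3375  0.1615] yaw 97.88 tilt 6.28 F [ 0.5 -0.3 -1.5] w 0.499 t 52.6
shift now-axes mm [ 10.2  -5.5 103.3]  after-turn axes [ 10.2  -5.7 103.3]  turn 0.38
clock: 53.35
position: [0.556, -0.342, 0.0763]
ee_rot: [0.227, -3.023, 0.038]
force: [-0.0, 0.7, 0.5]
width: 0.499
pos [ 0.556  -0.342   0.0763] yaw 98.66 tilt 6.43 F [-0.   0.7  0.5] w 0.499 t 53.4
shift now-axes mm [-7.7 -6.4 15.7]  after-turn axes [-7.8 -6.3 15.7]  turn 1.16
px [187.7 179.8] a 217 size (57.8, 43.7) yaw -4.9 -3.8 c [539.6 184.3] lug [517.8 185. ] origin [554.3 183.3]
px [216.9 180.3] a 204 size (55.6, 45.1) yaw 1.1 3.7 c [540.4 110.7] lug [519.1 110.2] origin [555.1 111.6]
```

```bash
python3 -m inch '[[[0.5,-6,-4,8,1],[0.5,-6,-2,10,0],[0.5,-2,0,12,0],[0.5,-1,0,12,0],[0.5,-1,0,8,0],[0.5,0,0,0,0],[0.5,0,0,0,0]]]' 30; python3 go.py 0.5628 -0.3477 0.004 97.5; python3 -c "
from h import *
s=cam('side'); crop(s,250,220,370,320,6,'s20.png')"
```

```text
clock: 54.1
position: [0.5699, -0.3482, 0.0215]
ee_rot: [0.2, -3.028, 0.041]
force: [0.0, -0.2, -0.4]
width: 0.499
pos [ 0.5699 -0.3482  0.0215] yaw 97.63 tilt 6.31 F [ 0.  -0.2 -0.4] w 0.499 t 54.1
shift now-axes mm [ 5.   1.8 18.1]  after-turn axes [ 5.   1.8 18.1]  turn 0.13
```

View pics/s20.png

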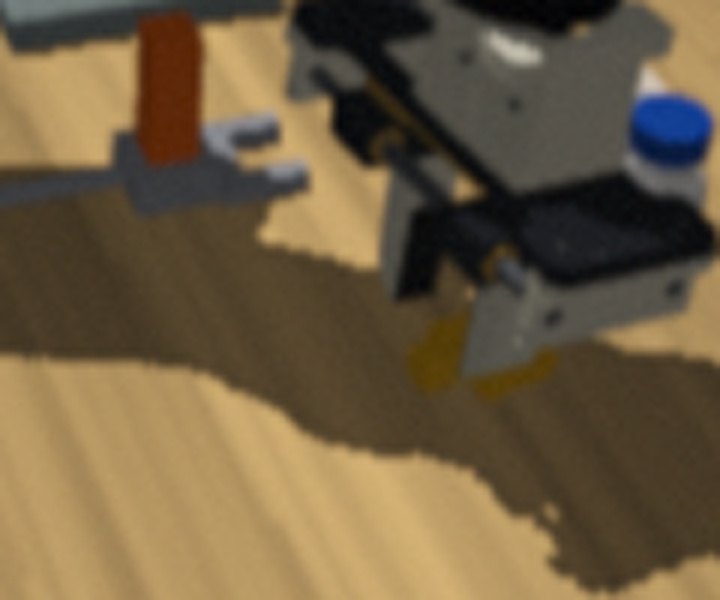

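```bash
python3 -m inch '[[[0.5,4,1,0,0],[0.5,1,1,4,0],[0.5,0,0,5,0],[0.5,0,0,5,0],[0.5,0,0,3,0],[0.5,0,0,0,0]]]' 30; python3 go.py 0.5628 -0.3477 0.004 97.5
```

```text
clock: 54.75
position: [0.5627, -0.3477, 0.0053]
ee_rot: [0.2, -3.03, 0.043]
force: [0.4, 1.2, 0.9]
width: 0.5
pos [ 0.5627 -0.3477  0.0053] yaw 97.62 tilt 6.21 F [0.4 1.2 0.9] w 0.500 t 54.8
shift now-axes mm [-0.2  0.1  1.3]  after-turn axes [-0.2  0.1  1.3]  turn 0.12
```

```bash
python3 -m inch '[[[1,0,0,1,0],[1,0,0,0,0],[1,0,0,0,0],[1,0,0,0,0],[1,0,0,0,0],[1,0,0,0,0],[1,0,0,0,0],[1,0,0,0,0],[1,0,0,0,0]]]' 30; python3 go.py 0.5628 -0.3477 0.004 97.5; python3 -c "
from h import *
s=cam('side'); crop(s,250,220,370,320,6,'s21.png')"
```

```text
clock: 55.65
position: [0.5629, -0.3479, 0.0043]
ee_rot: [0.2, -3.03, 0.043]
force: [0.1, -0.1, -0.2]
width: 0.171
pos [ 0.5629 -0.3479  0.0043] yaw 97.62 tilt 6.21 F [ 0.1 -0.1 -0.2] w 0.171 t 55.6
shift now-axes mm [-0.   0.2  0.3]  after-turn axes [-0.   0.2  0.3]  turn 0.12
```

View pics/s21.png

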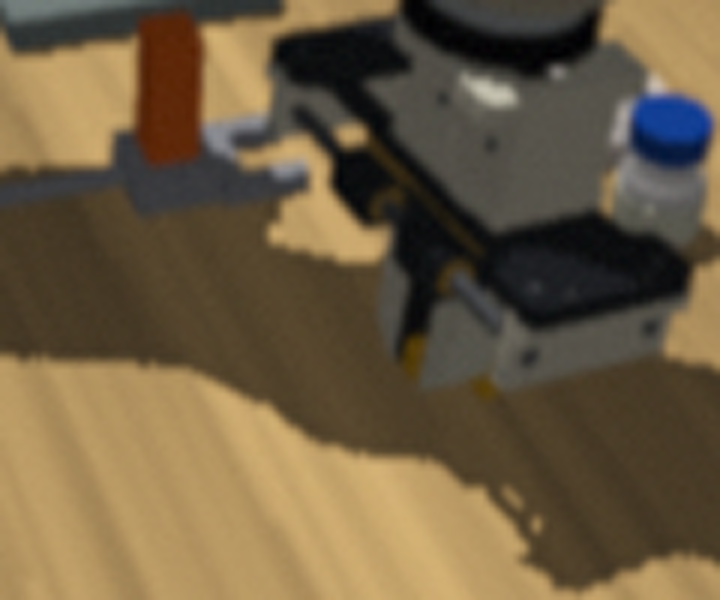

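```bash
python3 -m inch '[[[1,0,0,-5,0],[1,0,0,-10,0],[1,0,0,-18,0],[1,0,0,-22,0],[1,0,0,-25,0],[1,0,0,-25,0],[1,0,0,-18,0],[1,0,0,-8,4.7],[1,0,0,0,4.6],[1,0,0,0,0]]]' 30; python3 go.py 0.508 -0.0596 0.13 88.17
```

```text
clock: 56.7
position: [0.5776, -0.3432, 0.1473]
ee_rot: [-0.055, -3.042, 0.058]
force: [0.6, 0.5, -1.0]
width: 0.171
pos [ 0.5776 -0.3432  0.1473] yaw 88.05 tilt 6.03 F [ 0.6  0.5 -1. ] w 0.171 t 56.7
shift now-axes mm [ 78.2 281.5  13.8]  after-turn axes [ 77.6 281.7  13.8]  turn -0.12
```

```bash
python3 -m inch '[[[1,4,15,0,0],[1,8,28,0,0],[1,9,32,0,0],[1,9,32,0,0],[1,9,32,0,0],[1,9,32,0,0],[1,9,32,0,0],[1,8,28,0,0],[1,4,14,0,0],[1,0,0,0,0],[1,0,0,0,0]]]' 30; python3 go.py 0.508 -0.0596 0.06 88.17
```

```text
clock: 57.8
position: [0.5058, -0.0778, 0.1437]
ee_rot: [-0.009, -3.037, 0.05]
force: [1.8, -0.3, -2.1]
width: 0.17
pos [ 0.5058 -0.0778  0.1437] yaw 89.76 tilt 6.26 F [ 1.8 -0.3 -2.1] w 0.170 t 57.8
shift now-axes mm [-10.7  21.   82.4]  after-turn axes [-10.2  21.   82.4]  turn 1.59
```

```bash
python3 -m inch '[[[1,-2,10,8,1.5],[1,-3,6,14,0],[1,-2,4,18,0],[1,-2,0,18,0],[1,-1,0,15,0],[1,0,0,8,0],[1,0,0,0,0],[1,0,0,0,0]]]' 30; python3 go.py 0.508 -0.0596 0.025 88.17; python3 -c "
from h import *
s=cam('side'); crop(s,220,140,340,240,6,'s22.png')"
```

```text
clock: 58.6
position: [0.5084, -0.067, 0.0563]
ee_rot: [-0.05, -3.038, 0.057]
force: [0.0, -0.8, -1.1]
width: 0.173
pos [ 0.5084 -0.067   0.0563] yaw 88.23 tilt 6.27 F [ 0.  -0.8 -1.1] w 0.173 t 58.6
shift now-axes mm [-2.6  8.6 30.9]  after-turn axes [-2.6  8.6 30.9]  turn 0.06
```

View pics/s22.png

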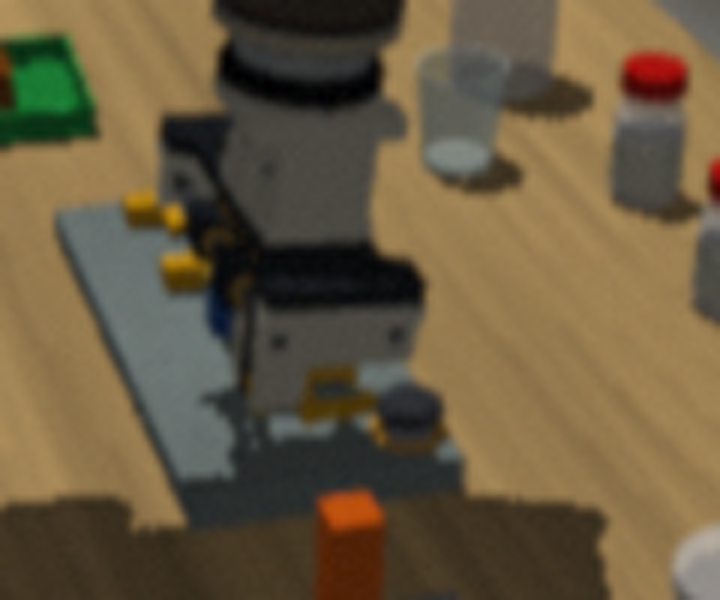

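```bash
python3 -m inch '[[[1,0,4,5,0],[1,0,3,7,0],[1,-1,1,8,0],[1,-1,0,6,0],[1,0,0,0,0],[1,0,0,0,0]]]' 30; python3 go.py 0.506 -0.0596 0.0245 88.17
```

```text
clock: 59.25
position: [0.5092, -0.0589, 0.029]
ee_rot: [-0.048, -3.041, 0.056]
force: [-0.6, -0.0, -0.9]
width: 0.172
pos [ 0.5092 -0.0589  0.029 ] yaw 88.30 tilt 6.1 F [-0.6 -0.  -0.9] w 0.172 t 59.2
shift now-axes mm [ 2.7 -0.6  4.8]  after-turn axes [ 2.7 -0.6  4.8]  turn 0.13
```

```bash
python3 -m inch '[[[1,3,-0.6,2,0],[1,0,0,2,0],[1,0,0,1,0],[1,0,0,0,0]]]' 30; python3 go.py 0.506 -0.0596 0.0245 88.17
```

```text
clock: 59.65
position: [0.5057, -0.0599, 0.0245]
ee_rot: [-0.049, -3.042, 0.056]
force: [0.0, 0.7, 0.3]
width: 0.168
pos [ 0.5057 -0.0599  0.0245] yaw 88.27 tilt 6.05 F [0.  0.7 0.3] w 0.168 t 59.6
shift now-axes mm [-0.2  0.4 -0.1]  after-turn axes [-0.2  0.4 -0.1]  turn 0.1
```

```bash
python3 -m inch '[[[0.6,0,0,0,0],[0.6,0,0,0,0],[0.6,0,0,0,0],[0.6,0,0,0,0],[0.6,1,0,-2,0],[0.6,1,0,-5,0],[0.6,1,0,-10,0],[0.6,0,0,-18,0],[0.6,0,0,-22,0],[0.6,0,0,-25,0],[0.6,0,0,-25,0],[0.6,0,0,-10,0]]]' 30; python3 go.py 0.5 -0.20 0.15 88.17; python3 -c "
from h import *
s=cam('side'); crop(s,220,140,340,240,6,'s23.png')"; python3 clips.py
```

```text
clock: 60.85
position: [0.5136, -0.0562, 0.1487]
ee_rot: [-0.051, -3.041, 0.057]
force: [-0.4, 0.0, -0.2]
width: 0.401
pos [ 0.5136 -0.0562  0.1487] yaw 88.19 tilt 6.12 F [-0.4  0.  -0.2] w 0.401 t 60.9
shift now-axes mm [   8.5 -144.1    5.2]  after-turn axes [   8.5 -144.1    5.2]  turn 0.02
px [187.8 179.8] a 212 size (57.6, 43.3) yaw -4.9 -3.3 c [539.7 184.1] lug [517.9 184.9] origin [554.5 183.2]
```

View pics/s23.png

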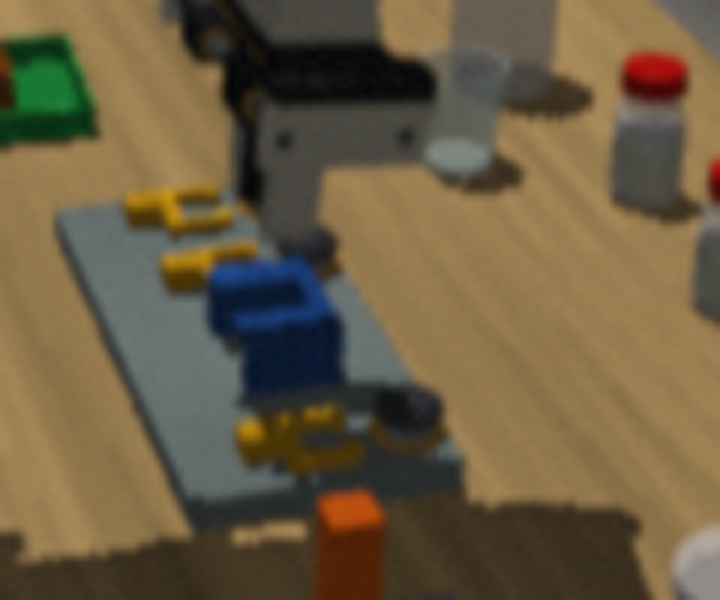

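```bash
python3 -m inch '[[[0.2,0,-10,0,0],[0.2,1,-20,0,0],[0.2,1,-24,0,0],[0.2,1,-24,0,0],[0.2,1,-20,0,0],[0.2,1,-12,0,0],[0.2,0,-5,0,0],[0.2,0,0,0,0],[0.2,0,0,0,0]]]' 30; python3 go.py 0.5 -0.20 0.12 88.17
python3 - <<'E'
from h import *
from clips import clips
s=cam("side");t=cam("top")
for c,n,col in ((s,"side",ORG),(t,"top",ORG)):
    for a,ce,m,st in comps(mask(c["im"],*col),15):
        w=onz(c,ce,.085)[0]
        if .4<w[0]<.6 and -.3<w[1]<-.1: print(n,a,ce.round(1),w.round(4))
for c in clips(t,.026):
    y=np.radians(c["yaw2"]); org=c["c"]+14.75*np.array([np.cos(y),np.sin(y)])
    print("px",c["px"].round(1),"a",c["area"],"size",c["size"],"yaw %.1f %.1f"%(c["yaw"],c["yaw2"]),"lug f",w2f(c["lug"]/1000).round(1),"origin f",w2f(org/1000).round(1))
crop(t,160,130,370,250,3,"t24.png");crop(s,220,150,340,270,6,"s24.png")
E
```

```text
clock: 61.85
position: [0.4982, -0.1765, 0.1446]
ee_rot: [-0.05, -3.027, 0.056]
force: [-0.6, 0.3, -0.4]
width: 0.801
pos [ 0.4982 -0.1765  0.1446] yaw 88.24 tilt 6.86 F [-0.6  0.3 -0.4] w 0.801 t 61.9
shift now-axes mm [ -5.4 -22.4  25. ]  after-turn axes [ -5.4 -22.4  25. ]  turn 0.07
px [187.8 179.8] a 212 size (56.5, 42.5) yaw -4.9 -4.0 lug f [-41.3 121. ] origin f [ -5.2 120.3]
px [216.8 180.2] a 201 size (54.5, 44.2) yaw 1.1 4.0 lug f [-37.7  47.7] origin f [-2.3 50.5]
px [285.6 186. ] a 204 size (56.7, 41.5) yaw 0.5 -0.8 lug f [ -43.7 -119. ] origin f [  -7.2 -118.9]
```

View pics/t24.png

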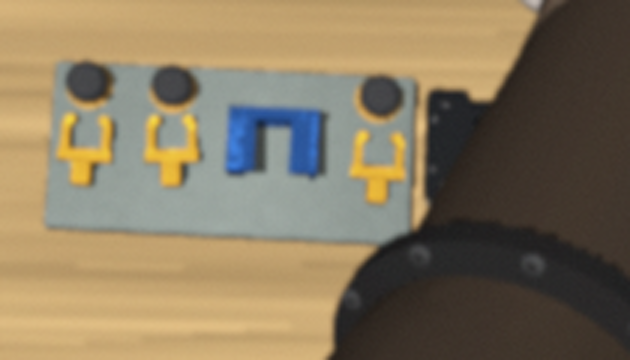

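View pics/s24.png

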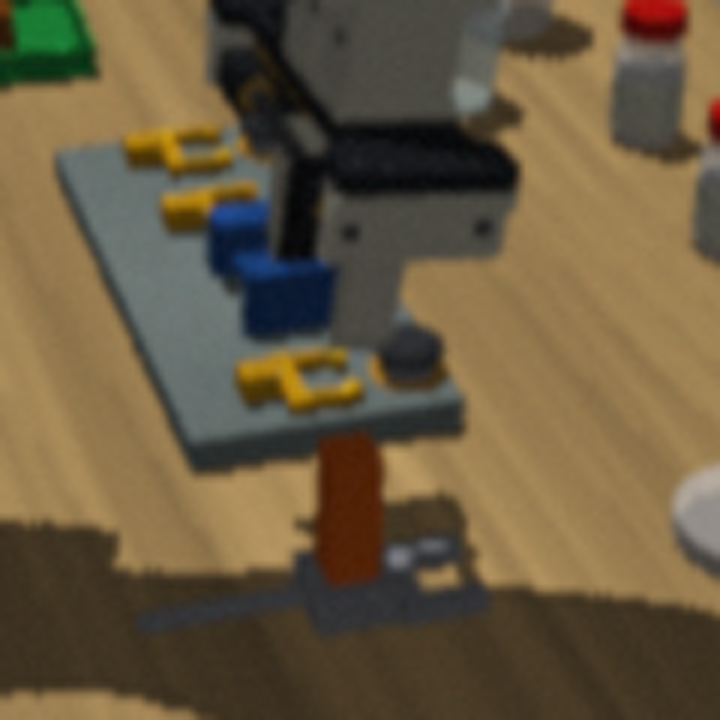

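```bash
python3 -m inch '[[[0.2,-2,-10,5,0],[0.2,-2,-8,5,0],[0.2,0,-4,6,0],[0.2,0,0,6,0],[0.2,0,0,0,0],[0.2,0,0,0,0]]]' 60; python3 go.py 0.501 -0.2015 0.024 88.8
python3 - <<'E'
from h import *
s=cam("side");t=cam("top")
crop(t,290,150,380,240,6,"t25.png");crop(s,220,170,340,270,6,"s25.png")
print(onz(s,[220+348/6,150+440/6],.085))
E
```

```text
clock: 62.55
position: [0.4997, -0.1994, 0.1207]
ee_rot: [-0.044, -3.026, 0.055]
force: [-0.7, 0.6, 0.4]
width: 0.802
pos [ 0.4997 -0.1994  0.1207] yaw 88.45 tilt 6.87 F [-0.7  0.6  0.4] w 0.802 t 62.5
shift now-axes mm [-12.4   1.6  96. ]  after-turn axes [-12.4   1.6  96. ]  turn -0.35
[[ 0.50344349 -0.19627316  0.085     ]]
```

View pics/s25.png

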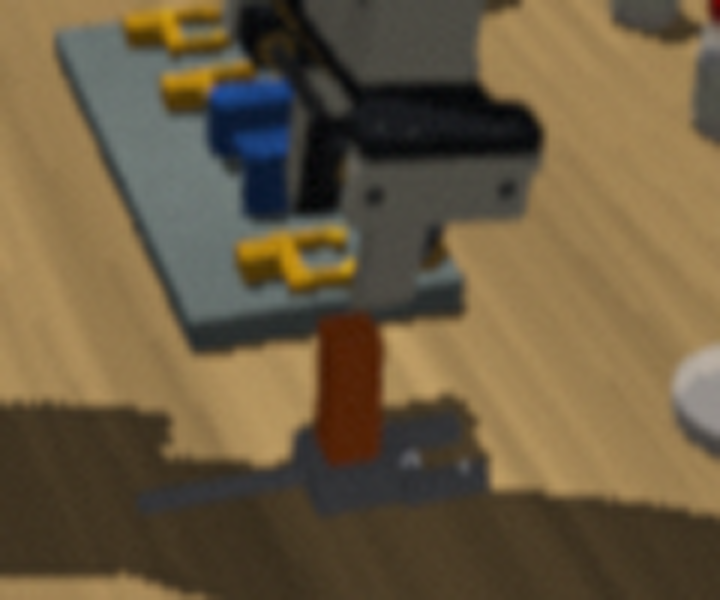

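```bash
python3 -m inch '[[[0.2,-2,0,10,-0.3],[0.2,-2,0,16,0],[0.2,-2,0,18,0],[0.2,-2,0,18,0],[0.2,-1,0,14,0],[0.2,0,0,6,0],[0.2,0,0,0,0],[0.2,0,0,0,0]]]' 60; python3 go.py 0.501 -0.2005 0.024 88.8
```

```text
clock: 63.45
position: [0.5011, -0.2011, 0.0339]
ee_rot: [-0.029, -3.03, 0.054]
force: [0.4, -0.2, 1.1]
width: 0.799
pos [ 0.5011 -0.2011  0.0339] yaw 89.02 tilt 6.69 F [ 0.4 -0.2  1.1] w 0.799 t 63.5
shift now-axes mm [-0.9  0.9  9.8]  after-turn axes [-0.9  0.9  9.8]  turn 0.22
```

```bash
python3 -m inch '[[[0.2,-1,0.5,4,0],[0.2,0,0,4,0],[0.2,0,0,1.5,0],[1,0,0,0,0],[1,0,0,0,0],[1,0,0,0,0],[1,0,0,0,0],[1,0,0,0,0],[1,0,0,0,0],[1,0,0,0,0],[1,0,0,0,0],[1,0,0,0,0]]]' 60; python3 go.py 0.501 -0.2005 0.024 88.8;python3 -m inch '[[[1,0,0,0,0],[1,0,0,0,0],[1,0,0,0,0],[1,0,0,0,0]]]' 60; python3 go.py 0.501 -0.2005 0.024 88.8; python3 -c "
from h import *
R_=state()[1]; print(R_[:,2].round(4))"
```

```text
clock: 64.65
position: [0.5028, -0.2008, 0.0259]
ee_rot: [-0.028, -3.034, 0.054]
force: [0.6, 0.2, 0.1]
width: 0.258
pos [ 0.5028 -0.2008  0.0259] yaw 89.05 tilt 6.47 F [0.6 0.2 0.1] w 0.258 t 64.7
shift now-axes mm [1.6 0.4 2. ]  after-turn axes [1.6 0.4 2. ]  turn 0.25
clock: 65.05
position: [0.5028, -0.2008, 0.0259]
ee_rot: [-0.028, -3.034, 0.054]
force: [-0.7, -0.9, 1.3]
width: 0.253
pos [ 0.5028 -0.2008  0.0259] yaw 89.05 tilt 6.48 F [-0.7 -0.9  1.3] w 0.253 t 65.0
shift now-axes mm [1.6 0.4 2. ]  after-turn axes [1.6 0.4 2. ]  turn 0.25
[-0.1074 -0.0345 -0.9936]
```

```bash
python3 -m inch '[[[1,0,0,-5,0],[1,0,0,-10,0],[1,0,0,-15,0],[1,0,0,-18,0],[1,0,0,-18,0],[1,0,0,-15,0],[1,0,0,-8,0],[1,0,0,0,0]]]' 60; python3 -c "
from h import *
for y in (120,50.3,-119.5): print(f2w(-120,y))"; python3 go.py 0.4291 -0.0566 0.12 88.17
```

```text
clock: 65.85
position: [0.5111, -0.1969, 0.1194]
ee_rot: [-0.029, -3.03, 0.053]
force: [0.4, 0.3, -4.7]
width: 0.258
[0.43669329 0.18277089 0.        ]
[0.43446749 0.11310644 0.        ]
[ 0.42904508 -0.05660696  0.        ]
pos [ 0.5111 -0.1969  0.1194] yaw 89.02 tilt 6.67 F [ 0.4  0.3 -4.7] w 0.258 t 65.8
shift now-axes mm [ 84.5 138.7   3.8]  after-turn axes [ 86.5 137.5   4.1]  turn 0.85
```

```bash
python3 -m inch '[[[1,6,10,0,0.8],[1,12,18,0,0],[1,13,20,0,0],[1,13,20,0,0],[1,13,20,0,0],[1,12,18,0,0],[1,6,10,0,0],[1,0,0,0,0],[1,0,0,0,0]]]' 60; python3 go.py 0.4291 -0.0566 0.075 88.17
```

```text
clock: 66.75
position: [0.4298, -0.0701, 0.1185]
ee_rot: [-0.058, -3.019, 0.053]
force: [0.2, 0.3, -3.4]
width: 0.258
pos [ 0.4298 -0.0701  0.1185] yaw 87.94 tilt 7.25 F [ 0.2  0.3 -3.4] w 0.258 t 66.8
shift now-axes mm [-4.  15.1 42.8]  after-turn axes [-4.  15.1 42.8]  turn -0.23
```

```bash
python3 -m inch '[[[1,-1,7,6,-0.2],[1,-1,6,10,0],[1,-1,2,12,0],[1,-1,0,10,0],[1,0,0,5,0],[1,0,0,0,0],[1,0,0,0,0]]]' 60; python3 go.py 0.4291 -0.0566 0.0475 88.17; python3 -c "
from h import *
R_=state()[1]; print(R_[:,2].round(4))
s=cam('side');t=cam('top'); crop(s,190,150,310,250,6,'s26.png'); crop(t,230,140,350,260,6,'t26.png')"
```

```text
clock: 67.45
position: [0.431, -0.0585, 0.0702]
ee_rot: [-0.059, -3.02, 0.057]
force: [0.3, 0.4, -3.8]
width: 0.262
pos [ 0.431  -0.0585  0.0702] yaw 87.90 tilt 7.25 F [ 0.3  0.4 -3.8] w 0.262 t 67.5
shift now-axes mm [-0.7  2.7 22.7]  after-turn axes [-0.7  2.7 22.7]  turn -0.27
[-0.1213 -0.0349 -0.992 ]
```

View pics/s26.png

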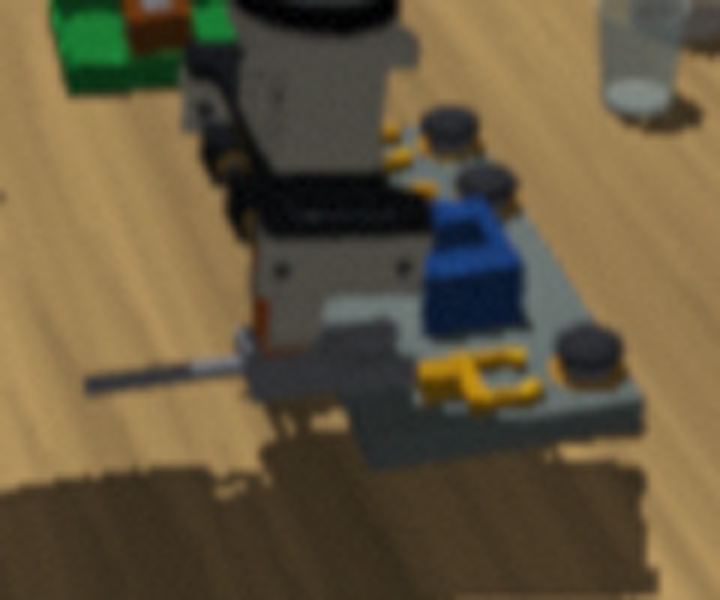

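View pics/t26.png

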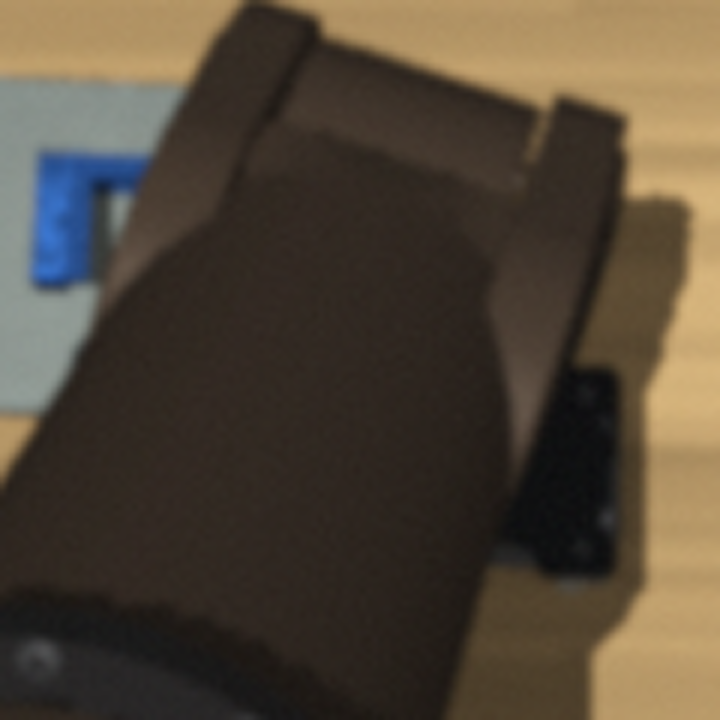

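```bash
python3 -m inch '[[[1,-1,2,4,0],[1,0,1,5,0],[1,0,0,5,0],[1,0,0,3,0],[1,0,0,0,0],[1,0,0,0,0]]]' 60; python3 go.py 0.4291 -0.0566 0.0485 88.17; python3 -c "
from h import *
R_=state()[1]; print(R_[:,2].round(4))
s=cam('side'); crop(s,190,150,310,250,6,'s27.png')"
```

```text
clock: 68.15
position: [0.4309, -0.0556, 0.0525]
ee_rot: [-0.058, -3.022, 0.055]
force: [-0.3, 0.1, -4.7]
width: 0.262
pos [ 0.4309 -0.0556  0.0525] yaw 87.92 tilt 7.11 F [-0.3  0.1 -4.7] w 0.262 t 68.2
shift now-axes mm [ 1.2 -0.9  4.2]  after-turn axes [ 1.2 -0.9  4.2]  turn -0.25
[-0.119  -0.0343 -0.9923]
```

View pics/s27.png

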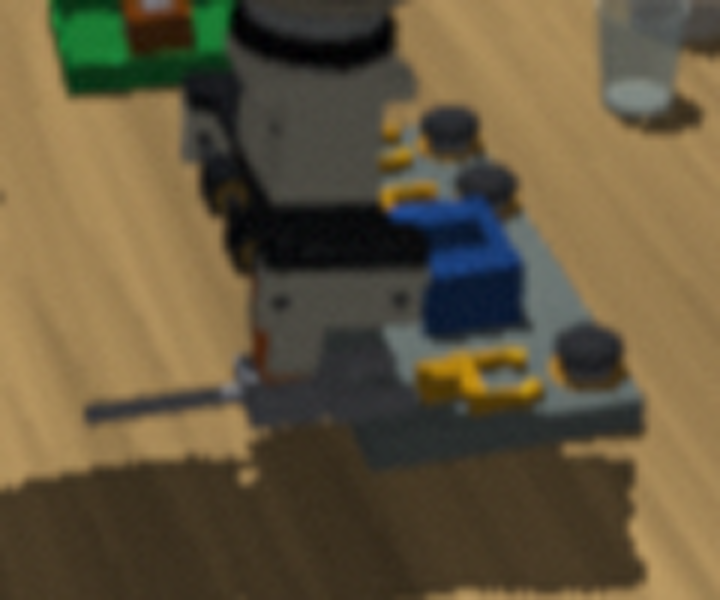

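Run:
```python
from h import *
s=cam("side")
cr=lambda p:((proj(s,p)-[190,150])*6).round(0)
a=np.array([.4309,-.0556]); u=RF[:,0]; v=RF[:,1]
for nm,x,y,z in (("near tip out top",60,-23,.0385),("near tip in top",60,-13,.0385),("far in top",60,13,.0385),("far out top",60,23,.0385),("near tip out bot",60,-23,.0265)):
    p=a+u*x/1000+v*y/1000; print(nm,cr(np.r_[p,z]))
for nm,x,y,z in (("lug end near top",-44,-8,36),("lug end far top",-44,8,36),("lug end near bot",-44,-8,20),("bar near rear top",-24,-22,28),("bar far rear",-24,22,28)):
    print(nm,cr(f2w(-7+x,-119+y,z)))
```

```text
near tip out top [[416. 390.]]
near tip in top [[410. 379.]]
far in top [[396. 350.]]
far out top [[390. 339.]]
near tip out bot [[416. 411.]]
lug end near top [[422. 376.]]
lug end far top [[413. 358.]]
lug end near bot [[422. 403.]]
bar near rear top [[470. 399.]]
bar far rear [[444. 350.]]
```

```bash
python3 -m inch '[[[1,0,-0.5,2.5,0],[1,0,0,1.5,0],[1,-4,0,-0.5,0],[1,-6,0,-0.8,0],[1,-6,0,-0.8,0],[1,-3,0,-0.4,0],[1,0,0,0,0]]]' 60; python3 go.py 0.518 -0.0595 0.0485 88.17; python3 -c "
from h import *
R_=state()[1]; print(R_[:,2].round(4))
s=cam('side'); crop(s,190,150,310,250,6,'s28.png')"
```

```text
clock: 68.95
position: [0.4524, -0.0571, 0.049]
ee_rot: [-0.058, -3.024, 0.056]
force: [-1.1, -0.1, -3.9]
width: 0.256
pos [ 0.4524 -0.0571  0.049 ] yaw 87.93 tilt 7.01 F [-1.1 -0.1 -3.9] w 0.256 t 69.0
shift now-axes mm [-65.2  -0.   -7.1]  after-turn axes [-65.2  -0.3  -7.1]  turn -0.24
[-0.117  -0.0344 -0.9925]
```

View pics/s28.png

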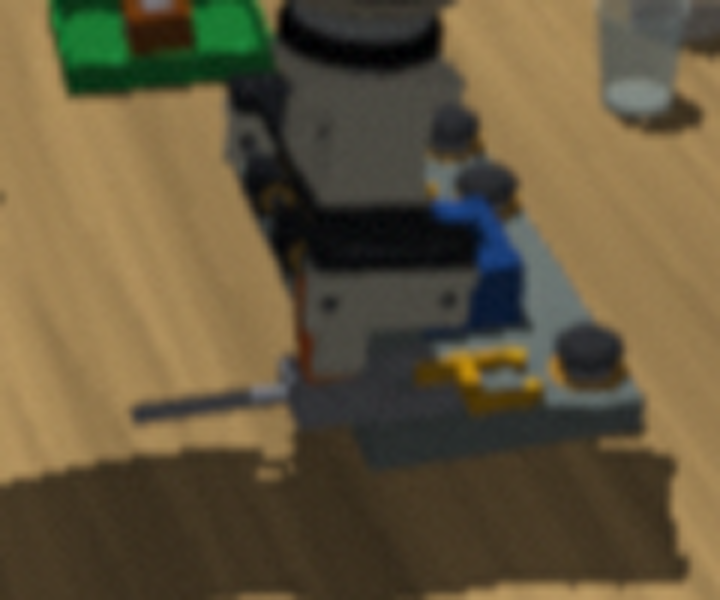

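```bash
python3 -m inch '[[[1,-5,0,0.2,0],[1,-6,0,-0.7,0],[1,-6,0,-0.7,0],[1,-4,0,-0.5,0]]]' 60; python3 go.py 0.4999 -0.059 0.048 88.17; python3 -c "
from h import *
R_=state()[1]; print(R_[:,2].round(4))
s=cam('side'); crop(s,190,150,310,250,6,'s29.png')"
```

```text
clock: 69.4
position: [0.4734, -0.0578, 0.048]
ee_rot: [-0.058, -3.022, 0.055]
force: [-1.1, 0.1, -3.8]
width: 0.257
pos [ 0.4734 -0.0578  0.048 ] yaw 87.92 tilt 7.12 F [-1.1  0.1 -3.8] w 0.257 t 69.4
shift now-axes mm [-26.4  -0.3  -3.2]  after-turn axes [-26.4  -0.4  -3.1]  turn -0.25
[-0.1193 -0.0338 -0.9923]
```

View pics/s29.png

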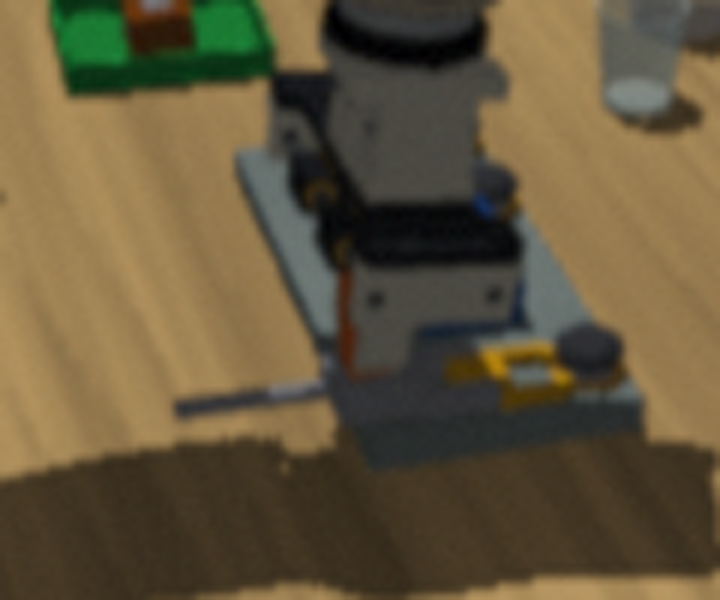

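```bash
python3 -m inch '[[[1,-8,0,-0.6,0],[1,-10,0,-0.8,0]]]' 60; python3 go.py 0.4999 -0.059 0.048 88.17; python3 -c "
from h import *
R_=state()[1]; print(R_[:,2].round(4))"
```

```text
clock: 69.65
position: [0.4889, -0.058, 0.0468]
ee_rot: [-0.058, -3.015, 0.053]
force: [-15.6, 1.8, 8.8]
width: 0.259
pos [ 0.4889 -0.058   0.0468] yaw 87.93 tilt 7.47 F [-15.6   1.8   8.8] w 0.259 t 69.7
shift now-axes mm [-10.8  -0.7  -2.5]  after-turn axes [-10.8  -0.7  -2.5]  turn -0.24
[-0.1259 -0.0325 -0.9915]
```

```bash
python3 -m inch '[[[1,-12,0,-2.5,0]]]' 60; python3 go.py 0.4999 -0.059 0.048 88.17; python3 -c "
from h import *
R_=state()[1]; print(R_[:,2].round(4))
s=cam('side'); crop(s,190,150,310,250,6,'s30.png')"
```

```text
clock: 69.75
position: [0.498, -0.0581, 0.0474]
ee_rot: [-0.058, -3.008, 0.051]
force: [-2.0, 1.2, -4.4]
width: 0.261
pos [ 0.498  -0.0581  0.0474] yaw 87.92 tilt 7.85 F [-2.   1.2 -4.4] w 0.261 t 69.8
shift now-axes mm [-1.9 -0.9 -0.8]  after-turn axes [-1.9 -0.9 -0.8]  turn -0.25
[-0.1331 -0.0311 -0.9906]
```

View pics/s30.png

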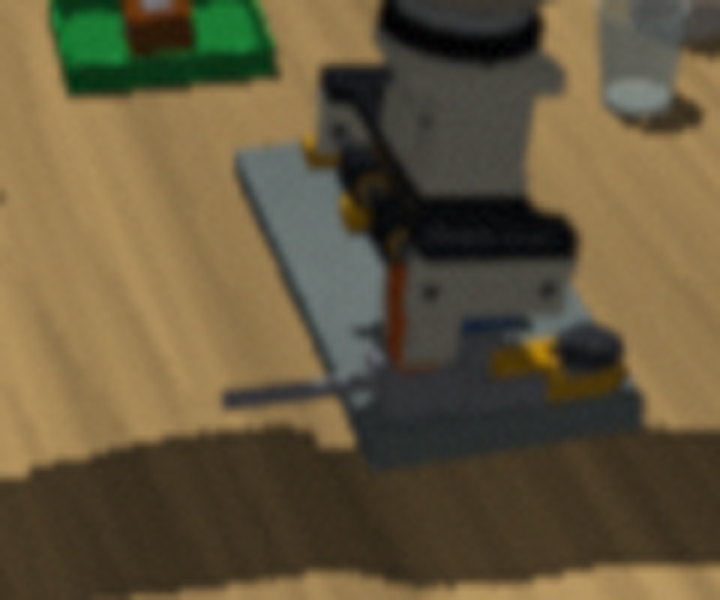

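```bash
python3 -m inch '[[[1,-7,0,-1.2,0]]]' 60; python3 go.py 0.4999 -0.059 0.048 88.17; python3 -m inch '[[[1,-6,0,-1.2,0]]]' 60; python3 go.py 0.4999 -0.059 0.048 88.17
```

```text
clock: 69.9
position: [0.5041, -0.0582, 0.0475]
ee_rot: [-0.058, -3.003, 0.05]
force: [-35.2, 0.3, 23.6]
width: 0.259
pos [ 0.5041 -0.0582  0.0475] yaw 87.93 tilt 8.12 F [-35.2   0.3  23.6] w 0.259 t 69.9
shift now-axes mm [ 4.2 -1.   0.1]  after-turn axes [ 4.2 -1.   0.1]  turn -0.24
clock: 70.0
position: [0.5042, -0.0583, 0.0478]
ee_rot: [-0.06, -2.991, 0.047]
force: [-24.8, 2.7, 28.9]
width: 0.259
pos [ 0.5042 -0.0583  0.0478] yaw 87.86 tilt 8.78 F [-24.8   2.7  28.9] w 0.259 t 70.0
shift now-axes mm [ 4.2 -0.9  0.5]  after-turn axes [ 4.2 -0.9  0.5]  turn -0.31
```

```bash
python3 -m inch '[[[1,3,0,-0.5,0],[1,8,0,0.5,0],[1,14,0,1,0],[1,18,0,2,0],[1,18,0,2,0],[1,12,0,1,0],[1,4,0,-3,0],[1,0,0,-6,0],[1,0,0,0,0]]]' 60; python3 go.py 0.4344 0.113 0.075 88.17; python3 -c "
from h import *
R_=state()[1]; print(R_[:,2].round(4))
s=cam('side'); crop(s,190,150,310,250,6,'s31.png')"
```

```text
clock: 70.9
position: [0.4305, -0.0554, 0.0635]
ee_rot: [-0.059, -3.001, 0.049]
force: [0.7, -0.0, -3.8]
width: 0.26
pos [ 0.4305 -0.0554  0.0635] yaw 87.88 tilt 8.21 F [ 0.7 -0.  -3.8] w 0.260 t 70.9
shift now-axes mm [  4.7 168.  -16.9]  after-turn axes [  3.9 168.  -17.1]  turn -0.29
[-0.1396 -0.03   -0.9898]
```

View pics/s31.png

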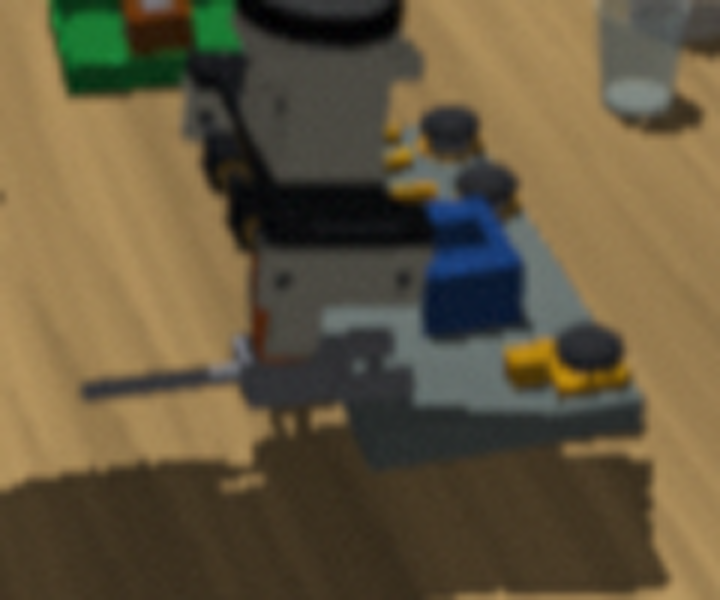

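```bash
python3 -m inch '[[[1,0,8,-5,-0.3],[1,0,18,-5,0],[1,1,20,-3,0],[1,0,20,0,0],[1,1,20,0,0],[1,0,20,0,0],[1,1,18,0,0],[1,0,14,0,0],[1,0,5,0,0],[1,0,0,0,0],[1,0,0,0,0]]]' 60; python3 go.py 0.4344 0.113 0.065 88.17
```

```text
clock: 72.05
position: [0.44, 0.0978, 0.0736]
ee_rot: [-0.046, -3.007, 0.05]
force: [0.7, 0.1, -3.7]
width: 0.257
pos [0.44   0.0978 0.0736] yaw 88.39 tilt 7.9 F [ 0.7  0.1 -3.7] w 0.257 t 72.0
shift now-axes mm [ 4.9 15.3  8.8]  after-turn axes [ 4.9 15.3  8.8]  turn 0.22
```

```bash
python3 -m inch '[[[1,3,7,2,0.2],[1,2,6,3,0],[1,0,0,3,0],[1,0,0,0,0],[1,0,0,0,0]]]' 60; python3 go.py 0.4344 0.1113 0.055 88.17
python3 - <<'E'
from h import *
R_=state()[1]; print(R_[:,2].round(4))
s=cam('side');crop(s,190,120,290,220,6,'s32.png'); t=cam('top'); crop(t,160,140,280,240,6,'t32.png')
E
```

```text
clock: 72.55
position: [0.4336, 0.1093, 0.0652]
ee_rot: [-0.057, -3.006, 0.052]
force: [0.2, 0.1, -3.5]
width: 0.259
pos [0.4336 0.1093 0.0652] yaw 87.95 tilt 7.94 F [ 0.2  0.1 -3.5] w 0.259 t 72.5
shift now-axes mm [-2.   2.3  9.9]  after-turn axes [-2.   2.3  9.9]  turn -0.22
[-0.1344 -0.0316 -0.9904]
```

View pics/s32.png

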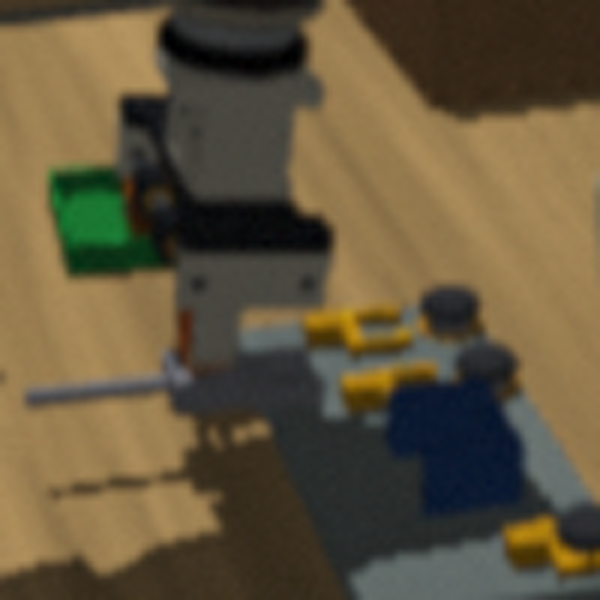

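View pics/t32.png

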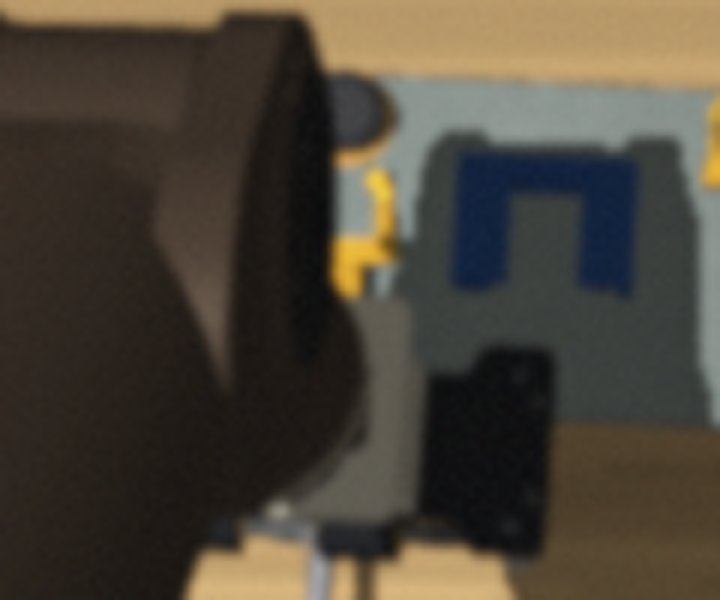

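```bash
python3 - <<'E'
from h import *
s=cam('side')
for u,z in (((347,409),.02),((343,376),.036),((388,395),.02)): print(w2f(onz(s,[190+u[0]/6,120+u[1]/6],z)[0]))
print(w2f(state()[0]['position']))
E
python3 -m inch '[[[1,-1,1,4,-0.2],[1,-1,1,5,0],[1,0,0,4,0],[1,0,0,2,0],[1,0,0,0,0]]]' 60; python3 go.py 0.4344 0.1113 0.048 88.17
```

```text
[-44.29354891  42.5849393 ]
[-44.28114119  50.67115204]
[-19.05178519  51.16068909]
[-120.49148629   46.54223333]
clock: 73.2
position: [0.4341, 0.1107, 0.0487]
ee_rot: [-0.052, -3.007, 0.051]
force: [0.8, 1.0, -3.9]
width: 0.255
pos [0.4341 0.1107 0.0487] yaw 88.15 tilt 7.9 F [ 0.8  1.  -3.9] w 0.255 t 73.2
shift now-axes mm [-0.3  0.6  0.6]  after-turn axes [-0.3  0.6  0.6]  turn -0.02
```

```bash
python3 -m inch '[[[1,-4,0.3,-0.5,0],[1,-7,0,-0.9,0],[1,-7,0,-0.9,0],[1,-5,0,-0.7,0],[1,0,0,0,0]]]' 60; python3 go.py 0.5085 0.1085 0.048 88.17;  python3 - <<'E'
from h import *
s=cam('side');crop(s,190,120,290,220,6,'s33.png'); t=cam('top'); crop(t,160,140,280,240,6,'t33.png')
E
```

```text
clock: 73.7
position: [0.4604, 0.1103, 0.0488]
ee_rot: [-0.052, -3.008, 0.051]
force: [0.9, 0.5, -3.1]
width: 0.258
pos [0.4604 0.1103 0.0488] yaw 88.14 tilt 7.83 F [ 0.9  0.5 -3.1] w 0.258 t 73.7
shift now-axes mm [-47.8  -0.2  -5.5]  after-turn axes [-47.8  -0.2  -5.5]  turn -0.03
```

View pics/s33.png

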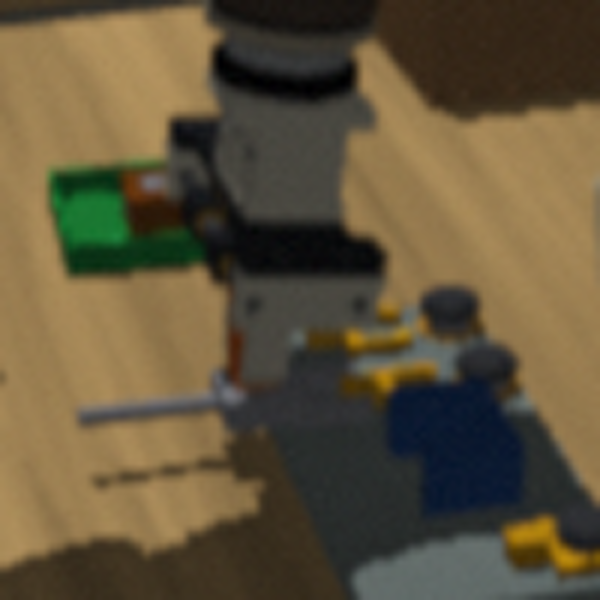

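View pics/t33.png

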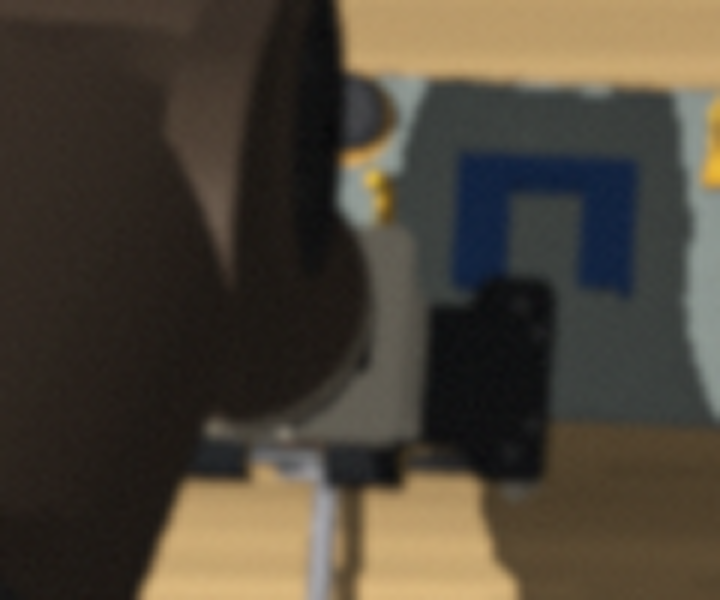

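```bash
python3 -m inch '[[[1,-5,0,0,0],[1,-6,0,-0.7,0],[1,-6,0,-0.8,0],[1,-5,0,-0.7,0]]]' 60; python3 go.py 0.5094 0.1092 0.048 88.17;  python3 - <<'E'
from h import *
R_=state()[1]; print(R_[:,2].round(4))
s=cam('side');crop(s,190,120,290,220,6,'s34.png')
E
```

```text
clock: 74.2
position: [0.4813, 0.1096, 0.0478]
ee_rot: [-0.051, -3.005, 0.051]
force: [-1.2, 0.6, -3.8]
width: 0.258
pos [0.4813 0.1096 0.0478] yaw 88.19 tilt 8.02 F [-1.2  0.6 -3.8] w 0.258 t 74.2
shift now-axes mm [-27.8   0.5  -4. ]  after-turn axes [-27.8   0.5  -4. ]  turn 0.02
[-0.136  -0.0314 -0.9902]
```

View pics/s34.png

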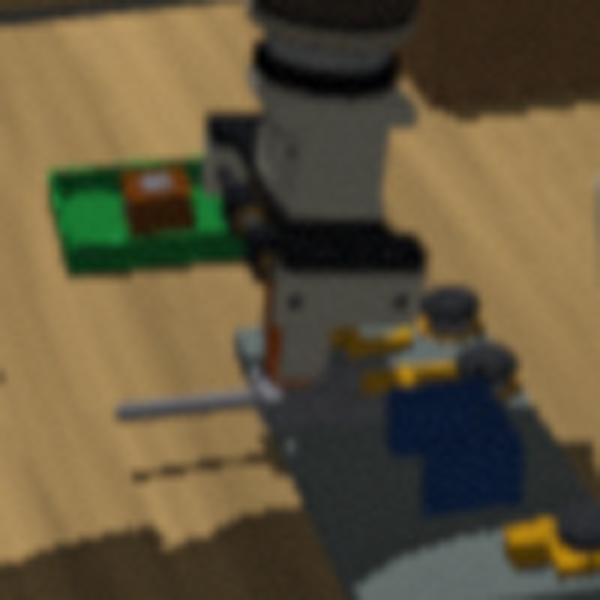

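```bash
python3 -m inch '[[[1,-8,0,-1,0],[1,-10,0,-1.5,0]]]' 60; python3 go.py 0.5094 0.1092 0.048 88.17
```

```text
clock: 74.45
position: [0.4942, 0.1095, 0.0477]
ee_rot: [-0.049, -2.992, 0.05]
force: [-29.8, -0.2, 33.2]
width: 0.259
pos [0.4942 0.1095 0.0477] yaw 88.28 tilt 8.72 F [-29.8  -0.2  33.2] w 0.259 t 74.5
shift now-axes mm [-15.    0.2  -2.5]  after-turn axes [-15.    0.2  -2.5]  turn 0.11
```

```bash
python3 -m inch '[[[1,-12,0,-2.5,0]]]' 60; python3 go.py 0.5094 0.1092 0.048 88.17
```

```text
clock: 74.55
position: [0.4998, 0.1093, 0.0486]
ee_rot: [-0.047, -2.978, 0.049]
force: [-14.4, 1.3, 10.9]
width: 0.255
pos [0.4998 0.1093 0.0486] yaw 88.34 tilt 9.49 F [-14.4   1.3  10.9] w 0.255 t 74.5
shift now-axes mm [-9.6  0.2 -0.9]  after-turn axes [-9.6  0.2 -0.9]  turn 0.17
```

```bash
python3 -m inch '[[[1,-12,0,-3.5,0]]]' 60; python3 go.py 0.5094 0.1092 0.048 88.17;  python3 - <<'E'
from h import *
R_=state()[1]; print(R_[:,2].round(4))
s=cam('side');crop(s,190,120,290,220,6,'s35.png')
E
```

```text
clock: 74.65
position: [0.51, 0.1092, 0.0501]
ee_rot: [-0.047, -2.973, 0.048]
force: [-25.6, 1.2, 5.2]
width: 0.26
pos [0.51   0.1092 0.0501] yaw 88.37 tilt 9.79 F [-25.6   1.2   5.2] w 0.260 t 74.7
shift now-axes mm [0.2 0.1 2.2]  after-turn axes [0.2 0.1 2.2]  turn 0.2
[-0.1676 -0.0294 -0.9854]
```

View pics/s35.png

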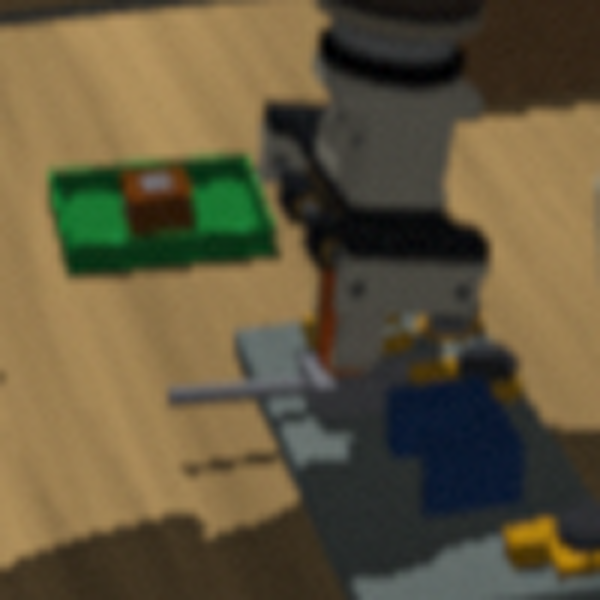

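```bash
python3 -m inch '[[[1,-6,0,-1,0]]]' 60; python3 go.py 0.5094 0.1092 0.048 88.17; python3 -m inch '[[[1,3,0,-1,0],[1,8,0,0.5,0],[1,14,0,1,0],[1,18,0,2,0],[1,18,0,2,0],[1,12,0,1,0],[1,4,0,-3,0],[1,0,0,-6,0],[1,0,0,0,0]]]' 60; python3 go.py 0.4367 0.1828 0.075 88.17;  python3 - <<'E'
from h import *
R_=state()[1]; print(R_[:,2].round(4))
s=cam('side');crop(s,190,120,290,220,6,'s36.png')
E
```

```text
clock: 74.8
position: [0.51, 0.1091, 0.0499]
ee_rot: [-0.046, -2.958, 0.047]
force: [-27.3, 0.4, 26.3]
width: 0.258
pos [0.51   0.1091 0.0499] yaw 88.40 tilt 10.65 F [-27.3   0.4  26.3] w 0.258 t 74.8
shift now-axes mm [0.2 0.1 2. ]  after-turn axes [0.2 0.1 2. ]  turn 0.23
clock: 75.7
position: [0.4348, 0.1117, 0.0686]
ee_rot: [-0.046, -2.963, 0.047]
force: [0.0, 0.2, -3.5]
width: 0.261
pos [0.4348 0.1117 0.0686] yaw 88.38 tilt 10.33 F [ 0.   0.2 -3.5] w 0.261 t 75.7
shift now-axes mm [ 1.6 70.9 -8.7]  after-turn axes [ 1.9 70.9 -8.7]  turn 0.21
[-0.1769 -0.0288 -0.9838]
```

View pics/s36.png

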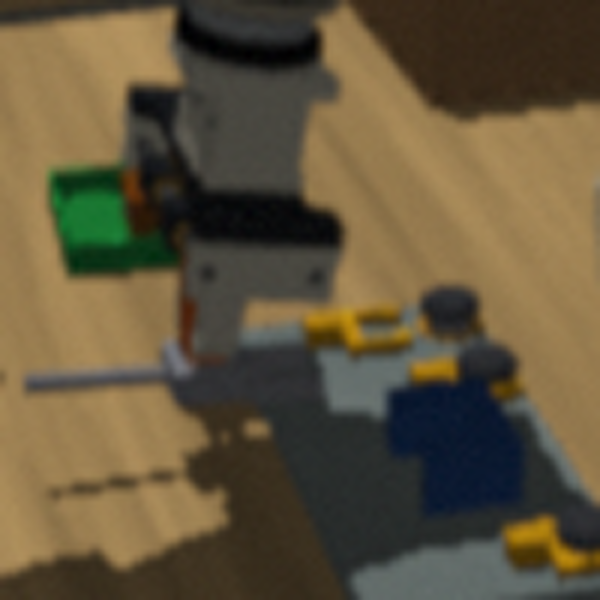

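```bash
python3 -m inch '[[[1,0,8,-2,0.2],[1,0,14,0,0],[1,0,16,0,0],[1,0,14,0,0],[1,0,8,0,0],[1,0,3,0,0],[1,0,0,0,0],[1,0,0,0,0]]]' 60; python3 go.py 0.436 0.1828 0.0515 88.17
```

```text
clock: 76.55
position: [0.4385, 0.1823, 0.0672]
ee_rot: [-0.048, -2.964, 0.049]
force: [0.1, -1.4, -4.0]
width: 0.262
pos [0.4385 0.1823 0.0672] yaw 88.32 tilt 10.3 F [ 0.1 -1.4 -4. ] w 0.262 t 76.5
shift now-axes mm [-0.2  1.  15.8]  after-turn axes [-0.2  1.  15.8]  turn 0.15
```

```bash
python3 -m inch '[[[1,0,0.8,4,0],[1,0,0,5,0],[1,0,0,4,0],[1,0,0,1.5,0],[1,0,0,0,0]]]' 60; python3 go.py 0.436 0.1828 0.0515 88.17
python3 - <<'E'
from h import *
s=cam('side');crop(s,190,110,290,210,6,'s37.png')
E
```

```text
clock: 77.05
position: [0.4356, 0.1805, 0.0515]
ee_rot: [-0.053, -2.963, 0.05]
force: [-0.2, 0.2, -4.3]
width: 0.26
pos [0.4356 0.1805 0.0515] yaw 88.14 tilt 10.34 F [-0.2  0.2 -4.3] w 0.260 t 77.0
shift now-axes mm [-0.3  2.3 -0.2]  after-turn axes [-0.3  2.3 -0.2]  turn -0.03
```

View pics/s37.png

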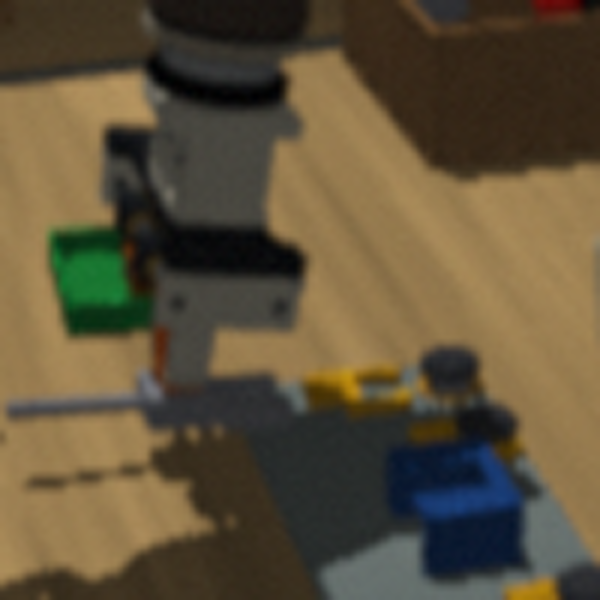

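```bash
python3 -m inch '[[[1,-4,1.5,-0.7,0],[1,-7,0.7,-1.2,0],[1,-7,0,-1.2,0],[1,-5,0,-0.9,0],[1,0,0,0,0]]]' 60; python3 go.py 0.5122 0.1806 0.0505 88.17
python3 - <<'E'
from h import *
s=cam('side');crop(s,190,110,290,210,6,'s38.png')
E
```

```text
clock: 77.6
position: [0.4623, 0.1823, 0.0518]
ee_rot: [-0.053, -2.965, 0.049]
force: [0.1, -0.2, -4.1]
width: 0.256
pos [0.4623 0.1823 0.0518] yaw 88.14 tilt 10.23 F [ 0.1 -0.2 -4.1] w 0.256 t 77.6
shift now-axes mm [-49.4  -0.   -7.4]  after-turn axes [-49.4  -0.   -7.4]  turn -0.03
```

View pics/s38.png

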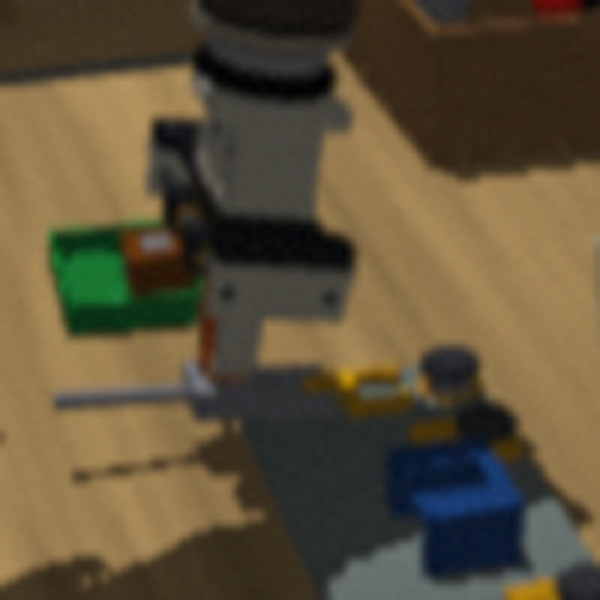

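Straddling the lug. Push on.

```bash
python3 -m inch '[[[1,-5,0,-0.6,0],[1,-6,0,-0.9,0],[1,-6,0,-1,0],[1,-5,0,-0.9,0]]]' 60; python3 go.py 0.5122 0.1806 0.0505 88.17; python3 -m inch '[[[1,-9,0,-2,0],[1,-12,0,-3,0]]]' 60; python3 go.py 0.5122 0.1806 0.0505 88.17
```

```text
clock: 78.05
position: [0.4841, 0.1815, 0.0511]
ee_rot: [-0.052, -2.962, 0.049]
force: [-0.8, -0.1, -3.6]
width: 0.256
pos [0.4841 0.1815 0.0511] yaw 88.18 tilt 10.4 F [-0.8 -0.1 -3.6] w 0.256 t 78.0
shift now-axes mm [-27.8   0.   -4.4]  after-turn axes [-27.8   0.   -4.4]  turn 0.01
clock: 78.25
position: [0.5031, 0.1813, 0.0516]
ee_rot: [-0.05, -2.955, 0.049]
force: [-4.4, 1.1, -5.0]
width: 0.257
pos [0.5031 0.1813 0.0516] yaw 88.25 tilt 10.8 F [-4.4  1.1 -5. ] w 0.257 t 78.2
shift now-axes mm [-9.1 -0.4 -0.5]  after-turn axes [-9.1 -0.4 -0.5]  turn 0.08
```

```bash
python3 -m inch '[[[1,-11,0,-2.5,0]]]' 60; python3 go.py 0.5122 0.1806 0.0505 88.17; python3 -m inch '[[[1,-7,0,-2,0]]]' 60; python3 go.py 0.5122 0.1806 0.0505 88.17
python3 - <<'E'
from h import *
s=cam('side');crop(s,190,110,290,210,6,'s39.png')
E
```

```text
clock: 78.35
position: [0.5127, 0.1811, 0.052]
ee_rot: [-0.049, -2.95, 0.049]
force: [-33.9, 0.4, 21.7]
width: 0.258
pos [0.5127 0.1811 0.052 ] yaw 88.28 tilt 11.1 F [-33.9   0.4  21.7] w 0.258 t 78.3
shift now-axes mm [ 0.2 -0.5  1.6]  after-turn axes [ 0.2 -0.5  1.6]  turn 0.11
clock: 78.45
position: [0.5131, 0.1811, 0.0525]
ee_rot: [-0.048, -2.934, 0.05]
force: [-34.5, 2.0, 21.6]
width: 0.258
pos [0.5131 0.1811 0.0525] yaw 88.35 tilt 12.01 F [-34.5   2.   21.6] w 0.258 t 78.5
shift now-axes mm [ 0.5 -0.4  2.1]  after-turn axes [ 0.5 -0.4  2.1]  turn 0.18
```

View pics/s39.png

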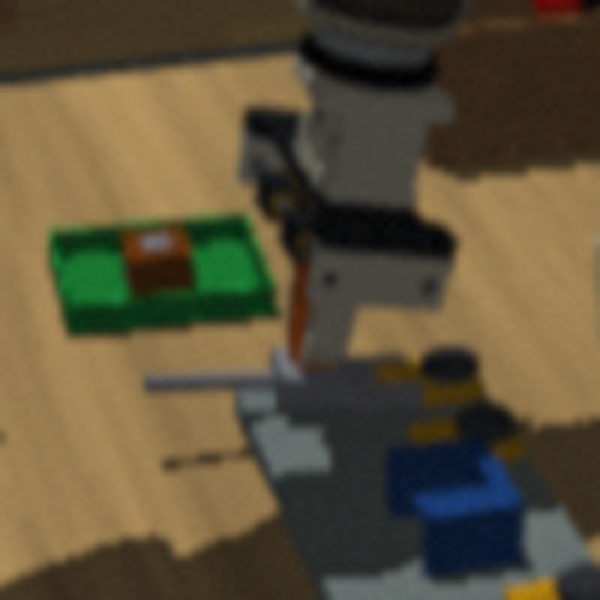

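```bash
python3 -m inch '[[[1,3,0,-1,0],[1,8,0,0.5,0],[1,14,0,1.5,0],[1,18,0,2.5,0],[1,18,0,2.5,0],[1,10,0,-3,0],[1,4,0,-10,0],[1,2,0,-15,0],[1,0,0,-12,0],[1,0,0,-5,0],[1,0,0,0,0]]]' 60; python3 go.py 0.48 0.265 0.10 88.17;  python3 - <<'E'
from h import *
R_=state()[1]; print(R_[:,2].round(4))
from clips import clips
t=cam('top')
crop(t,160,130,310,250,5,'t40.png')
s=cam('side');crop(s,190,110,290,210,6,'s40.png')
E
```

```text
clock: 79.6
position: [0.4516, 0.1847, 0.1119]
ee_rot: [-0.052, -2.946, 0.048]
force: [0.5, 0.2, -4.5]
width: 0.26
pos [0.4516 0.1847 0.1119] yaw 88.18 tilt 11.29 F [ 0.5  0.2 -4.5] w 0.260 t 79.6
shift now-axes mm [-27.1  81.6   3.9]  after-turn axes [-27.1  81.6   3.9]  turn 0.01
[-0.1937 -0.0287 -0.9806]
```

View pics/s40.png

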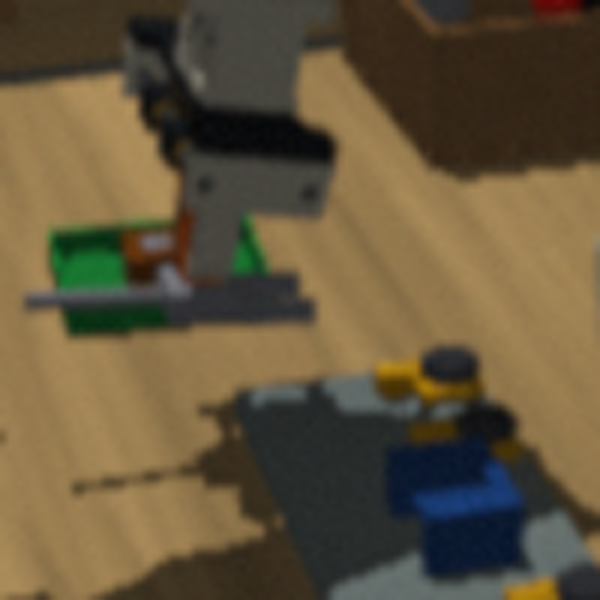

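View pics/t40.png

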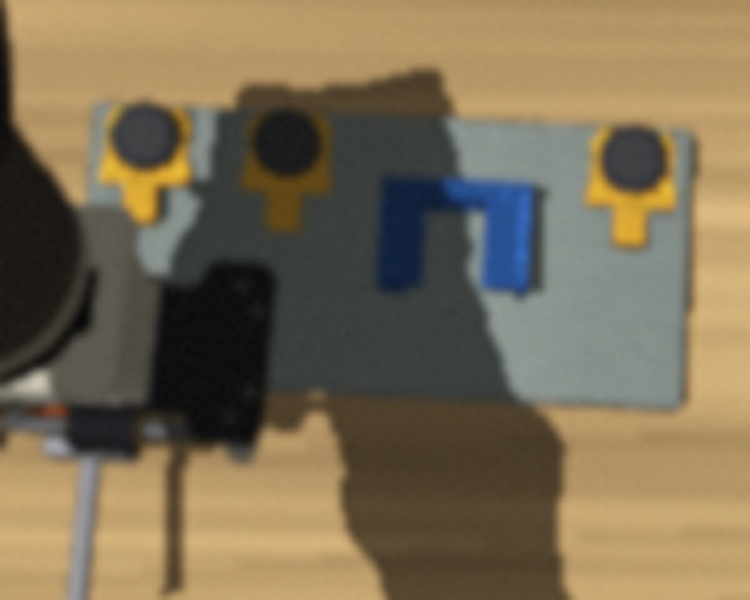

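```bash
python3 -m inch '[[[1,-2,8,0,0],[1,-4,14,0,0],[1,-4,16,0,0],[1,-4,16,0,0],[1,-4,12,0,0],[1,-2,5,0,0],[1,0,0,0,0],[1,0,0,0,0]]]' 60; python3 go.py 0.48 0.265 0.06 88.17
python3 - <<'E'
from h import *
t=cam('top'); crop(t,70,140,220,260,5,'t41.png')
E
```

```text
clock: 80.5
position: [0.4732, 0.2629, 0.1009]
ee_rot: [-0.047, -2.941, 0.052]
force: [-0.2, 0.9, -4.1]
width: 0.258
pos [0.4732 0.2629 0.1009] yaw 88.38 tilt 11.6 F [-0.2  0.9 -4.1] w 0.258 t 80.5
shift now-axes mm [-14.7   3.9  38.6]  after-turn axes [-14.7   3.9  38.7]  turn 0.21
```

View pics/t41.png

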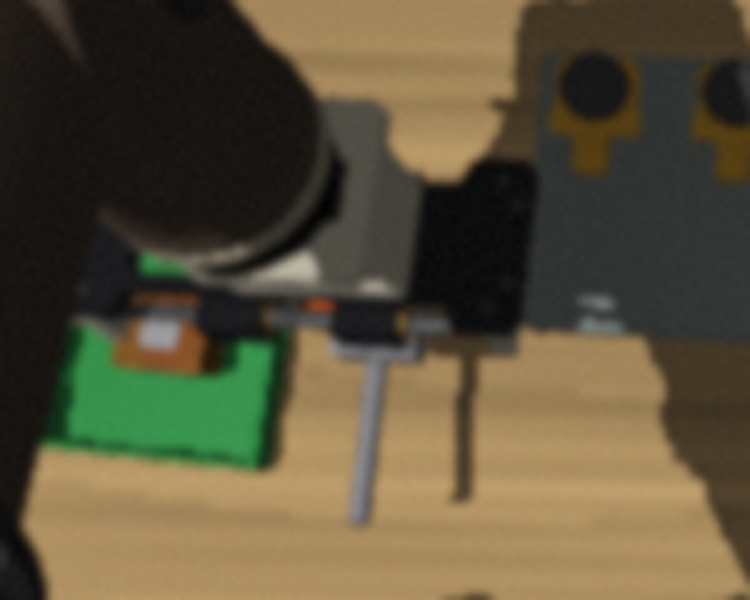

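```bash
python3 -m inch '[[[1,-3,2,8,0],[1,-3,1,10,0],[1,-3,0,10,0],[1,-3,0,10,0],[1,-2,0,8,0],[1,0,0,4,0],[1,0,0,0,0],[1,0,0,0,0]]]' 60; python3 go.py 0.48 0.265 0.03 88.17
python3 - <<'E'
from h import *
s=cam('side'); crop(s,190,110,290,210,6,'s42.png')
E
```

```text
clock: 81.35
position: [0.4768, 0.2609, 0.0438]
ee_rot: [-0.053, -2.94, 0.054]
force: [-0.7, 0.1, -3.5]
width: 0.257
pos [0.4768 0.2609 0.0438] yaw 88.17 tilt 11.71 F [-0.7  0.1 -3.5] w 0.257 t 81.3
shift now-axes mm [-5.7  4.8 12.7]  after-turn axes [-5.7  4.8 12.7]  turn -0.0
```

View pics/s42.png

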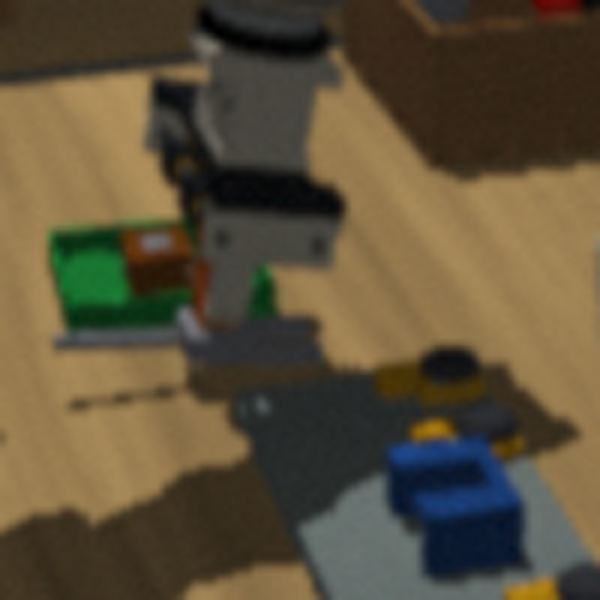

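```bash
python3 -m inch '[[[1,-1,3,4,0],[1,-1,1,4,0],[1,-1,0,3,0],[1,0,0,1,0],[1,0,0,0,0]]]' 60; python3 go.py 0.48 0.265 0.028 88.17; python3 -m inch '[[[1,0,0,3,0],[1,0,0,3,0]]]' 60; python3 go.py 0.48 0.265 0.028 88.17
```

```text
clock: 81.9
position: [0.4783, 0.2656, 0.0312]
ee_rot: [-0.052, -2.942, 0.052]
force: [-0.0, -0.1, -3.0]
width: 0.257
pos [0.4783 0.2656 0.0312] yaw 88.21 tilt 11.59 F [-0.  -0.1 -3. ] w 0.257 t 81.9
shift now-axes mm [-2.4 -0.4  2.8]  after-turn axes [-2.4 -0.4  2.8]  turn 0.04
clock: 82.1
position: [0.4765, 0.2656, 0.0285]
ee_rot: [-0.052, -2.94, 0.049]
force: [-8.4, -3.5, 24.2]
width: 0.258
pos [0.4765 0.2656 0.0285] yaw 88.20 tilt 11.67 F [-8.4 -3.5 24.2] w 0.258 t 82.1
shift now-axes mm [-3.5 -0.5 -0.2]  after-turn axes [-3.5 -0.5 -0.2]  turn 0.03
```

```bash
python3 -m inch '[[[1,0,0,0,0],[1,0,0,0,0],[1,0,0,0,0]]]' 4; python3 go.py 0.48 0.265 0.028 88.17; python3 -m inch '[[[0.45,0,0,0,0],[0.45,0,0,0,0],[0.45,0,0,0,0],[0.45,0,0,0,0],[0.45,0,0,0,0],[0.45,0,0,0,0]]]' 4; python3 go.py 0.48 0.265 0.12 88.17;  python3 - <<'E'
from h import *
s=cam('side'); crop(s,190,110,290,210,6,'s43.png')
E
```

```text
clock: 82.4
position: [0.4767, 0.2657, 0.0291]
ee_rot: [-0.052, -2.94, 0.047]
force: [-0.2, 0.7, -3.2]
width: 0.259
pos [0.4767 0.2657 0.0291] yaw 88.19 tilt 11.62 F [-0.2  0.7 -3.2] w 0.259 t 82.4
shift now-axes mm [-3.5 -0.6  0.4]  after-turn axes [-3.5 -0.6  0.4]  turn 0.02
clock: 83.0
position: [0.4776, 0.2659, 0.0295]
ee_rot: [-0.052, -2.942, 0.047]
force: [-0.4, -0.4, -0.2]
width: 0.55
pos [0.4776 0.2659 0.0295] yaw 88.17 tilt 11.54 F [-0.4 -0.4 -0.2] w 0.550 t 83.0
shift now-axes mm [ 15.5  -3.9 -89.1]  after-turn axes [ 15.5  -3.9 -89.1]  turn 0.0
```

View pics/s43.png

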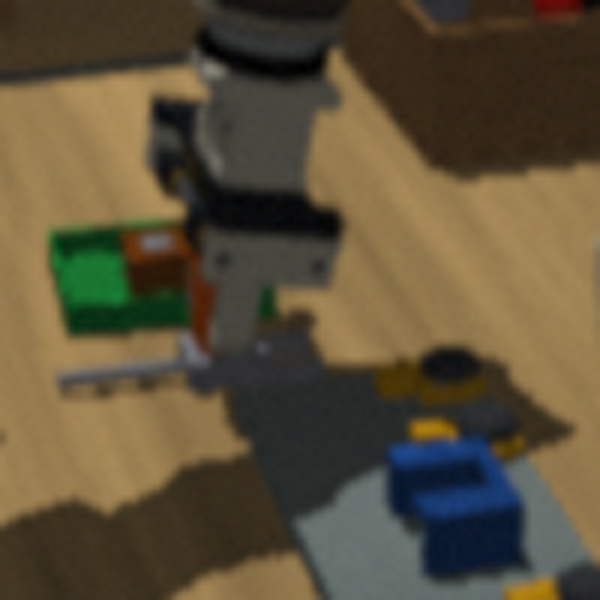

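```bash
python3 -m inch '[[[0.3,0,-0.5,-4,0],[0.3,0,0,-10,0],[0.3,0,0,-18,0],[0.3,0,0,-25,0],[0.3,0,0,-30,0],[0.3,0,0,-30,0],[0.3,0,0,-30,0],[0.3,0,0,-20,0],[0.3,0,0,-8,0],[0.3,0,0,0,0]]]' 4; python3 go.py 0.48 0.265 0.2 88.17;  python3 - <<'E'
from h import *
s=cam('side'); crop(s,170,110,290,230,5,'s44.png'); t=cam('top'); crop(t,60,130,320,260,3,'t44.png')
E
```

```text
clock: 84.05
position: [0.5144, 0.2692, 0.2136]
ee_rot: [-0.055, -2.944, 0.047]
force: [0.7, -0.1, -0.1]
width: 0.699
pos [0.5144 0.2692 0.2136] yaw 88.07 tilt 11.42 F [ 0.7 -0.1 -0.1] w 0.699 t 84.0
shift now-axes mm [30.9 -4.8 20.2]  after-turn axes [30.9 -4.8 20.2]  turn -0.1
```

View pics/s44.png

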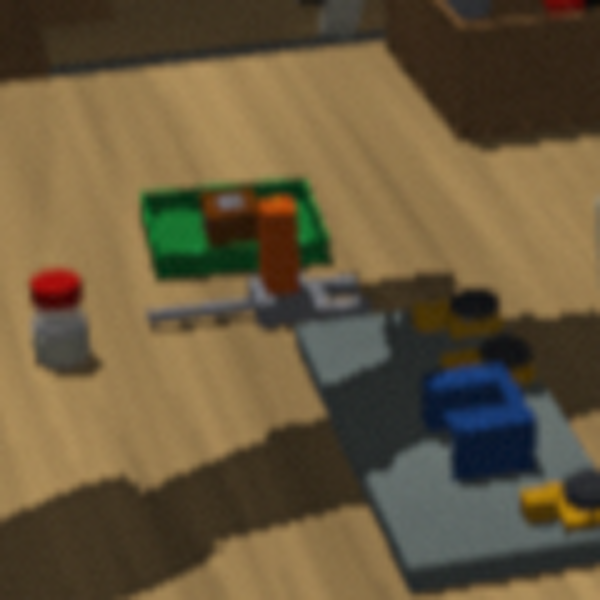

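View pics/t44.png

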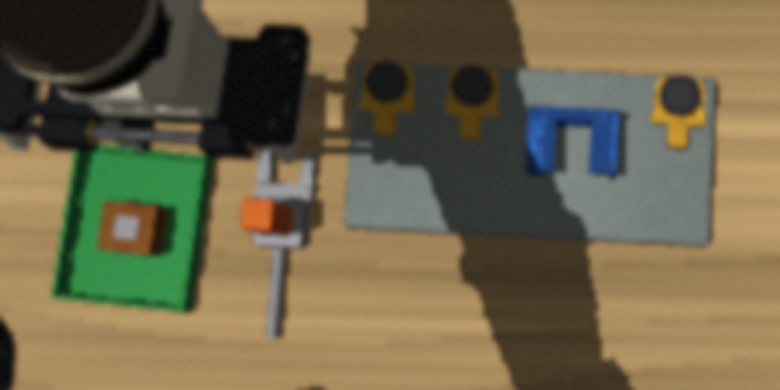

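```bash
python3 -m inch '[[[0.3,0,0,-25,0],[0.3,0,0,-25,0],[0.3,0,0,0,0],[0.3,0,0,0,0]]]' 4 >/dev/null
python3 - <<'E'
from h import *
t=cam('top'); s=cam('side')
hsv=cv2.cvtColor(t["im"],cv2.COLOR_BGR2HSV)
m=((hsv[...,0]>14)&(hsv[...,0]<32)&(hsv[...,1]>170)&(hsv[...,2]>60)).astype(np.uint8)*255
p=np.argwhere(m>0)[:,::-1]; P=onz(t,p,.03); F=(P[:,:2]-FO)@RF*1000
for n,y in ((1,120),(2,50),(3,-120)):
    k=(abs(F[:,1]-y)<26)&(F[:,0]>-60)&(F[:,0]<50); Q=F[k]; l=Q[Q[:,0]<5]
    print(n,k.sum(),"min x",Q[:,0].min().round(1),"y range",Q[:,1].min().round(1),Q[:,1].max().round(1),"lug y",l[:,1].mean().round(1),"n",len(l))
m=mask(t["im"],*GRN); c=max(comps(m,300),key=lambda c:c[0]); p=np.argwhere(c[2])[:,::-1]
(cx,cy),sz,an=cv2.minAreaRect((onz(t,p,.022)[:,:2]*1000).astype(np.float32)); print("tray",cx,cy,sz,an)
print("inlay",onz(t,[60+127/3,130+228/3],.034))
print(arm.observe()["clock"],arm.observe()["position"])
cv2.imwrite("pics/t45.png",t["im"]); cv2.imwrite("pics/s45.png",s["im"])
E
```

```text
1 110 min x -4.2 y range 102.3 140.1 lug y 121.7 n 22
2 109 min x -5.5 y range 31.2 70.8 lug y 51.4 n 26
3 107 min x -4.3 y range -135.5 -98.6 lug y -118.0 n 22
tray 470.3939208984375 384.4066162109375 (112.0763931274414, 126.52677154541016) 84.93367767333984
inlay [[0.46719012 0.38354856 0.034     ]]
84.65 [0.51987562 0.26982725 0.25647015]
```

View pics/s45.png

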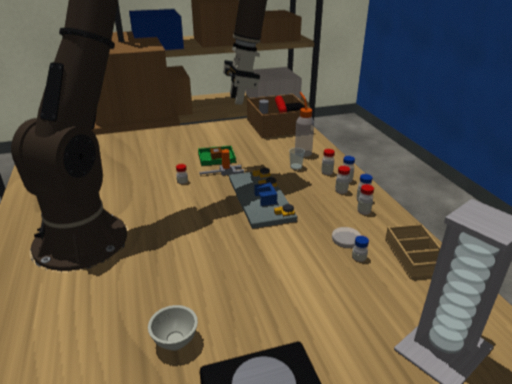

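```bash
python3 -c "
from cell import workorder
print(workorder.sign_off())"
```

```text
the job is handed in; nothing more can be done
None
```

The job is done and handed in, with every check passing. It took about 85 s of the 210 s, and the hand-in reports no verdict.

- **Specimen:** I pushed it out of the mould with the tool's pin through the access hole. It ended about 24 mm outside the mouth, and I only gripped it after that. It now lies in the tray about 3 mm from the centre, and the tray had not moved.
- **Clips:** All three were there. I laid each in front of its own stud and pushed it home with the fork. Each one ended against a firm stop, where 25–35 N moved the tool less than 0.5 mm. The last top picture shows all three lugs ending within about 1.3 mm of each other along the studs' push direction and within 2 mm of their stud's line sideways.
- **Lug measurement:** My colour mask put the lug ends 3–5 mm further in than a seated clip should show. I put that down to the mask trimming the edges, since the seats cannot overtravel and the stops agreed.
- **Tool:** It stands upright on the bench between the fixture and the tray, released.
- **Glassware and jars:** In the last side picture they stand in their places.
- **Gripper lean:** The gripper's lean grew to about 12° by the end of the run. It had no visible effect on the result.

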